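# Load the charging dock and lock the hold-down bar

### The job

Swing the dock's hold-down bar up past upright so the bays are clear, and leave it there while you load every loose flat battery pack into a bay of its own: brass contacts first, tilted in under the lip right up to the contact wall, then laid down level so it sits fully home behind the kerb. When all packs are in, swing the bar back down until its slot has dropped fully over the second bolt. Do not knock over the glue bottle.

Things in the scene. Friction and masses are not known exactly. Their poses are not given: they have to be found in the camera images.
- dock: Fixed grey charging dock, base plate 135 x 345 x 6 mm, origin on the bench near its middle. Its x axis points away from its contact wall (roughly world +x, away from the robot), y along the row of four bays (at dock y = -93, -31, 31, 93 mm), z up. A pack lies level in a bay, lengthwise along dock x, on a 28 mm wide pedestal, top 14 mm above the bench. Wall face at dock x = -55 mm, wall 42 mm high.
- lip (a point): Point on the fixed lip that overhangs the contact end of all bays, at its under edge on the wall. The lip's underside is 18.5 mm above the pedestals for the first 5 mm from the wall, then chamfered up at 30 degrees to 16 mm from the wall. Cheeks 25 mm deep from the wall leave 37 mm for a pack's width, mouths tapered. Gaps of 28 mm between neighbouring packs are open down to the base plate.
- kerb (a point): Top of the kerbs at the bays' outer end, 8 mm above the pedestals; inner faces 106 mm from the wall. As lip and kerb leave no way straight down or level, a pack goes in contact end first, tilted about 18 degrees with its tail up, under the lip to the wall, and is then let down level behind the kerb.
- slot0 (a point): Bay 0 (most on dock -y, nearest the bar's second bolt): point on the contact wall's face, in the middle of the bay's width, 22 mm above the bench, which is the mid height of a seated pack. Axes as the dock's. A seated pack's middle is 50 to 56 mm from here along dock +x.
- slot1 (a point): Bay 1 (second): point on the contact wall's face, in the middle of the bay's width, 22 mm above the bench, which is the mid height of a seated pack. Axes as the dock's. A seated pack's middle is 50 to 56 mm from here along dock +x.
- slot2 (a point): Bay 2 (third): point on the contact wall's face, in the middle of the bay's width, 22 mm above the bench, which is the mid height of a seated pack. Axes as the dock's. A seated pack's middle is 50 to 56 mm from here along dock +x.
- slot3 (a point): Bay 3 (most on dock +y, nearest the bar's hinge): point on the contact wall's face, in the middle of the bay's width, 22 mm above the bench, which is the mid height of a seated pack. Axes as the dock's. A seated pack's middle is 50 to 56 mm from here along dock +x.
- bar (a joint): Angle (rad) of the steel hold-down bar, hinged at the dock's +y end on a bolt parallel to dock x: 0 = level across all bays with its slotted end down over the second bolt (hard stop), pi/2 = straight up, stop at 1.95 leaning away from the bays. It turns with some friction (0.4 N m) and stays at any angle it is left. It starts part-way down, over the bays.
- bar_hinge (a point): Axis of the bar's hinge bolt, in the bar's middle plane, at dock (12, 163, 43) mm. At angle a the bar points from here along dock (0, -cos a, sin a). A lug stands beside it on the dock's +x side, up to 56 mm above the bench.
- bar_grip (a point): Point on the bar's centre line 268 mm from the hinge, near its free end, a good place to take it: 10 mm thick (along dock x), 18 mm deep. The bar ends 312 mm from the hinge; the slot for the second bolt is in its under edge at 290 to 305 mm. Level, its underside is 4 mm above seated packs. The second bolt's lug (dock y = -135 mm, 22 mm wide, 49 mm high) stands 8 mm off the centre line on the +x side.
- pack0_mid (a point): Flat black battery pack, loose, 100 (x) x 34 (y) x 16 (z) mm, 0.1 to 0.2 kg; the point is its middle. Its own -x end is the contact end (three brass strips, on both broad faces); its +x end, the tail, has grey ribs. It starts flat on the bench with the contact end roughly towards the robot. May be absent.
- pack1_mid (a point): Flat black battery pack, loose, 100 (x) x 34 (y) x 16 (z) mm, 0.1 to 0.2 kg; the point is its middle. Its own -x end is the contact end (three brass strips, on both broad faces); its +x end, the tail, has grey ribs. It starts flat on the bench with the contact end roughly towards the robot. May be absent.
- pack2_mid (a point): Flat black battery pack, loose, 100 (x) x 34 (y) x 16 (z) mm, 0.1 to 0.2 kg; the point is its middle. Its own -x end is the contact end (three brass strips, on both broad faces); its +x end, the tail, has grey ribs. It starts flat on the bench with the contact end roughly towards the robot. May be absent.
- pack3_mid (a point): Flat black battery pack, loose, 100 (x) x 34 (y) x 16 (z) mm, 0.1 to 0.2 kg; the point is its middle. Its own -x end is the contact end (three brass strips, on both broad faces); its +x end, the tail, has grey ribs. It starts flat on the bench with the contact end roughly towards the robot. May be absent.
- glue: White glue bottle, radius 26 mm, 150 mm high, a bystander; origin at the middle of its foot.
Things that resemble listed ones, but are neither listed nor needed, are in the scene too. What is shaped like the part that bears pack3_mid but pink or red is not meant.

How it is judged (in metres and radians):
On the way, in this order (a step that is already met when the one before it is completed fails the run):
1. the hold-down bar is swung up past upright (value of joint bar above 1.58 rad), for 0.2 s.
2. every pack lies fully home in a bay, contacts to the wall, with the bar still up (((x of slot0 in the frame of pack0_mid between -0.06 and -0.046 m and y of slot0 in the frame of pack0_mid between -0.01 and 0.01 m and z of slot0 in the frame of pack0_mid between -0.004 and 0.004 m and angle between the z axis of pack0_mid and the z axis of slot0, either way round below 0.06 rad and angle between the x axis of pack0_mid and the x axis of slot0, either way round below 0.12 rad) or (x of slot1 in the frame of pack0_mid between -0.06 and -0.046 m and y of slot1 in the frame of pack0_mid between -0.01 and 0.01 m and z of slot1 in the frame of pack0_mid between -0.004 and 0.004 m and angle between the z axis of pack0_mid and the z axis of slot1, either way round below 0.06 rad and angle between the x axis of pack0_mid and the x axis of slot1, either way round below 0.12 rad) or (x of slot2 in the frame of pack0_mid between -0.06 and -0.046 m and y of slot2 in the frame of pack0_mid between -0.01 and 0.01 m and z of slot2 in the frame of pack0_mid between -0.004 and 0.004 m and angle between the z axis of pack0_mid and the z axis of slot2, either way round below 0.06 rad and angle between the x axis of pack0_mid and the x axis of slot2, either way round below 0.12 rad) or (x of slot3 in the frame of pack0_mid between -0.06 and -0.046 m and y of slot3 in the frame of pack0_mid between -0.01 and 0.01 m and z of slot3 in the frame of pack0_mid between -0.004 and 0.004 m and angle between the z axis of pack0_mid and the z axis of slot3, either way round below 0.06 rad and angle between the x axis of pack0_mid and the x axis of slot3, either way round below 0.12 rad)) and ((x of slot0 in the frame of pack1_mid between -0.06 and -0.046 m and y of slot0 in the frame of pack1_mid between -0.01 and 0.01 m and z of slot0 in the frame of pack1_mid between -0.004 and 0.004 m and angle between the z axis of pack1_mid and the z axis of slot0, either way round below 0.06 rad and angle between the x axis of pack1_mid and the x axis of slot0, either way round below 0.12 rad) or (x of slot1 in the frame of pack1_mid between -0.06 and -0.046 m and y of slot1 in the frame of pack1_mid between -0.01 and 0.01 m and z of slot1 in the frame of pack1_mid between -0.004 and 0.004 m and angle between the z axis of pack1_mid and the z axis of slot1, either way round below 0.06 rad and angle between the x axis of pack1_mid and the x axis of slot1, either way round below 0.12 rad) or (x of slot2 in the frame of pack1_mid between -0.06 and -0.046 m and y of slot2 in the frame of pack1_mid between -0.01 and 0.01 m and z of slot2 in the frame of pack1_mid between -0.004 and 0.004 m and angle between the z axis of pack1_mid and the z axis of slot2, either way round below 0.06 rad and angle between the x axis of pack1_mid and the x axis of slot2, either way round below 0.12 rad) or (x of slot3 in the frame of pack1_mid between -0.06 and -0.046 m and y of slot3 in the frame of pack1_mid between -0.01 and 0.01 m and z of slot3 in the frame of pack1_mid between -0.004 and 0.004 m and angle between the z axis of pack1_mid and the z axis of slot3, either way round below 0.06 rad and angle between the x axis of pack1_mid and the x axis of slot3, either way round below 0.12 rad)) and ((x of slot0 in the frame of pack2_mid between -0.06 and -0.046 m and y of slot0 in the frame of pack2_mid between -0.01 and 0.01 m and z of slot0 in the frame of pack2_mid between -0.004 and 0.004 m and angle between the z axis of pack2_mid and the z axis of slot0, either way round below 0.06 rad and angle between the x axis of pack2_mid and the x axis of slot0, either way round below 0.12 rad) or (x of slot1 in the frame of pack2_mid between -0.06 and -0.046 m and y of slot1 in the frame of pack2_mid between -0.01 and 0.01 m and z of slot1 in the frame of pack2_mid between -0.004 and 0.004 m and angle between the z axis of pack2_mid and the z axis of slot1, either way round below 0.06 rad and angle between the x axis of pack2_mid and the x axis of slot1, either way round below 0.12 rad) or (x of slot2 in the frame of pack2_mid between -0.06 and -0.046 m and y of slot2 in the frame of pack2_mid between -0.01 and 0.01 m and z of slot2 in the frame of pack2_mid between -0.004 and 0.004 m and angle between the z axis of pack2_mid and the z axis of slot2, either way round below 0.06 rad and angle between the x axis of pack2_mid and the x axis of slot2, either way round below 0.12 rad) or (x of slot3 in the frame of pack2_mid between -0.06 and -0.046 m and y of slot3 in the frame of pack2_mid between -0.01 and 0.01 m and z of slot3 in the frame of pack2_mid between -0.004 and 0.004 m and angle between the z axis of pack2_mid and the z axis of slot3, either way round below 0.06 rad and angle between the x axis of pack2_mid and the x axis of slot3, either way round below 0.12 rad)) and ((x of slot0 in the frame of pack3_mid between -0.06 and -0.046 m and y of slot0 in the frame of pack3_mid between -0.01 and 0.01 m and z of slot0 in the frame of pack3_mid between -0.004 and 0.004 m and angle between the z axis of pack3_mid and the z axis of slot0, either way round below 0.06 rad and angle between the x axis of pack3_mid and the x axis of slot0, either way round below 0.12 rad) or (x of slot1 in the frame of pack3_mid between -0.06 and -0.046 m and y of slot1 in the frame of pack3_mid between -0.01 and 0.01 m and z of slot1 in the frame of pack3_mid between -0.004 and 0.004 m and angle between the z axis of pack3_mid and the z axis of slot1, either way round below 0.06 rad and angle between the x axis of pack3_mid and the x axis of slot1, either way round below 0.12 rad) or (x of slot2 in the frame of pack3_mid between -0.06 and -0.046 m and y of slot2 in the frame of pack3_mid between -0.01 and 0.01 m and z of slot2 in the frame of pack3_mid between -0.004 and 0.004 m and angle between the z axis of pack3_mid and the z axis of slot2, either way round below 0.06 rad and angle between the x axis of pack3_mid and the x axis of slot2, either way round below 0.12 rad) or (x of slot3 in the frame of pack3_mid between -0.06 and -0.046 m and y of slot3 in the frame of pack3_mid between -0.01 and 0.01 m and z of slot3 in the frame of pack3_mid between -0.004 and 0.004 m and angle between the z axis of pack3_mid and the z axis of slot3, either way round below 0.06 rad and angle between the x axis of pack3_mid and the x axis of slot3, either way round below 0.12 rad)) and value of joint bar above 1.3 rad), for 0.2 s.
At the end, for the whole second after the job is handed in: Every pack present lies in a bay with its contact end to the wall: its middle 46 to 60 mm from the wall, within 10 mm sideways and 4 mm of the seated height, level within 0.06 rad and in line with the bay within 0.12 rad; and the bar is down over the second bolt (angle below 0.05 rad) (((x of slot0 in the frame of pack0_mid between -0.06 and -0.046 m and y of slot0 in the frame of pack0_mid between -0.01 and 0.01 m and z of slot0 in the frame of pack0_mid between -0.004 and 0.004 m and angle between the z axis of pack0_mid and the z axis of slot0, either way round below 0.06 rad and angle between the x axis of pack0_mid and the x axis of slot0, either way round below 0.12 rad) or (x of slot1 in the frame of pack0_mid between -0.06 and -0.046 m and y of slot1 in the frame of pack0_mid between -0.01 and 0.01 m and z of slot1 in the frame of pack0_mid between -0.004 and 0.004 m and angle between the z axis of pack0_mid and the z axis of slot1, either way round below 0.06 rad and angle between the x axis of pack0_mid and the x axis of slot1, either way round below 0.12 rad) or (x of slot2 in the frame of pack0_mid between -0.06 and -0.046 m and y of slot2 in the frame of pack0_mid between -0.01 and 0.01 m and z of slot2 in the frame of pack0_mid between -0.004 and 0.004 m and angle between the z axis of pack0_mid and the z axis of slot2, either way round below 0.06 rad and angle between the x axis of pack0_mid and the x axis of slot2, either way round below 0.12 rad) or (x of slot3 in the frame of pack0_mid between -0.06 and -0.046 m and y of slot3 in the frame of pack0_mid between -0.01 and 0.01 m and z of slot3 in the frame of pack0_mid between -0.004 and 0.004 m and angle between the z axis of pack0_mid and the z axis of slot3, either way round below 0.06 rad and angle between the x axis of pack0_mid and the x axis of slot3, either way round below 0.12 rad)) and ((x of slot0 in the frame of pack1_mid between -0.06 and -0.046 m and y of slot0 in the frame of pack1_mid between -0.01 and 0.01 m and z of slot0 in the frame of pack1_mid between -0.004 and 0.004 m and angle between the z axis of pack1_mid and the z axis of slot0, either way round below 0.06 rad and angle between the x axis of pack1_mid and the x axis of slot0, either way round below 0.12 rad) or (x of slot1 in the frame of pack1_mid between -0.06 and -0.046 m and y of slot1 in the frame of pack1_mid between -0.01 and 0.01 m and z of slot1 in the frame of pack1_mid between -0.004 and 0.004 m and angle between the z axis of pack1_mid and the z axis of slot1, either way round below 0.06 rad and angle between the x axis of pack1_mid and the x axis of slot1, either way round below 0.12 rad) or (x of slot2 in the frame of pack1_mid between -0.06 and -0.046 m and y of slot2 in the frame of pack1_mid between -0.01 and 0.01 m and z of slot2 in the frame of pack1_mid between -0.004 and 0.004 m and angle between the z axis of pack1_mid and the z axis of slot2, either way round below 0.06 rad and angle between the x axis of pack1_mid and the x axis of slot2, either way round below 0.12 rad) or (x of slot3 in the frame of pack1_mid between -0.06 and -0.046 m and y of slot3 in the frame of pack1_mid between -0.01 and 0.01 m and z of slot3 in the frame of pack1_mid between -0.004 and 0.004 m and angle between the z axis of pack1_mid and the z axis of slot3, either way round below 0.06 rad and angle between the x axis of pack1_mid and the x axis of slot3, either way round below 0.12 rad)) and ((x of slot0 in the frame of pack2_mid between -0.06 and -0.046 m and y of slot0 in the frame of pack2_mid between -0.01 and 0.01 m and z of slot0 in the frame of pack2_mid between -0.004 and 0.004 m and angle between the z axis of pack2_mid and the z axis of slot0, either way round below 0.06 rad and angle between the x axis of pack2_mid and the x axis of slot0, either way round below 0.12 rad) or (x of slot1 in the frame of pack2_mid between -0.06 and -0.046 m and y of slot1 in the frame of pack2_mid between -0.01 and 0.01 m and z of slot1 in the frame of pack2_mid between -0.004 and 0.004 m and angle between the z axis of pack2_mid and the z axis of slot1, either way round below 0.06 rad and angle between the x axis of pack2_mid and the x axis of slot1, either way round below 0.12 rad) or (x of slot2 in the frame of pack2_mid between -0.06 and -0.046 m and y of slot2 in the frame of pack2_mid between -0.01 and 0.01 m and z of slot2 in the frame of pack2_mid between -0.004 and 0.004 m and angle between the z axis of pack2_mid and the z axis of slot2, either way round below 0.06 rad and angle between the x axis of pack2_mid and the x axis of slot2, either way round below 0.12 rad) or (x of slot3 in the frame of pack2_mid between -0.06 and -0.046 m and y of slot3 in the frame of pack2_mid between -0.01 and 0.01 m and z of slot3 in the frame of pack2_mid between -0.004 and 0.004 m and angle between the z axis of pack2_mid and the z axis of slot3, either way round below 0.06 rad and angle between the x axis of pack2_mid and the x axis of slot3, either way round below 0.12 rad)) and ((x of slot0 in the frame of pack3_mid between -0.06 and -0.046 m and y of slot0 in the frame of pack3_mid between -0.01 and 0.01 m and z of slot0 in the frame of pack3_mid between -0.004 and 0.004 m and angle between the z axis of pack3_mid and the z axis of slot0, either way round below 0.06 rad and angle between the x axis of pack3_mid and the x axis of slot0, either way round below 0.12 rad) or (x of slot1 in the frame of pack3_mid between -0.06 and -0.046 m and y of slot1 in the frame of pack3_mid between -0.01 and 0.01 m and z of slot1 in the frame of pack3_mid between -0.004 and 0.004 m and angle between the z axis of pack3_mid and the z axis of slot1, either way round below 0.06 rad and angle between the x axis of pack3_mid and the x axis of slot1, either way round below 0.12 rad) or (x of slot2 in the frame of pack3_mid between -0.06 and -0.046 m and y of slot2 in the frame of pack3_mid between -0.01 and 0.01 m and z of slot2 in the frame of pack3_mid between -0.004 and 0.004 m and angle between the z axis of pack3_mid and the z axis of slot2, either way round below 0.06 rad and angle between the x axis of pack3_mid and the x axis of slot2, either way round below 0.12 rad) or (x of slot3 in the frame of pack3_mid between -0.06 and -0.046 m and y of slot3 in the frame of pack3_mid between -0.01 and 0.01 m and z of slot3 in the frame of pack3_mid between -0.004 and 0.004 m and angle between the z axis of pack3_mid and the z axis of slot3, either way round below 0.06 rad and angle between the x axis of pack3_mid and the x axis of slot3, either way round below 0.12 rad)) and value of joint bar below 0.05 rad); the robot touches nothing.
It fails at once if the glue bottle is knocked over (angle between glue's own z axis and vertical above 0.6 rad).
Of pack0, pack1, pack2, pack3 only 3 to 4 are there at a start; the rules pass over those that are not, and their reading is None.
At some moment in a run one of pack0, pack1, pack2, pack3 may be knocked a few centimetres aside while the robot is not near it.
Once in a run the grip may slacken for a moment while it holds something.
It also fails if it takes over 210 s, if anything falls off the work surface, if the arm or the gripper's body presses on something with over 40 N, if the wrist force passes 120 N, or if a joint passes its speed limit or range.

### The arm

A 6-joint arm with a two-finger parallel gripper is mounted at the origin on the work surface. World frame = base frame: x ahead of the robot, y to its left, z up, the work surface at z = 0. Lengths are in mm, angles in rad, forces in N, time in s.
With the tool pointing down it reaches from about 350 to 975 mm from the base axis. Payload 7.1 kg.
Tool frame: the origin (TCP) lies on the centre line of the jaws, within the pads' length; the fingertips stand 8 mm ahead of it and the grasp point (between the pads) lies 11 mm behind it; z points along the fingers, x is the direction in which the jaws open and shut, and the axes are right-handed (so a half turn about z gives the same grasp; the last joint's range is limited). The gripper opens to 88 mm and grips with 3 to 60 N. Pads are 20 mm wide; open, the fingers measure 115 mm over their backs; the gripper's body (75 mm by 178 mm) begins 61 mm behind the grasp point.
Start: joints at [1.199, 0.423, 1.63, -0, 1.089, -0.019], TCP at [215.922, 586.5, 230.675] pointing down, gripper open.
Joint ranges: [-3, 3], [-0.9, 2.11], [0.09, 2.58], [-1.31, 4.45], [0.11, 2.69], [-2.54, 2.54]. Speed limits (rad/s): [2.39, 2.39, 3.01, 3.14, 3.14, 3.14].

### API

Orientations are given as a rotation vector (axis times angle).
In Python, from workcell import ctrl gives the robot as it stands.
- The arm moves only by the shell command python3 -m handwheel 'ROWS'. ROWS is JSON, a list of rows, each a list of 3 entries, a list of its own where there are three numbers: the turn, a rotation vector about the tool's x, y, z in rad, then the shift along the tool's x, y, z in mm, then the opening, from 0 (shut) to 1 (fully open). In form: [[[ax, ay, az], [tx, ty, tz], jaw], ...]. A call has exactly 10 rows; each row shifts and turns the pose as measured when the row begins, along the tool's axes as they then stand; what a row does not reach is not made up. A row lasts 1/12 s, in which the tool goes at most 41.7 mm and 7.16 degrees, less where a joint would pass 70% of its speed; a pose out of reach is approached as far as the arm can. A call with a gripper value outside its range is refused whole. The fingers move at their own pace and stop on an object; the grip force is fixed at half the most. Time passes only in rows, so rows that do not move let the fingers close, or fill a call up. It gives the time, the measured TCP pose, the force and the opening at its end, in the units of the state.
- ctrl.get_obs(): the state, without advancing time (a new reading comes with each control period).
- ctrl.get_image(name): name is "scene" or "top" or "wrist"; returns a dict with "pixels" (420x560x3 uint8, red, green, blue), "camera_matrix" (3x3 intrinsics, pixels), "rvec" (rotation vector, rad) and "tvec" (3), from world to camera coordinates, as OpenCV has them. Camera axes: x right, y down, z forward; pixel columns grow to the right and rows downward; lengths in mm; the calibration is good to about 2 mm. A picture is of the moment at which its call begins. There is no depth.
- ctrl.close_job(): hands the job in, once; it reports no verdict.
Trained networks look in a picture, given as the dict that the camera call returned (one of the last four; its "shot" number tells which), for a name from the list of things; names that differ only in an ending like _2 or _b are one class to them, and where a whole thing is asked for, a point or a joint stands for the part that bears it (a point fixed in the world has none). Each returns a list of dicts, best first, with "score" (0 to 1); they miss things now and then, are a little off and sometimes report something else, mostly with a low value. They report only what shows in the picture. A call takes as long as a camera call. They do not tell look-alikes from the thing itself.
- ctrl.look_for(picture, query): "position" ([x, y, z] in mm, in the coordinates of the camera as it stood for that picture, good to about 4 mm: the middle of the surface that is visible of it).
- ctrl.spot_point(picture, query): "position" ([x, y, z] in mm, in the coordinates of the camera as it stood for that picture, good to about 4 mm: a listed point, or the origin of a listed thing).
The state is a dict: "t": time; "qpos": joint angles; "qvel": joint speeds; "joint_torque": joint torques, N m; "ee_pos": TCP position; "orientation": TCP orientation; "ft_force": force on the tool from outside, world axes, zero at the start; "moment": the same for the moment, N m; "width": finger opening in mm.
Only numpy, scipy, OpenCV 4.12 (cv2) and the standard library are available. Lean on these libraries where they do the work, as an engineer would, in place of code of your own. Each camera call takes 0.05 s, during which the arm holds its last target.

## Working session

There is one attempt and no reset: what is moved stays moved. The work goes in short steps, Python scripts to look and compute and a shell command to move; the robot and the scene stay as the last step left them, time stands still between calls to the robot, and variables do not carry over. Pictures are saved under pics/ and viewed, and the job is handed in when it is done.

```bash
ls; mkdir -p pics
python3 - <<'E'
from workcell import ctrl
import cv2
print(ctrl.get_obs())
for n in ("scene","top","wrist"):
    p=ctrl.get_image(n); cv2.imwrite(f"pics/a_{n}.png",p["pixels"][:,:,::-1]); print(n,p["camera_matrix"],p["rvec"],p["tvec"],p["shot"])
E
```

```text
pics
{'t': 0.0, 'qpos': array([ 1.19900157e+00,  4.23810965e-01,  1.63066975e+00, -2.48121548e-05,
        1.08860833e+00, -1.90462178e-02]), 'qvel': array([-0.00139005, -0.00146592,  0.00134913,  0.00038025,  0.00026857,
        0.00036863]), 'joint_torque': array([-3.65752814e-03, -5.44627333e+01, -2.73650318e+01,  6.40188181e-02,
        2.26671580e-02, -1.01426956e-04]), 'ee_pos': array([215.73866045, 586.0143771 , 229.92829964]), 'orientation': array([ 2.57604704e+00,  1.79672967e+00, -1.93344971e-03]), 'ft_force': array([ 0.43707119, -0.38162589,  0.09096044]), 'moment': array([-0.0019566 ,  0.03628454,  0.03406927]), 'width': 87.3516048558312}
scene [[504.73606146   0.         276.52090713]
 [  0.         504.73606146 210.94135282]
 [  0.           0.           1.        ]] [ 2.11732252  0.75667676 -0.37343992] [-435.94981548 -204.9807098  1546.28125692] 1
top [[455.79935927   0.         283.38750156]
 [  0.         455.79935927 207.19813277]
 [  0.           0.           1.        ]] [ 2.14026143 -2.14701212  0.17453798] [-62.8157316  629.48290551 918.54965839] 2
wrist [[370.71981845   0.         277.33766012]
 [  0.         370.71981845 210.81932913]
 [  0.           0.           1.        ]] [-2.39919349 -1.6750352  -0.21223882] [-624.84253913  -29.76701839  388.64884131] 3
```

View pics/a_scene.png

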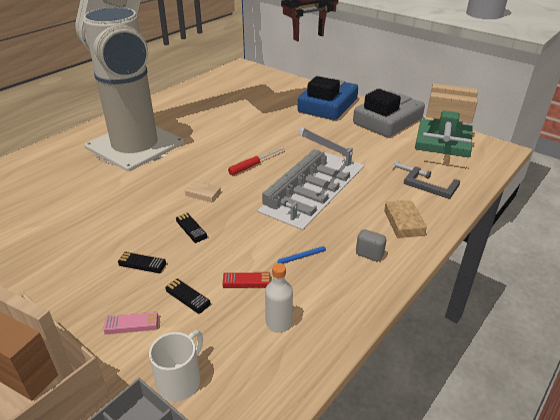

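View pics/a_top.png

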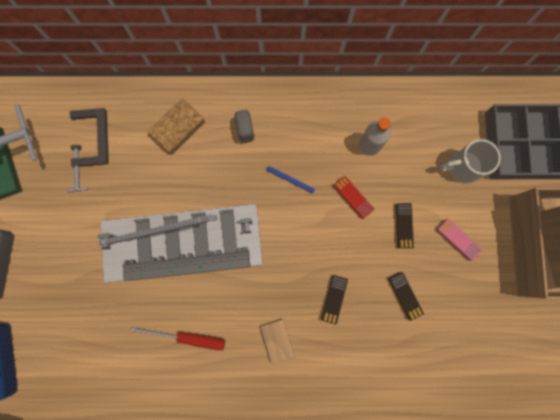

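View pics/a_wrist.png

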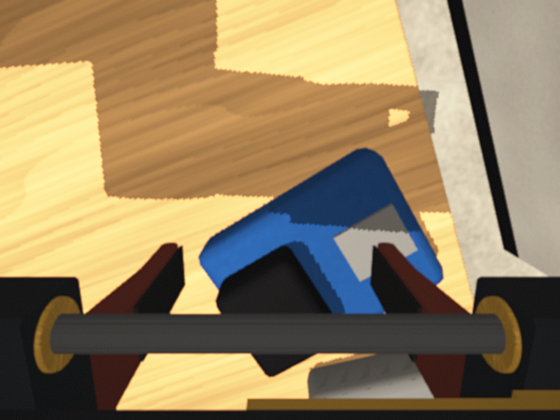

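```bash
cat > h.py <<'E'
from workcell import ctrl
import cv2, numpy as np
from scipy.spatial.transform import Rotation as R
def w(p,c):
    Rm=cv2.Rodrigues(np.array(p["rvec"]))[0]; return Rm.T@(np.array(c)-np.array(p["tvec"]).ravel())
def px(p,X):
    return cv2.projectPoints(np.array(X,float).reshape(-1,3),np.array(p["rvec"]),np.array(p["tvec"],float),p["camera_matrix"],None)[0].reshape(-1,2)
def ray(p,uv,z):
    Rm=cv2.Rodrigues(np.array(p["rvec"]))[0]; K=np.array(p["camera_matrix"])
    d=Rm.T@np.linalg.inv(K)@np.array([uv[0],uv[1],1.]); o=-Rm.T@np.array(p["tvec"]).ravel()
    return o+d*(z-o[2])/d[2]
def save(p,n,crop=None,s=1):
    im=p["pixels"][:,:,::-1]
    if crop: a,b,c,d=crop; im=im[b:d,a:c]
    if s!=1: im=cv2.resize(im,None,fx=s,fy=s,interpolation=cv2.INTER_CUBIC)
    cv2.imwrite("pics/"+n+".png",im)
E
python3 - <<'E'
from h import *
np.set_printoptions(precision=1,suppress=True)
for n in ("scene","top"):
    p=ctrl.get_image(n)
    for q in ["dock","lip","kerb","slot0","slot1","slot2","slot3","bar_hinge","bar_grip","pack0_mid","glue"]:
        print(n,q,[(round(d["score"],2),w(p,d["position"])) for d in ctrl.spot_point(p,q)[:7]])
    save(p,"b_"+n,(90,190,330,350) if n=="top" else (240,110,390,240),3.3 if n=="top" else 5)
E
```

```text
scene dock []
scene lip [(0.83, array([513.7, 143.5,  26.2])), (0.63, array([ 783.8, -260.5,   -0.7]))]
scene kerb [(0.94, array([619.1, 153.8,  20.2]))]
scene slot0 [(0.9, array([519.7,  49.7,  21.1])), (0.89, array([506. , 238.8,  14. ])), (0.83, array([513.8, 108.1,  20.6])), (0.73, array([508.3, 172.3,  23.9]))]
scene slot1 [(0.9, array([519.7,  49.7,  21.1])), (0.89, array([506. , 238.8,  14. ])), (0.83, array([513.8, 108.1,  20.6])), (0.73, array([508.3, 172.3,  23.9]))]
scene slot2 [(0.9, array([519.7,  49.7,  21.1])), (0.89, array([506. , 238.8,  14. ])), (0.83, array([513.8, 108.1,  20.6])), (0.73, array([508.3, 172.3,  23.9]))]
scene slot3 [(0.9, array([519.7,  49.7,  21.1])), (0.89, array([506. , 238.8,  14. ])), (0.83, array([513.8, 108.1,  20.6])), (0.73, array([508.3, 172.3,  23.9]))]
scene bar_hinge [(0.85, array([563.4, 313.6,  41.5]))]
scene bar_grip [(0.66, array([585.8,  94. , 196.9]))]
scene pack0_mid [(0.78, array([ 442.1, -323.1,    9.2]))]
scene glue [(0.78, array([ 786.1, -264.9,   -3.6]))]
top dock [(0.96, array([563.1, 145.4,  -1.4]))]
top lip []
top kerb [(
[... 431 characters left out ...]
1. ]))]
top slot2 [(0.93, array([514.1,  50.6,  22.9])), (0.79, array([498.6, 235.3,  27.2])), (0.69, array([511.4, 109.5,  21.6])), (0.69, array([583.5,  90.4, 198.8])), (0.64, array([505.7, 168.8,  21. ]))]
top slot3 [(0.93, array([514.1,  50.6,  22.9])), (0.79, array([498.6, 235.3,  27.2])), (0.69, array([511.4, 109.5,  21.6])), (0.69, array([583.5,  90.4, 198.8])), (0.64, array([505.7, 168.8,  21. ]))]
top bar_hinge [(0.55, array([558.6, 313.6,  46. ])), (0.31, array([515.2, 106.8,  25.1]))]
top bar_grip [(0.78, array([579.4,  91.1, 196.5])), (0.34, array([ 593.3, -332.1,    8.7]))]
top pack0_mid [(0.95, array([ 443.6, -326.9,    7.1]))]
top glue [(0.82, array([ 784. , -261.3,    3. ]))]
```

View pics/b_top.png

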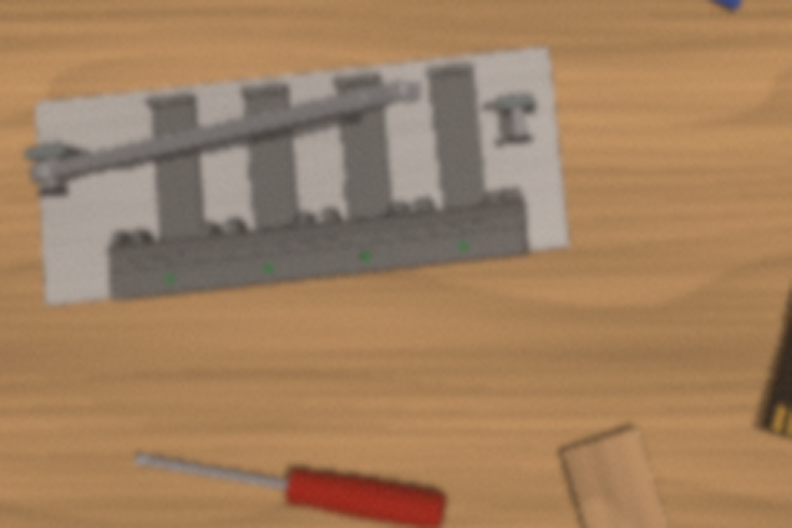

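View pics/b_scene.png

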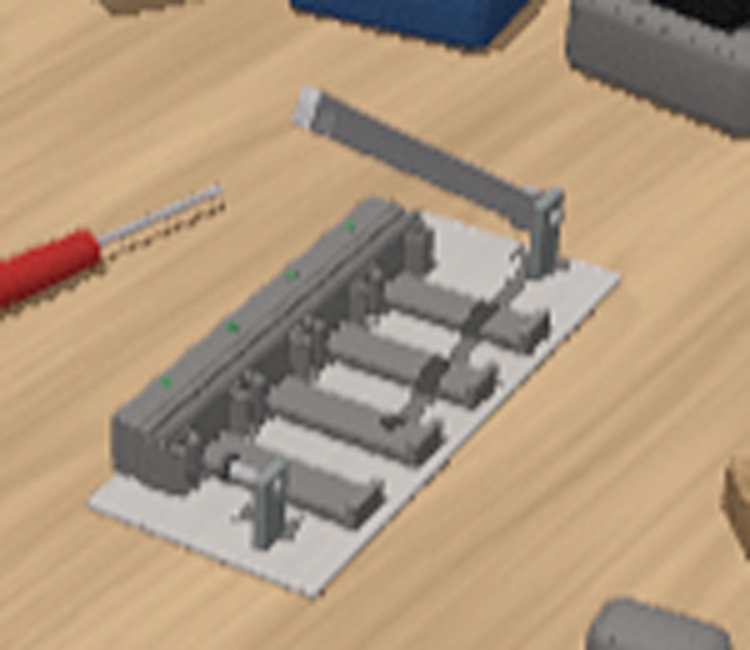

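```bash
cat > dock.py <<'E'
from h import *
E
python3 - <<'E'
from h import *
from scipy.optimize import least_squares
np.set_printoptions(precision=2,suppress=True)
pt=ctrl.get_image("top"); ps=ctrl.get_image("scene")
ct=[((36,103),(1,1)),((547,48),(1,-1)),((568,245),(-1,-1)),((46,303),(-1,1))]
cs=[((90,505),(-1,-1)),((313,597),(1,-1)),((620,275),(1,1))]
for (u,v),s in ct: print("t",s,ray(pt,(90+(u+.5)/3.3-.5,190+(v+.5)/3.3-.5),6))
for (u,v),s in cs: print("s",s,ray(ps,(240+u/5-.4,110+v/5-.4),6))
# separate fits
P={}
pts=[]
for (u,v),s in ct: pts.append((ray(pt,(90+(u+.5)/3.3-.5,190+(v+.5)/3.3-.5),6)[:2],np.array(s)*[67.5,172.5]))
for (u,v),s in cs: pts.append((ray(ps,(240+u/5-.4,110+v/5-.4),6)[:2],np.array(s)*[67.5,172.5]))
net=[((519.7,49.7),(-55,-93)),((513.8,108.1),(-55,-31)),((508.3,172.3),(-55,31)),((506,238.8),(-55,93)),((563.4,313.6),(12,163)),
((514.1,50.6),(-55,-93)),((511.4,109.5),(-55,-31)),((505.7,168.8),(-55,31)),((498.6,235.3),(-55,93)),((558.6,313.6),(12,163))]
def T(q,d): c,s=np.cos(q[2]),np.sin(q[2]); return np.array([q[0]+c*d[0]-s*d[1],q[1]+s*d[0]+c*d[1]])
for name,S in (("plate top",pts[:4]),("plate scene",pts[4:]),("net",net)):
    r=least_squares(lambda q:np.concatenate([T(q,d)-np.array(x) for x,d in S]),[563,145,0.1],loss='soft_l1',f_scale=3); print(name,r.x,r.fun)
E
```

```text
t (1, 1) [606.65 337.79   6.  ]
t (1, -1) [642.98  -3.     6.  ]
t (-1, -1) [511.3  -17.61   6.  ]
t (-1, 1) [474.81 323.59   6.  ]
s (-1, -1) [518.46 -20.21   6.  ]
s (1, -1) [649.06  -7.33   6.  ]
s (1, 1) [610.15 335.68   6.  ]
plate top [558.94 160.19   0.11] [ 1.    1.11  1.47 -1.12 -1.08 -0.91 -1.39  0.92]
plate scene [563.48 157.17   0.12] [-2.09 -1.77  1.4   0.95  0.45  0.63]
net [564.39 147.55   0.09] [-1.35  0.1  -1.26  3.42 -1.57  0.95 -5.09 -3.82 -2.35 -2.65  4.25 -0.8
  1.14  2.02  1.03  4.45  2.31 -0.32  2.45 -2.65]
```

```bash
cat >> h.py <<'E'
np.set_printoptions(precision=2,suppress=True)
def Rt(yaw,tilt=0.,pitch=0.):  # tool down, tool x at world angle yaw, then turned about own y by tilt, own x by pitch
    return R.from_euler('z',yaw)*R.from_matrix(np.diag([1.,-1,-1]))*R.from_euler('y',tilt)*R.from_euler('x',pitch)
def plan(pos,Rg,cur=None):
    o=ctrl.get_obs() if cur is None else cur
    R0=R.from_rotvec(o["orientation"])
    turn=(R0.inv()*Rg).as_rotvec(); sh=R0.inv().apply(np.array(pos)-o["ee_pos"]); sh2=Rg.inv().apply(np.array(pos)-o["ee_pos"])
    print("t",round(o["t"],2),"pos",o["ee_pos"],"w",round(o["width"],1),"F",o["ft_force"])
    print("turn",turn.round(4),"shift(now axes)",sh,"shift(after turn)",sh2, "|", np.linalg.norm(sh))
# dock pose
D=np.array([563.0,147.7]); YAW=0.108
def dw(d):
    c,s=np.cos(YAW),np.sin(YAW); d=np.array(d,float); return np.array([D[0]+c*d[0]-s*d[1],D[1]+s*d[0]+c*d[1],d[2]])
E
python3 - <<'E'
from h import *
print(dw([12,163,43]))
a=.607; g=dw([12,163-268*np.cos(a),43+268*np.sin(a)]); print(g)
g[2]=330
plan(g,Rt(YAW))
E
python3 -m handwheel '[[[0,0,0],[0,0,-20],1],[[0,0,0.1],[0,0,-30],1],[[0,0,0.11],[0,0,-30],1],[[0,0,0.11],[0,0,-30],1],[[0,0,0.11],[0,0,0],1],[[0,0,0.11],[0,0,0],1],[[0,0,0.11],[0,0,0],1],[[0,0,0.11],[0,0,0],1],[[0,0,0.11],[0,0,0],1],[[0,0,0.11],[0,0,0],1]]'
python3 - <<'E'
from h import *
a=.607; g=dw([12,163-268*np.cos(a),43+268*np.sin(a)]); 
g[2]=330
plan(g,Rt(YAW))
E
```

```text
[557.36 311.04  43.  ]
[581.09  92.2  195.87]
t 1.45 pos [215.92 586.5  230.67] w 87.4 F [-0.34  0.17  0.32]
turn [0.   0.   1.11] shift(now axes) [-337.69  513.46  -99.31] shift(after turn) [309.76 530.78 -99.33] | 622.5284909136807
t: 2.28
ee_pos: [215.7, 586.2, 346.6]
orientation: [3.127, 0.305, -0.0]
ft_force: [-0.1, 0.9, -0.4]
width: 88.1
t 2.28 pos [215.75 586.16 346.56] w 88.1 F [-0.08  0.9  -0.37]
turn [0.   0.   0.09] shift(now axes) [263.03 555.23  16.64] shift(after turn) [309.97 530.46  16.56] | 614.607085627487
```

```bash
python3 -m handwheel '[[[0,0,0.086],[0,0,0],1],[[0,0,0],[19,33,0],0.5],[[0,0,0],[20,34,0],0.5],[[0,0,0],[20,34,0],0.5],[[0,0,0],[20,34,0],0.5],[[0,0,0],[20,34,0],0.5],[[0,0,0],[20,34,0],0.5],[[0,0,0],[20,34,0],0.5],[[0,0,0],[20,34,0],0.5],[[0,0,0],[20,34,0],0.5]]'
python3 -m handwheel '[[[0,0,0],[20,34,0],0.5],[[0,0,0],[20,34,0],0.5],[[0,0,0],[20,34,0],0.5],[[0,0,0],[20,34,0],0.5],[[0,0,0],[20,34,0],0.5],[[0,0,0],[20,34,0],0.5],[[0,0,0],[0,0,0],0.5],[[0,0,0],[0,0,0],0.5],[[0,0,0],[0,0,0],0.5],[[0,0,0],[0,0,0],0.5]]'
python3 - <<'E'
from h import *
p=ctrl.get_image("wrist"); save(p,"c_wrist")
for q in ["bar_grip","bar_hinge","slot0","kerb"]:
    print(q,[(round(d["score"],2),w(p,d["position"])) for d in ctrl.spot_point(p,q)[:7]])
a=.607; g=dw([12,163-268*np.cos(a),43+268*np.sin(a)]); 
g[2]=330
plan(g,Rt(YAW))
E
```

```text
t: 3.12
ee_pos: [427.1, 294.7, 345.9]
orientation: [-3.134, -0.171, -0.001]
ft_force: [0.8, 1.1, -0.9]
width: 43.8
t: 3.95
ee_pos: [576.7, 87.4, 346.4]
orientation: [-3.134, -0.157, -0.007]
ft_force: [-0.2, 0.4, -0.1]
width: 43.9
bar_grip [(0.75, array([578.29,  97.74, 199.49]))]
bar_hinge [(0.38, array([510.8 , 109.83,  24.63]))]
slot0 [(0.92, array([496.66, 236.7 ,  20.95])), (0.71, array([503.78, 174.24,  21.72])), (0.67, array([514.76, 111.51,  22.36])), (0.66, array([519.08,  48.04,  20.3 ]))]
kerb [(0.64, array([619.25, 154.52,  23.07])), (0.18, array([499.52, 238.12,  21.71]))]
t 4.2 pos [576.8   87.82 346.69] w 44.0 F [ 0.3  -0.09 -0.11]
turn [-0.   -0.01 -0.01] shift(now axes) [ 4.62 -3.87 16.73] shift(after turn) [ 4.74 -3.89 16.69] | 17.78078546789306
```

View pics/c_wrist.png

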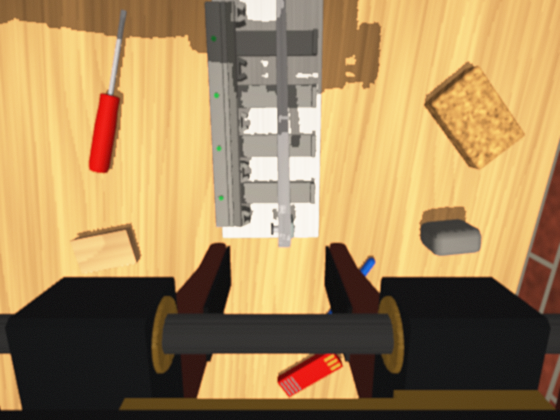

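```bash
python3 -m handwheel '[[[0,-0.01,-0.01],[3.5,-4.5,0],0.5],[[0,0,0],[0,0,20],0.5],[[0,0,0],[0,0,25],0.5],[[0,0,0],[0,0,25],0.5],[[0,0,0],[0,0,25],0.5],[[0,0,0],[0,0,25],0.5],[[0,0,0],[0,0,20],0.5],[[0,0,0],[0,0,12],0.5],[[0,0,0],[0,0,5],0.5],[[0,0,0],[0,0,0],0.5]]'
python3 - <<'E'
from h import *
p=ctrl.get_image("wrist"); save(p,"d_wrist")
p=ctrl.get_image("top"); save(p,"d_top",(90,190,330,350),3.3)
a=.607; g=dw([12,163-268*np.cos(a),43+268*np.sin(a)]); 
g[2]=186
plan(g,Rt(YAW))
E
```

```text
t: 5.03
ee_pos: [582.1, 101.8, 186.6]
orientation: [-3.131, -0.195, 0.001]
ft_force: [0.2, -0.1, -0.5]
width: 44.2
t 5.13 pos [582.99 101.79 188.11] w 43.8 F [ 0.37 -0.36  0.16]
turn [-0.   -0.    0.02] shift(now axes) [-3.08  9.29  2.06] shift(after turn) [-2.93  9.33  2.11] | 10.00241774440056
```

View pics/d_wrist.png

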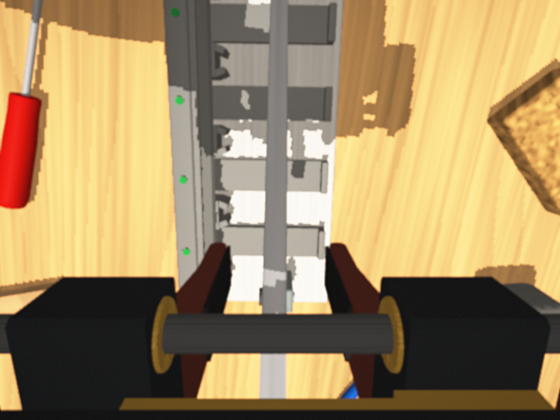

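View pics/d_top.png

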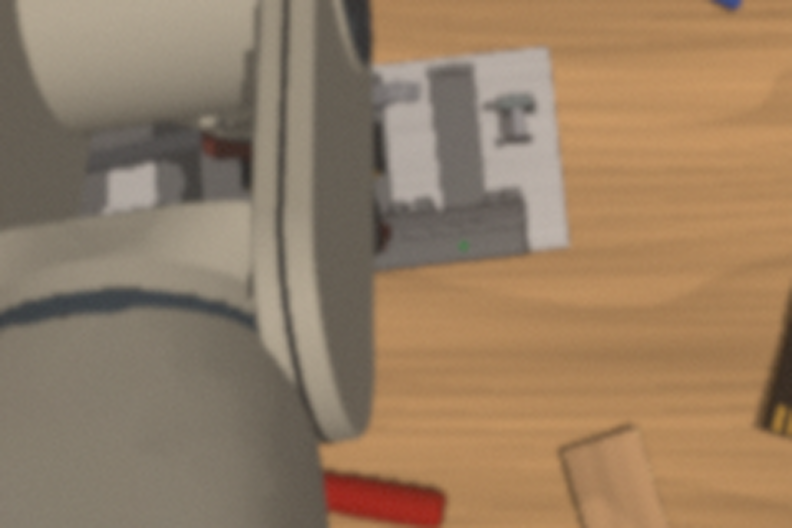

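```bash
python3 -m handwheel '[[[0,0,0.01],[-2,8,2],0.5],[[0,0,0],[0,0,0],0.3],[[0,0,0],[0,0,0],0],[[0,0,0],[0,0,0],0],[[0,0,0],[0,0,0],0],[[0,0,0],[0,0,0],0],[[0,0,0],[0,0,0],0],[[0,0,0],[0,0,0],0],[[0,0,0],[0,0,0],0],[[0,0,0],[0,0,0],0]]'
python3 - <<'E'
from h import *
print(ctrl.get_obs())
H=dw([12,163,43]); g0=ctrl.get_obs()["ee_pos"]+[0,0,-0]
R0=R.from_rotvec(ctrl.get_obs()["orientation"]); G=ctrl.get_obs()["ee_pos"]+R0.apply([0,0,-11])
v=G-H; print(v, np.hypot(np.hypot(v[0],v[1]),v[2]), np.arctan2(v[2],np.hypot(v[0],v[1])))
E
```

```text
t: 5.97
ee_pos: [581.9, 92.4, 190.4]
orientation: [-3.132, -0.176, -0.006]
ft_force: [-0.8, 0.1, -0.6]
width: 9.8
{'t': 5.9667, 'qpos': array([0.14, 0.42, 1.74, 0.01, 0.97, 0.02]), 'qvel': array([-0., -0., -0.,  0.,  0.,  0.]), 'joint_torque': array([  0.28, -52.37, -25.47,   0.09,  -0.22,  -0.06]), 'ee_pos': array([581.87,  92.38, 190.36]), 'orientation': array([-3.13, -0.18, -0.01]), 'ft_force': array([-0.77,  0.15, -0.6 ]), 'moment': array([-0.1 ,  0.25, -0.02]), 'width': 9.796406113586979}
[  24.48 -218.72  158.36] 271.13905746967305 0.6237313721025852
```

```bash
cat > arc.py <<'E'
import sys
from h import *
# from current pose, arc to angle a1 in n rows with total turn phi about tool x
def arc(a1,n,phi,prof=None):
    o=ctrl.get_obs(); R0=R.from_rotvec(o["orientation"]); P=o["ee_pos"]; G=P+R0.apply([0,0,-11]); H=dw([12,163,43])
    u=np.array([np.sin(YAW),-np.cos(YAW),0]) # dock -y
    v=G-H; a0=np.arctan2(v[2],v@u); r=np.hypot(v[2],v@u); lat=v-u*(v@u)-[0,0,v[2]]
    print("a0",a0,"r",r,"lat",lat,"F",o["ft_force"],"M",o["moment"],"w",o["width"],"t",o["t"])
    Rp,Pp=R0,P
    for i in range(1,n+1):
        a=a0+(a1-a0)*i/n; Rn=R0*R.from_rotvec([phi*i/n,0,0]); Gn=H+lat+r*(np.cos(a)*u+np.array([0,0,np.sin(a)])); Pn=Gn+Rn.apply([0,0,11])
        print([phi/n,Rp.inv().apply(Pn-Pp).round(1).tolist()]); Rp,Pp=Rn,Pn
arc(float(sys.argv[1]),int(sys.argv[2]),float(sys.argv[3]))
E
python3 arc.py 1.8 24 -0.6
```

```text
a0 0.6237341800034616 r 271.13799941917745 lat [0.75 0.08 0.  ] F [-0.77  0.15 -0.6 ] M [-0.1   0.25 -0.02] w 9.796406113586979 t 5.9667
[-0.024999999999999998, [0.1, -7.8, -10.6]]
[-0.024999999999999998, [0.1, -8.0, -10.4]]
[-0.024999999999999998, [0.1, -8.3, -10.2]]
[-0.024999999999999998, [0.1, -8.5, -10.0]]
[-0.024999999999999998, [0.1, -8.8, -9.7]]
[-0.024999999999999998, [0.1, -9.0, -9.5]]
[-0.024999999999999998, [0.1, -9.2, -9.3]]
[-0.024999999999999998, [0.1, -9.4, -9.1]]
[-0.024999999999999998, [0.1, -9.7, -8.8]]
[-0.024999999999999998, [0.1, -9.9, -8.6]]
[-0.024999999999999998, [0.1, -10.1, -8.3]]
[-0.024999999999999998, [0.1, -10.3, -8.1]]
[-0.024999999999999998, [0.1, -10.5, -7.8]]
[-0.024999999999999998, [0.1, -10.6, -7.6]]
[-0.024999999999999998, [0.1, -10.8, -7.3]]
[-0.024999999999999998, [0.1, -11.0, -7.0]]
[-0.024999999999999998, [0.1, -11.2, -6.8]]
[-0.024999999999999998, [0.1, -11.3, -6.5]]
[-0.024999999999999998, [0.1, -11.5, -6.2]]
[-0.024999999999999998, [0.1, -11.6, -5.9]]
[-0.024999999999999998, [0.1, -11.8, -5.6]]
[-0.024999999999999998, [0.1, -11.9, -5.3]]
[-0.024999999999999998, [0.0, -12.0, -5.1]]
[-0.024999999999999998, [0.0, -12.1, -4.8]]
```

```bash
python3 -m handwheel '[[[-0.025,0,0],[0,-7.8,-10.6],0],[[-0.025,0,0],[0,-8,-10.4],0],[[-0.025,0,0],[0,-8.3,-10.2],0],[[-0.025,0,0],[0,-8.5,-10],0],[[-0.025,0,0],[0,-8.8,-9.7],0],[[-0.025,0,0],[0,-9,-9.5],0],[[-0.025,0,0],[0,-9.2,-9.3],0],[[-0.025,0,0],[0,-9.4,-9.1],0],[[-0.025,0,0],[0,-9.7,-8.8],0],[[-0.025,0,0],[0,-9.9,-8.6],0]]'; python3 arc.py 1.8 14 -0.35
```

```text
t: 6.8
ee_pos: [571.5, 187.8, 274.2]
orientation: [2.872, 0.157, 0.024]
ft_force: [2.0, -1.6, -4.6]
width: 9.6
a0 1.106500678050275 r 270.4805479368368 lat [0.72 0.08 0.  ] F [ 2.04 -1.61 -4.56] M [-0.39 -0.06  0.03] w 9.607697927040414 t 6.8
[-0.024999999999999998, [0.0, -9.9, -8.7]]
[-0.024999999999999998, [0.0, -10.1, -8.4]]
[-0.024999999999999998, [0.0, -10.3, -8.2]]
[-0.024999999999999998, [0.0, -10.5, -7.9]]
[-0.024999999999999998, [0.0, -10.7, -7.6]]
[-0.024999999999999998, [0.0, -10.9, -7.4]]
[-0.024999999999999998, [0.0, -11.1, -7.1]]
[-0.024999999999999998, [0.0, -11.3, -6.8]]
[-0.024999999999999998, [0.0, -11.4, -6.5]]
[-0.024999999999999998, [0.0, -11.6, -6.2]]
[-0.024999999999999998, [0.0, -11.7, -5.9]]
[-0.024999999999999998, [0.0, -11.9, -5.6]]
[-0.024999999999999998, [0.0, -12.0, -5.3]]
[-0.024999999999999998, [0.0, -12.1, -5.0]]
```

```bash
python3 -m handwheel '[[[-0.025,0,0],[0,-9.9,-8.7],0],[[-0.025,0,0],[0,-10.1,-8.4],0],[[-0.025,0,0],[0,-10.3,-8.2],0],[[-0.025,0,0],[0,-10.5,-7.9],0],[[-0.025,0,0],[0,-10.7,-7.6],0],[[-0.025,0,0],[0,-10.9,-7.4],0],[[-0.025,0,0],[0,-11.1,-7.1],0],[[-0.025,0,0],[0,-11.3,-6.8],0],[[-0.025,0,0],[0,-11.4,-6.5],0],[[-0.025,0,0],[0,-11.6,-6.2],0]]'; python3 arc.py 1.8 6 -0.15
```

```text
t: 7.63
ee_pos: [557.8, 313.8, 303.2]
orientation: [2.595, 0.141, 0.042]
ft_force: [1.5, -2.2, -0.6]
width: 10.0
a0 1.6020144212105056 r 269.78314881997545 lat [0.74 0.08 0.  ] F [ 1.45 -2.16 -0.58] M [-0.56  0.02  0.01] w 9.951638841234733 t 7.6333
[-0.024999999999999998, [0.0, -7.6, -4.2]]
[-0.024999999999999998, [0.0, -7.6, -4.2]]
[-0.024999999999999998, [0.0, -7.6, -4.1]]
[-0.024999999999999998, [0.0, -7.7, -4.0]]
[-0.024999999999999998, [0.0, -7.7, -4.0]]
[-0.024999999999999998, [0.0, -7.7, -3.9]]
```

```bash
python3 -m handwheel '[[[-0.025,0,0],[0,-8.5,-4.5],0],[[-0.025,0,0],[0,-8.5,-4.5],0],[[-0.025,0,0],[0,-8.5,-4.4],0],[[-0.025,0,0],[0,-8.5,-4.3],0],[[-0.025,0,0],[0,-8.5,-4.2],0],[[-0.025,0,0],[0,-8.5,-4],0],[[0,0,0],[0,0,0],0],[[0,0,0],[0,0,0],0],[[0,0,0],[0,0,0],0],[[0,0,0],[0,0,0],0]]'; python3 arc.py 1.85 2 -0.0
```

```text
t: 8.47
ee_pos: [551.6, 371.5, 295.6]
orientation: [2.423, 0.133, 0.051]
ft_force: [0.4, -0.3, 0.8]
width: 9.9
a0 1.8255075691287193 r 269.5641834025412 lat [0.78 0.08 0.  ] F [ 0.41 -0.3   0.81] M [-0.15  0.18 -0.1 ] w 9.8821674214446 t 8.4667
[-0.0, [0.0, -3.0, -1.4]]
[-0.0, [0.0, -3.0, -1.4]]
```

```bash
python3 -m handwheel '[[[0,0,0],[0,0,0],0.5],[[0,0,0],[0,0,0],0.5],[[0,0,0],[0,0,0],0.5],[[0,0,0],[0,0,0],0.5],[[0,0,0],[0,0,-10],0.5],[[0,0,0],[0,0,-25],0.5],[[0,0,0],[0,0,-35],0.5],[[0,0,0],[0,0,-35],0.5],[[0,0,0],[0,0,-30],0.5],[[0,0,0],[0,0,0],0.5]]'
python3 - <<'E'
from h import *
p=ctrl.get_image("scene"); save(p,"e_scene")
for q in ["bar_grip","bar_hinge"]:
    print(q,[(round(d["score"],2),w(p,d["position"])) for d in ctrl.spot_point(p,q)[:7]])
plan([430,-100,400],Rt(-0.3))
E
```

```text
t: 9.3
ee_pos: [541.0, 461.2, 403.2]
orientation: [2.427, 0.13, 0.045]
ft_force: [0.7, 0.7, 0.4]
width: 44.0
bar_grip [(0.7, array([554.47, 369.8 , 302.88]))]
bar_hinge [(0.77, array([562.47, 312.39,  41.04]))]
t 9.45 pos [541.03 457.16 397.67] w 44.1 F [-0.73 -0.48 -0.58]
turn [ 0.71 -0.14  0.39] shift(now axes) [-168.45  409.32  356.14] shift(after turn) [ 58.58 565.08  -2.33] | 568.1147957981477
```

View pics/e_scene.png

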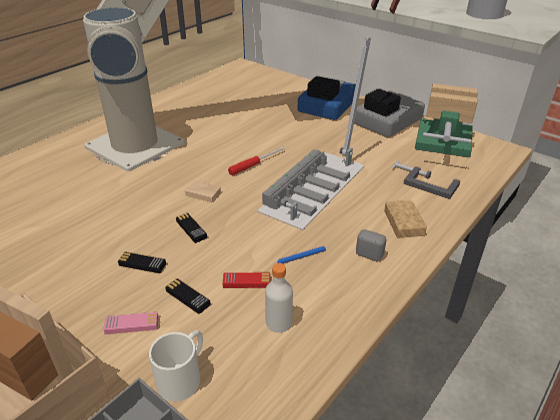

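```bash
cat > packs.py <<'E'
from h import *
def find(p,roi,save_as=None):
    im=p["pixels"].astype(int); a,b,c,d=roi
    m=np.zeros(im.shape[:2],np.uint8); sub=im[b:d,a:c]
    m[b:d,a:c]=((sub.max(2)<75)*255).astype(np.uint8)
    gold=((im[...,0]>120)&(im[...,2]<80)&(im[...,0]-im[...,2]>90)&(im[...,1]>70)).astype(np.uint8)*255
    cs=cv2.findContours(cv2.morphologyEx(m,cv2.MORPH_CLOSE,np.ones((5,5))),cv2.RETR_EXTERNAL,cv2.CHAIN_APPROX_NONE)[0]
    return [c for c in cs if cv2.contourArea(c)>150],m
if __name__=="__main__":
    for n,roi in (("top",(310,170,480,340)),("scene",(110,200,230,325))):
        p=ctrl.get_image(n)
        save(p,"f_"+n,roi,4)
        cs,m=find(p,roi)
        for c in cs:
            q=np.array([ray(p,x[0],16)[:2] for x in c]); r=cv2.minAreaRect(q.astype(np.float32)); print(n,r, cv2.contourArea(c))
        for d in ctrl.spot_point(p,"pack0_mid"): print("net",round(d["score"],2),w(p,d["position"]))
        for d in ctrl.look_for(p,"pack0_mid"): print("look",round(d["score"],2),w(p,d["position"]))
E
python3 packs.py
```

```text
top ((436.8912658691406, -171.61904907226562), (32.38140106201172, 91.37826538085938), 73.8096923828125) 388.5
top ((444.2518615722656, -323.0003662109375), (93.81856536865234, 32.974098205566406), 25.025611877441406) 425.0
top ((593.685791015625, -327.697021484375), (90.22354125976562, 33.50672912597656), 0.18841414153575897) 402.5
net 0.76 [ 443.52 -327.      8.2 ]
net 0.22 [499.03 234.61  21.84]
look 0.89 [ 444.55 -325.66   13.92]
scene ((603.6050415039062, -335.5477294921875), (106.97044372558594, 38.1845703125), 0.13578714430332184) 665.0
scene ((453.53607177734375, -331.1368408203125), (104.33698272705078, 42.848411560058594), 24.9001407623291) 524.5
scene ((447.8862609863281, -179.99119567871094), (36.37214660644531, 110.4091796875), 73.9732894897461) 403.0
net 0.77 [ 444.61 -322.79    5.58]
look 0.6 [ 447.79 -323.53   16.87]
look 0.45 [556.22 152.42  11.97]
```

```bash
sleep 1
```

```text
(no output)
```

View pics/f_top.png

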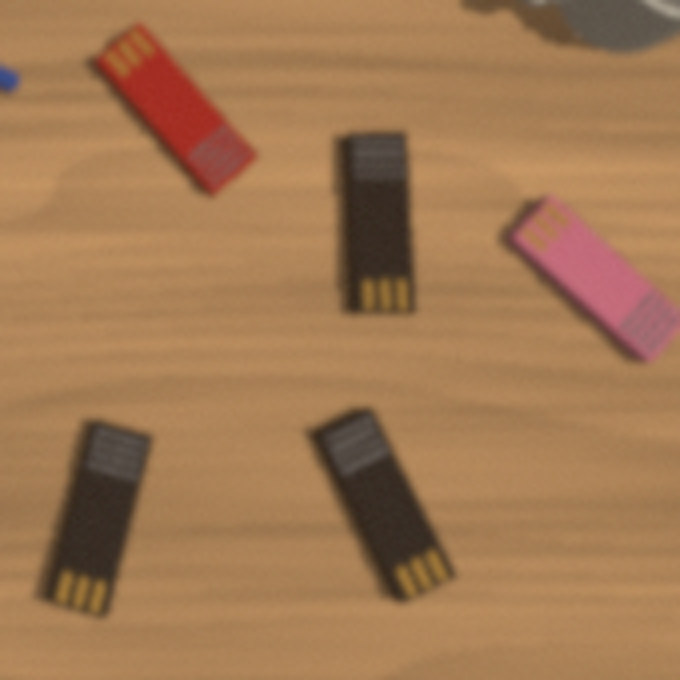

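Run:
```python
from h import *
plan([440,-172,200],Rt(1.288))
p=ctrl.get_image("wrist"); o=ctrl.get_obs(); R0=R.from_rotvec(o["orientation"])
Rm=cv2.Rodrigues(np.array(p["rvec"]))[0]; c=-Rm.T@np.array(p["tvec"]).ravel(); print("cam in tool",R0.inv().apply(c-o["ee_pos"]), "axes",R0.inv().apply(Rm))
```

```text
t 9.75 pos [541.3  456.28 397.23] w 43.6 F [ 0.45 -0.53 -0.06]
turn [ 0.63  0.43 -1.13] shift(now axes) [-163.53  331.47  554.33] shift(after turn) [-631.59   78.04  197.23] | 666.259137083003
cam in tool [  -0.53  -69.38 -153.57] axes [[ 1.   -0.   -0.  ]
 [ 0.    0.97 -0.25]
 [ 0.    0.25  0.97]]
```

```bash
python3 -m handwheel '[[[0.057,0.039,-0.103],[0,0,-10],0.9],[[0.057,0.039,-0.103],[0,0,-10],0.9],[[0.057,0.039,-0.103],[0,0,0],0.9],[[0.057,0.039,-0.103],[0,0,0],0.9],[[0.057,0.039,-0.103],[0,0,0],0.9],[[0.057,0.039,-0.103],[0,0,0],0.9],[[0.057,0.039,-0.103],[0,0,0],0.9],[[0.057,0.039,-0.103],[0,0,0],0.9],[[0.057,0.039,-0.103],[0,0,0],0.9],[[0.057,0.039,-0.103],[0,0,0],0.9]]'
python3 - <<'E'
from h import *
plan([440,-172,200],Rt(1.288))
E
```

```text
t: 10.63
ee_pos: [537.7, 469.8, 409.6]
orientation: [2.537, 1.739, -0.006]
ft_force: [-0.7, -0.2, 0.4]
width: 78.9
t 10.63 pos [537.72 469.81 409.59] w 78.9 F [-0.68 -0.19  0.36]
turn [ 0.05  0.04 -0.09] shift(now axes) [-624.76  128.53  241.98] shift(after turn) [-643.59   85.25  209.59] | 682.2051283538716
```

```bash
python3 -m handwheel '[[[0.05,0.04,-0.09],[0,0,0],0.9],[[0,0,0],[-40,5,0],0.9],[[0,0,0],[-40,5,0],0.9],[[0,0,0],[-40,5,0],0.9],[[0,0,0],[-40,5,0],0.9],[[0,0,0],[-40,5,0],0.9],[[0,0,0],[-40,5,0],0.9],[[0,0,0],[-40,5,0],0.9],[[0,0,0],[-38,5,12],0.9],[[0,0,0],[-38,5,12],0.9]]'
python3 -m handwheel '[[[0,0,0],[-38,5,12],0.9],[[0,0,0],[-38,5,12],0.9],[[0,0,0],[-38,5,12],0.9],[[0,0,0],[-38,5,12],0.9],[[0,0,0],[-38,5,12],0.9],[[0,0,0],[-38,5,12],0.9],[[0,0,0],[-38,5,12],0.9],[[0,0,0],[-30,5,12],0.9],[[0,0,0],[0,0,0],0.9],[[0,0,0],[0,0,0],0.9]]'
python3 - <<'E'
from h import *
plan([440,-172,200],Rt(1.288))
p=ctrl.get_image("wrist"); save(p,"g_wrist")
for d in ctrl.spot_point(p,"pack0_mid"): print("net",round(d["score"],2),w(p,d["position"]))
E
```

```text
t: 11.47
ee_pos: [484.0, 104.9, 383.9]
orientation: [-2.495, -1.904, -0.005]
ft_force: [0.6, -0.7, -0.1]
width: 79.1
t: 12.3
ee_pos: [434.8, -208.8, 283.6]
orientation: [2.506, 1.893, 0.008]
ft_force: [-0.1, 0.0, -0.3]
width: 78.7
t 12.3 pos [ 434.81 -208.78  283.56] w 78.7 F [-0.09  0.   -0.3 ]
turn [ 0.   -0.    0.01] shift(now axes) [36.51 -5.35 83.67] shift(after turn) [36.77 -5.28 83.56] | 91.44626742052506
net 0.56 [ 438.36 -325.05    7.11]
```

View pics/g_wrist.png

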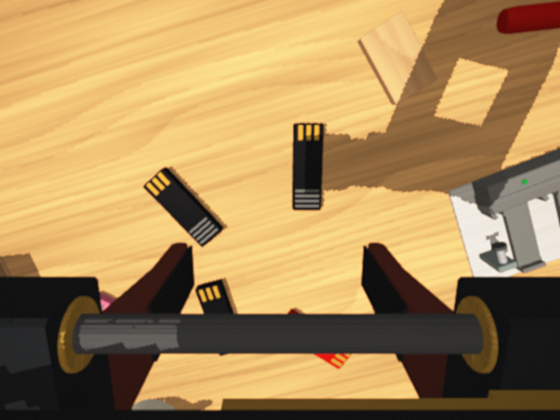

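Run:
```python
from h import *
p=ctrl.get_image("wrist")
for uv in [(294,124),(323,124),(293,209),(322,209),(308,166.5)]: print(ray(p,uv,16))
p=ctrl.get_image("top")
# top-camera: corners from f_top crop (310,170) x4
for uv in [(89,421),(151,437),(107,615),(45,600)]: print("top",ray(p,(310+uv[0]/4,170+uv[1]/4),16))
for k,c in {"B":[(313,432),(370,409),(455,575),(400,601)],"C":[(344,134),(406,132),(413,312),(348,312)]}.items():
    q=np.array([ray(p,(310+u/4,170+v/4),16) for u,v in c]); print(k,q[:,:2].mean(0),[np.degrees(np.arctan2(*(q[a]-q[b])[[1,0]])) for a,b in ((0,3),(1,2))],np.linalg.norm(q[1]-q[2]),np.linalg.norm(q[1]-q[0]))
```

```text
[ 384.78 -172.52   16.  ]
[ 393.45 -141.62   16.  ]
[ 478.26 -198.79   16.  ]
[ 487.48 -166.04   16.  ]
[ 434.62 -169.37   16.  ]
top [ 486.23 -169.48   16.  ]
top [ 477.62 -202.6    16.  ]
top [ 384.79 -176.94   16.  ]
top [ 392.65 -144.28   16.  ]
B [ 442.   -326.36] [np.float64(25.712847466394965), np.float64(25.316826589930656)] 96.69785520687051 33.477370180245515
C [ 593.38 -329.68] [np.float64(-1.1346631318392), np.float64(-0.5079355350851757)] 99.0319435640553 34.29207549208952
```

```bash
python3 - <<'E'
from h import *
plan([430.8,-169.6,60],Rt(1.295))
E
python3 -m handwheel '[[[0,0,0],[20,-5,20],0.8],[[0,0,0],[18,-5,28],0.8],[[0,0,0],[0,0,35],0.8],[[0,0,0],[0,0,35],0.8],[[0,0,0],[0,0,35],0.8],[[0,0,0],[0,0,35],0.8],[[0,0,0],[0,0,25],0.8],[[0,0,0],[0,0,10],0.8],[[0,0,0],[0,0,0],0.8],[[0,0,0],[0,0,0],0.8]]'
python3 - <<'E'
from h import *
plan([430.8,-169.6,10.5],Rt(1.295))
p=ctrl.get_image("wrist"); save(p,"g2_wrist")
E
```

```text
t 12.5 pos [ 436.05 -206.74  284.49] w 78.8 F [-0.19 -0.31 -0.2 ]
turn [ 0.01 -0.    0.  ] shift(now axes) [ 33.63 -16.22 224.52] shift(after turn) [ 34.31 -15.16 224.49] | 227.59848673941383
t: 13.33
ee_pos: [450.9, -156.2, 62.1]
orientation: [2.465, 1.913, 0.028]
ft_force: [-0.6, -0.6, 1.0]
width: 70.2
t 13.33 pos [ 450.95 -156.18   62.1 ] w 70.2 F [-0.62 -0.59  0.97]
turn [ 0.03 -0.    0.02] shift(now axes) [-18.08 -17.6   51.11] shift(after turn) [-18.4  -15.73  51.6 ] | 56.99429031581361
```

View pics/g2_wrist.png

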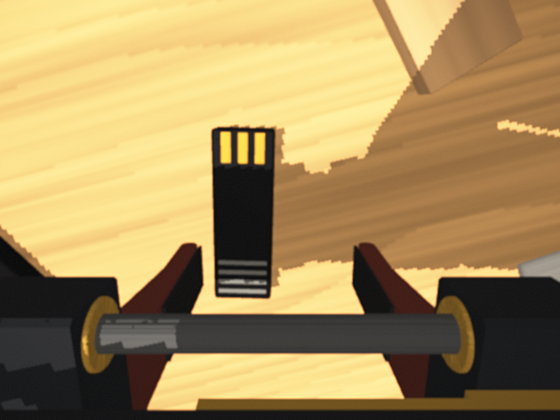

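```bash
python3 -m handwheel '[[[0.03,0,0.02],[0,0,0],0.8],[[0,0,0],[-9,-8,0],0.8],[[0,0,0],[-9,-8,0],0.8],[[0,0,0],[0,0,10],0.8],[[0,0,0],[0,0,10],0.8],[[0,0,0],[0,0,10],0.8],[[0,0,0],[0,0,0],0.8],[[0,0,0],[0,0,0],0.8],[[0,0,0],[0,0,0],0.8],[[0,0,0],[0,0,0],0.8]]'
python3 - <<'E'
from h import *
plan([430.8,-169.6,10.5],Rt(1.295))
p=ctrl.get_image("wrist"); save(p,"g3_wrist")
E
```

```text
t: 14.22
ee_pos: [431.6, -171.5, 35.6]
orientation: [2.493, 1.899, 0.01]
ft_force: [-0.2, -0.9, -0.2]
width: 70.2
t 14.22 pos [ 431.56 -171.47   35.63] w 70.2 F [-0.15 -0.89 -0.24]
turn [ 0.01 -0.    0.01] shift(now axes) [ 1.6  -1.49 25.12] shift(after turn) [ 1.6  -1.24 25.13] | 25.212674110811
```

View pics/g3_wrist.png

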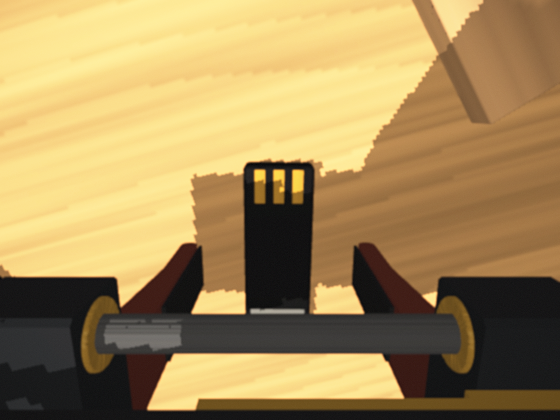

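```bash
python3 -m handwheel '[[[0.012,0,0.007],[1,-1,6],0.8],[[0,0,0],[0,0,8],0.8],[[0,0,0],[0,0,7],0.8],[[0,0,0],[0,0,3],0.8],[[0,0,0],[0,0,0],0.6],[[0,0,0],[0,0,0],0.3],[[0,0,0],[0,0,0],0],[[0,0,0],[0,0,0],0],[[0,0,0],[0,0,0],0],[[0,0,0],[0,0,0],0]]'
python3 - <<'E'
from h import *
plan([430.8,-169.6,10.5],Rt(1.295))
p=ctrl.get_image("wrist"); save(p,"g4_wrist")
E
```

```text
t: 15.1
ee_pos: [431.6, -170.1, 9.4]
orientation: [-2.505, -1.894, 0.001]
ft_force: [-0.0, 0.6, -1.9]
width: 34.1
t 15.1 pos [ 431.57 -170.05    9.35] w 34.1 F [-0.03  0.59 -1.92]
turn [-0. -0. -0.] shift(now axes) [ 0.23 -0.87 -1.15] shift(after turn) [ 0.23 -0.87 -1.15] | 1.4564148760019295
```

View pics/g4_wrist.png

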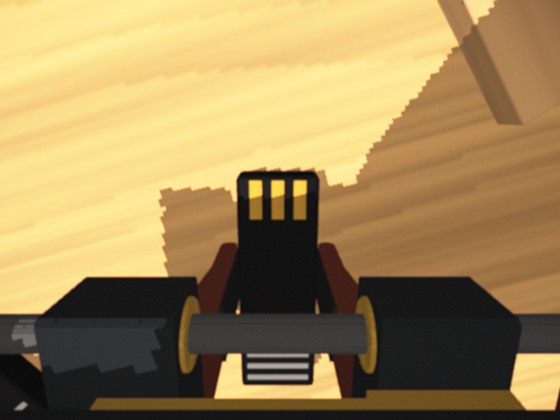

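```bash
python3 - <<'E'
from h import *
p=ctrl.get_image("wrist"); o=ctrl.get_obs(); R0=R.from_rotvec(o["orientation"])
for uv in [(239,173),(318,173),(278,171),(244,384),(313,384)]:
    X=ray(p,uv,16); print(R0.inv().apply(X-o["ee_pos"]))
save(p,"g5",(220,150,340,400),3)
E
python3 -m handwheel '[[[0,0,0],[0,0,-8],0],[[0,0,0],[0,0,-15],0],[[0,0,0],[0,0,-20],0],[[0,0,0],[0,0,-20],0],[[0,0,0],[0,0,-20],0],[[0,0,0],[0,0,-20],0],[[0,0,0],[0,0,-20],0],[[0,0,0],[0,0,-15],0],[[0,0,0],[0,0,0],0],[[0,0,0],[0,0,0],0]]'
python3 - <<'E'
from h import *
th=0.31
plan([600,150,150],Rt(YAW+np.pi/2))
p=ctrl.get_image("wrist"); save(p,"g6_wrist")
E
```

```text
[-14.74 -46.6   -6.58]
[ 16.72 -46.63  -6.58]
[  0.79 -47.42  -6.58]
[-14.86  52.    -6.73]
[17.19 51.99 -6.72]
t: 16.03
ee_pos: [429.9, -169.4, 157.4]
orientation: [-2.504, -1.893, 0.002]
ft_force: [0.4, -0.1, -1.5]
width: 34.1
t 16.03 pos [ 429.86 -169.36  157.41] w 34.1 F [ 0.36 -0.08 -1.51]
turn [-0.   -0.   -0.38] shift(now axes) [353.65  76.65   7.34] shift(after turn) [299.16 203.57   7.41] | 361.9325072804878
```

View pics/g6_wrist.png

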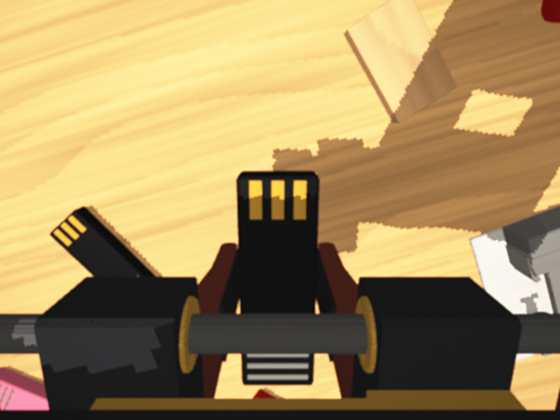

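```bash
cat > ins.py <<'E'
import sys
from h import *
# ins.py bayY Xc Zc theta s h : contact bottom corner at X from wall, Z above pedestal
def tgt(by,X,Z,th,s,h,yaw=None):
    Rg=Rt((YAW if yaw is None else yaw)+np.pi/2)*R.from_rotvec([-th,0,0])
    return dw([-55+X,by,14+Z])-Rg.apply([0,-s,h]),Rg
if __name__=="__main__":
    by,X,Z,th,s,h=map(float,sys.argv[1:7]); P,Rg=tgt(by,X,Z,th,s,h); print("target",P); plan(P,Rg)
    o=ctrl.get_obs(); R0=R.from_rotvec(o["orientation"]); c=o["ee_pos"]+R0.apply([0,-s,h]); d=c[:2]-D
    cs,sn=np.cos(YAW),np.sin(YAW); print("corner now: X %.1f y %.1f Z %.1f"%(cs*d[0]+sn*d[1]+55,-sn*d[0]+cs*d[1],c[2]-14), "tilt %.3f"%np.arcsin(R0.apply([0,1,0])[2]),"M",o["moment"])
E
python3 ins.py 31 45 90 0.0 47.7 9.35; python3 ins.py 31 45 90 0.31 47.7 9.35
```

```text
target [597.14 182.58 113.35]
t 16.08 pos [ 429.91 -169.39  157.2 ] w 33.6 F [-0.06  0.2  -1.48]
turn [-0.   -0.   -0.38] shift(now axes) [384.21  65.06  43.83] shift(after turn) [331.9  204.2   43.85] | 392.14068559252337
corner now: X -155.7 y -283.0 Z 134.0 tilt -0.003 M [ 0.   -0.02 -0.01]
target [592.04 182.03 127.46]
t 16.08 pos [ 429.91 -169.39  157.2 ] w 33.6 F [-0.06  0.2  -1.48]
turn [-0.31  0.06 -0.38] shift(now axes) [382.3   60.26  29.74] shift(after turn) [331.9  180.51  89.05] | 388.1612499989603
corner now: X -155.7 y -283.0 Z 134.0 tilt -0.003 M [ 0.   -0.02 -0.01]
```

```bash
python3 -m handwheel '[[[0,0,-0.095],[0,0,0],0],[[0,0,-0.095],[0,0,0],0],[[0,0,-0.095],[0,0,0],0],[[0,0,-0.095],[0,0,0],0],[[0,0,0],[15,9,0],0],[[0,0,0],[27,17,0],0],[[0,0,0],[27,17,0],0],[[0,0,0],[27,17,0],0],[[0,0,0],[27,17,0],0],[[0,0,0],[27,17,0],0]]'
python3 ins.py 31 45 90 0.0 47.7 9.35
```

```text
t: 16.92
ee_pos: [498.2, -5.7, 144.9]
orientation: [-2.077, -2.329, 0.018]
ft_force: [-0.2, -1.0, -0.8]
width: 34.0
target [597.14 182.58 113.35]
t 16.92 pos [498.18  -5.7  144.85] w 34.0 F [-0.17 -0.97 -0.8 ]
turn [-0.02 -0.01  0.01] shift(now axes) [175.54 120.44  30.22] shift(after turn) [176.52 118.68  31.5 ] | 215.02452550544086
corner now: X -73.9 y -145.7 Z 122.6 tilt -0.023 M [-0.04 -0.03  0.04]
```

```bash
python3 -m handwheel '[[[-0.02,-0.01,0.01],[22,15,0],0],[[0,0,0],[22,15,0],0],[[0,0,0],[22,15,0],0],[[0,0,0],[22,15,0],0],[[0,0,0],[22,15,0],0],[[0,0,0],[22,15,0],0],[[0,0,0],[15,10,0],0],[[0,0,0],[5,5,0],0],[[0,0,0],[0,0,0],0],[[0,0,0],[0,0,0],0]]'
python3 ins.py 31 45 90 0.0 47.7 9.35
python3 - <<'E'
from h import *
p=ctrl.get_image("wrist"); save(p,"h_wrist"); o=ctrl.get_obs(); R0=R.from_rotvec(o["orientation"])
for q in ["slot0","kerb","lip"]:
  for d in ctrl.spot_point(p,q)[:5]:
    X=w(p,d["position"]); e=X[:2]-D; cs,sn=np.cos(YAW),np.sin(YAW)
    print(q,round(d["score"],2),X,"dock",cs*e[0]+sn*e[1],-sn*e[0]+cs*e[1])
E
```

```text
t: 17.75
ee_pos: [582.7, 170.0, 126.8]
orientation: [-2.086, -2.331, 0.032]
ft_force: [-0.5, -0.6, -1.7]
width: 33.6
target [597.14 182.58 113.35]
t 17.75 pos [582.71 170.04 126.85] w 33.6 F [-0.53 -0.6  -1.69]
turn [-0.02  0.    0.  ] shift(now axes) [10.91 16.06 13.07] shift(after turn) [10.91 15.7  13.5 ] | 23.405349212189115
corner now: X 29.1 y 19.9 Z 104.7 tilt -0.025 M [-0.    0.02 -0.  ]
slot0 0.71 [502.92 175.03  18.93] dock -56.78461693462724 33.64357755599862
slot0 0.68 [499.59 236.65  21.55] dock -53.454367677858244 95.26369847101853
slot0 0.67 [510.38 112.37  19.92] dock -56.121249763078154 -29.451987658181665
slot0 0.59 [514.08  46.56  16.88] dock -59.53976092111248 -95.27360639675213
```

View pics/h_wrist.png

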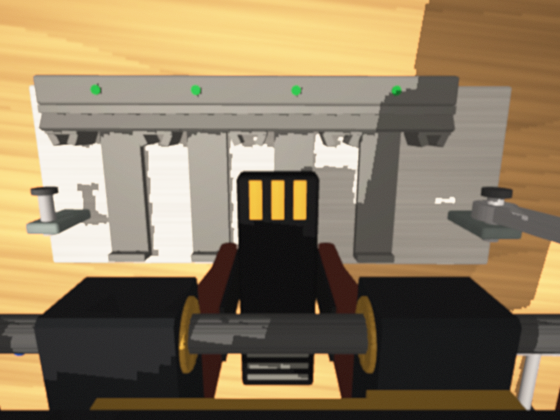

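Run:
```python
from h import *
p=ctrl.get_image("wrist"); save(p,"h2",(30,70,250,270),3.6); save(p,"h3",(260,70,520,270),3)
np.save("cam_h.npy",np.array([p["rvec"],np.array(p["tvec"]).ravel()],float))
```

```text
(no output)
```

View pics/h2.png

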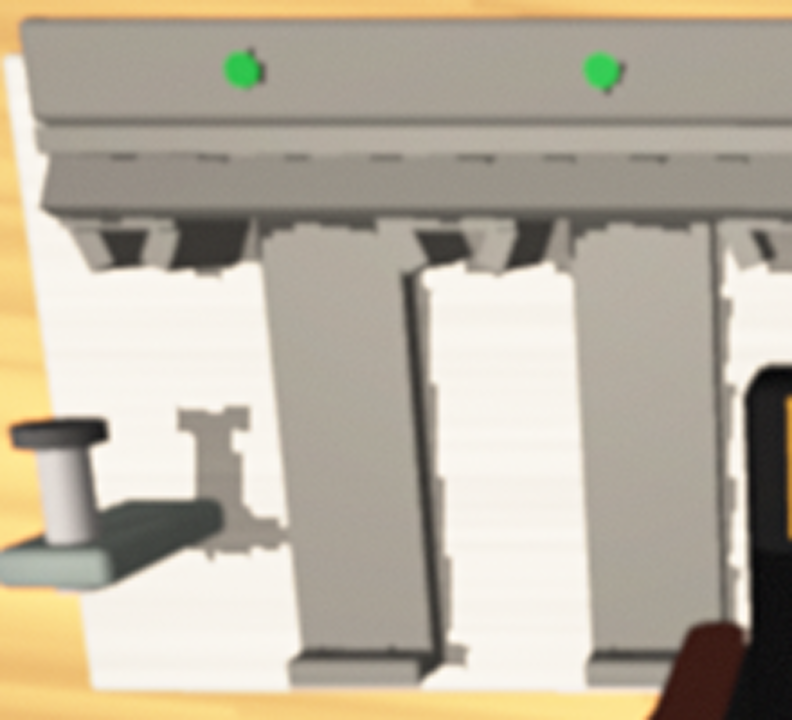

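View pics/h3.png

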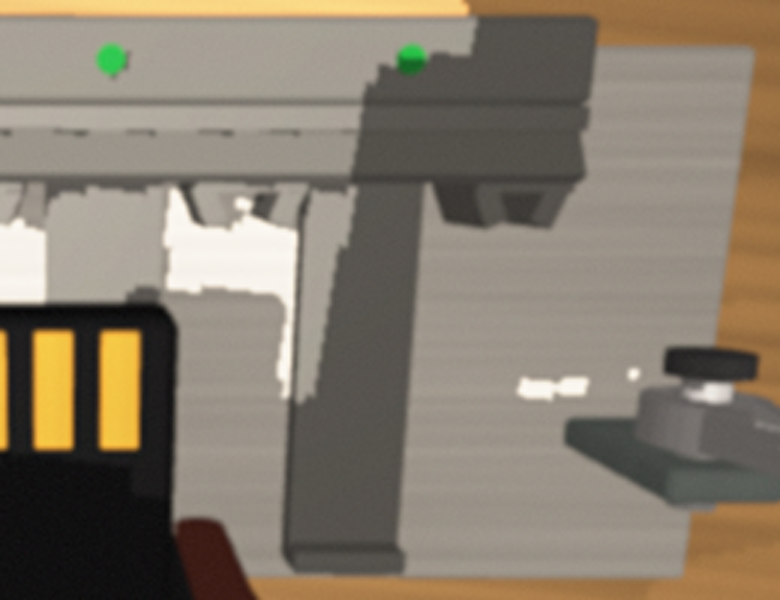

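Run:
```python
from h import *
p=ctrl.get_image("wrist")
A=lambda u,v:(30+(u+.5)/3.6-.5,70+(v+.5)/3.6-.5)
B=lambda u,v:(260+(u+.5)/3-.5,70+(v+.5)/3-.5)
def dk(X): e=X[:2]-D; cs,sn=np.cos(YAW),np.sin(YAW); return np.array([cs*e[0]+sn*e[1],-sn*e[0]+cs*e[1]])
for uv,y in [(A(265,240),-107),(A(300,640),-107),(A(405,275),-79),(A(433,645),-79),(A(574,280),-45),(A(592,640),-45),(A(713,230),-17),(A(722,600),-17),(B(45,200),17),(B(167,200),45),(B(303,220),79),(B(291,540),79),(B(422,190),107),(B(398,540),107)]:
    d=dk(ray(p,uv,14)); print("y exp",y,"got",d.round(1))
for uv in [A(293,660),A(420,658),A(590,660)]: print("kerb x exp 51",dk(ray(p,uv,22)))
for uv,n in [(A(5,55),"-x-y"),(A(93,690),"+x-y"),(B(683,577),"+x+y"),(B(753,47),"-x+y")]: print("plate",n,dk(ray(p,uv,6)))
print("pack",[R.from_rotvec(ctrl.get_obs()["orientation"]).inv().apply(ray(p,uv,ctrl.get_obs()["ee_pos"][2]+6.6)-ctrl.get_obs()["ee_pos"]) for uv in ((238,195),(319,195))])
for z in (42,): print("wall back top",dk(ray(p,A(400,20),z)),"wall front top",dk(ray(p,A(400,122),z)))
```

```text
y exp -107 got [ -33.8 -104.2]
y exp -107 got [  49.5 -105.6]
y exp -79 got [-27. -77.]
y exp -79 got [ 50.5 -77.4]
y exp -45 got [-26.1 -43.4]
y exp -45 got [ 49.3 -43.6]
y exp -17 got [-35.9 -15.4]
y exp -17 got [ 40.4 -15.7]
y exp 17 got [-34.   17.9]
y exp 45 got [-34.1  46.9]
y exp 79 got [-29.5  79.4]
y exp 79 got [50.8 80.6]
y exp 107 got [-36.5 107.1]
y exp 107 got [ 50.7 107.8]
kerb x exp 51 [  51.1  -103.68]
kerb x exp 51 [ 50.59 -77.39]
kerb x exp 51 [ 50.93 -42.28]
plate -x-y [ -69.28 -155.58]
plate +x-y [  63.97 -156.16]
plate +x+y [ 63.57 186.38]
plate -x+y [-69.61 185.43]
pack [array([-15.3 , -37.42,  -5.72]), array([ 17.59, -37.46,  -5.82])]
wall back top [-71.65 -64.23] wall front top [-54.87 -65.61]
```

```bash
python3 -m handwheel '[[[-0.08,0,0],[11,15,0],0],[[-0.085,0,0],[0,0,0],0],[[-0.085,0,0],[0,0,0],0],[[-0.085,0,0],[0,0,0],0],[[0,0,0],[0,0,0],0],[[0,0,0],[0,0,0],0],[[0,0,0],[0,0,0],0],[[0,0,0],[0,0,0],0],[[0,0,0],[0,0,0],0],[[0,0,0],[0,0,0],0]]'
python3 ins.py 31 42 25 0.31 47.7 9.35
```

```text
t: 18.88
ee_pos: [601.7, 179.1, 132.3]
orientation: [1.943, 2.155, 0.353]
ft_force: [-0.4, 0.9, -0.6]
width: 33.6
target [589.06 181.71  62.46]
t 18.88 pos [601.65 179.13 132.31] w 33.6 F [-0.43  0.88 -0.59]
turn [ 0.02  0.   -0.  ] shift(now axes) [  3.94 -33.98  62.25] shift(after turn) [  3.92 -32.97  62.79] | 71.02579729731619
corner now: X 54.6 y 27.2 Z 94.2 tilt 0.326 M [-0.02  0.23 -0.06]
```

```bash
python3 -m handwheel '[[[0.015,0,0],[4,-8,15],0],[[0,0,0],[0,-8,15],0],[[0,0,0],[0,-8,15],0],[[0,0,0],[0,-8,15],0],[[0,0,0],[0,0,0],0],[[0,0,0],[0,0,0],0],[[0,0,0],[0,0,0],0],[[0,0,0],[0,0,0],0],[[0,0,0],[0,0,0],0],[[0,0,0],[0,0,0],0]]'
python3 ins.py 31 38 2.5 0.31 47.7 9.35
python3 - <<'E'
from h import *
p=ctrl.get_image("wrist"); save(p,"i_wrist")
E
```

```text
t: 19.72
ee_pos: [597.7, 183.4, 68.3]
orientation: [1.95, 2.158, 0.347]
ft_force: [0.7, 0.7, -0.4]
width: 33.2
target [585.08 181.28  39.96]
t 19.72 pos [597.68 183.39  68.28] w 33.2 F [ 0.75  0.74 -0.36]
turn [ 0.01  0.   -0.01] shift(now axes) [ -0.85 -20.97  22.91] shift(after turn) [ -0.75 -20.78  23.08] | 31.067882128049643
corner now: X 51.0 y 32.0 Z 30.5 tilt 0.318 M [0.06 0.2  0.03]
```

View pics/i_wrist.png

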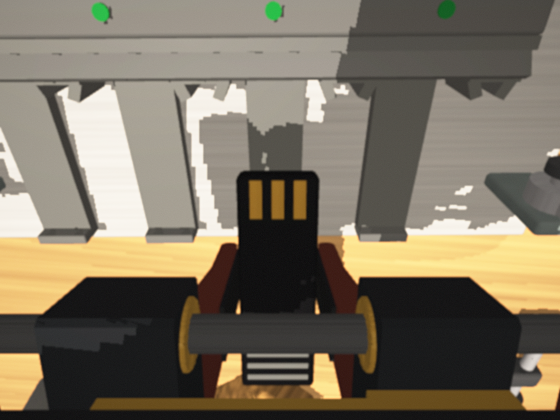

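```bash
python3 -m handwheel '[[[0,0,-0.006],[0,-4,4],0],[[0,0,0],[0,-4,5],0],[[0,0,0],[0,-4,5],0],[[0,0,0],[0,-4,5],0],[[0,0,0],[0,-3,3],0],[[0,0,0],[0,0,0],0],[[0,0,0],[0,0,0],0],[[0,0,0],[0,0,0],0],[[0,0,0],[0,0,0],0],[[0,0,0],[0,0,0],0]]'
python3 ins.py 31 6 2 0.31 47.7 9.35
python3 - <<'E'
from h import *
p=ctrl.get_image("wrist"); save(p,"i2_wrist")
E
```

```text
t: 20.6
ee_pos: [585.3, 182.1, 38.9]
orientation: [1.942, 2.164, 0.347]
ft_force: [0.1, 0.1, -0.9]
width: 34.0
target [553.27 177.83  39.46]
t 20.6 pos [585.28 182.14  38.93] w 34.0 F [ 0.05  0.1  -0.9 ]
turn [0.01 0.   0.  ] shift(now axes) [ -0.83 -30.5  -10.61] shift(after turn) [ -0.83 -30.59 -10.35] | 32.30296676233884
corner now: X 38.5 y 31.8 Z 1.1 tilt 0.319 M [0.04 0.17 0.  ]
```

View pics/i2_wrist.png

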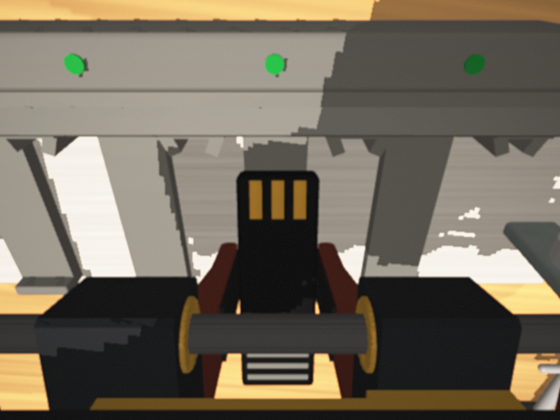

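```bash
python3 -m handwheel '[[[0,0,0],[-0.8,-2,-1.6],0],[[0,0,0],[0,-3.8,-1.3],0],[[0,0,0],[0,-3.8,-1.3],0],[[0,0,0],[0,-3.8,-1.3],0],[[0,0,0],[0,-3.8,-1.3],0],[[0,0,0],[0,-2,-0.7],0],[[0,0,0],[0,-2,-0.7],0],[[0,0,0],[0,0,0],0],[[0,0,0],[0,0,0],0],[[0,0,0],[0,0,0],0]]'
python3 ins.py 31 6 2 0.31 47.7 9.35
python3 - <<'E'
from h import *
p=ctrl.get_image("wrist"); save(p,"i3_wrist")
E
```

```text
t: 21.48
ee_pos: [560.4, 178.7, 41.2]
orientation: [1.941, 2.164, 0.348]
ft_force: [-0.2, 0.4, -0.9]
width: 34.0
target [553.27 177.83  39.46]
t 21.48 pos [560.43 178.65  41.24] w 34.0 F [-0.23  0.37 -0.88]
turn [0.01 0.   0.  ] shift(now axes) [-0.05 -7.4  -0.57] shift(after turn) [-0.05 -7.41 -0.5 ] | 7.425261232429263
corner now: X 13.4 y 31.0 Z 3.4 tilt 0.320 M [0.05 0.23 0.08]
```

View pics/i3_wrist.png

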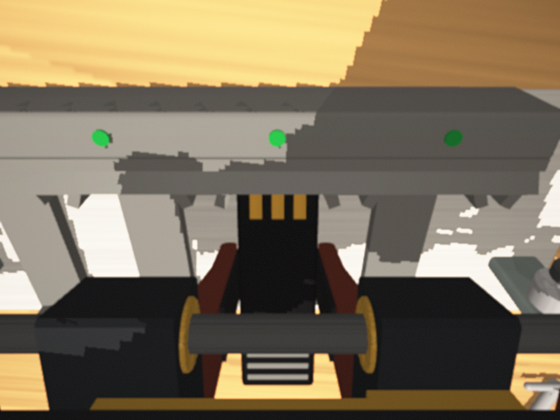

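```bash
python3 -m handwheel '[[[0,0,0],[0,-1,0.7],0],[[0,0,0],[0,-2,-0.3],0],[[0,0,0],[0,-2,-0.6],0],[[0,0,0],[0,-1.5,-0.5],0],[[0,0,0],[0,-1.5,-0.5],0],[[0,0,0],[0,-1,-0.3],0],[[0,0,0],[0,0,0],0],[[0,0,0],[0,0,0],0],[[0,0,0],[0,0,0],0],[[0,0,0],[0,0,0],0]]'
python3 ins.py 31 5 2 0.31 47.7 9.35
```

```text
t: 22.37
ee_pos: [552.2, 178.0, 39.6]
orientation: [1.94, 2.163, 0.352]
ft_force: [1.2, 0.3, -2.7]
width: 33.9
target [552.28 177.72  39.46]
t 22.37 pos [552.24 177.97  39.58] w 33.9 F [ 1.18  0.3  -2.69]
turn [ 0.01 -0.    0.  ] shift(now axes) [-0.25 -0.03  0.12] shift(after turn) [-0.25 -0.03  0.12] | 0.28206642018198447
corner now: X 5.3 y 31.2 Z 1.6 tilt 0.322 M [0.09 0.04 0.05]
```

```bash
python3 -m handwheel '[[[0,0,0],[0,-1.5,-0.5],0],[[0,0,0],[0,-1.5,-0.5],0],[[0,0,0],[0,0,0],0],[[0,0,0],[0,0,0],0],[[0,0,0],[0,0,0],0],[[0,0,0],[0,0,0],0],[[0,0,0],[0,0,0],0],[[0,0,0],[0,0,0],0],[[0,0,0],[0,0,0],0],[[0,0,0],[0,0,0],0]]'
python3 ins.py 31 5 2 0.31 47.7 9.35
```

```text
t: 23.2
ee_pos: [550.9, 178.2, 40.0]
orientation: [1.939, 2.161, 0.357]
ft_force: [3.7, -0.2, -4.8]
width: 33.6
target [552.28 177.72  39.46]
t 23.2 pos [550.93 178.23  39.98] w 33.6 F [ 3.66 -0.19 -4.84]
turn [ 0.02 -0.    0.  ] shift(now axes) [-0.66  1.04  0.9 ] shift(after turn) [-0.66  1.06  0.89] | 1.529608609152052
corner now: X 4.1 y 31.7 Z 1.8 tilt 0.326 M [ 0.02 -0.26 -0.  ]
```

```bash
cat > lay.py <<'E'
import sys
from ins import *
# lay.py by s h X1 Z1 th1 n : from current to corner (X1,Z1) tilt th1
by,s,h,X1,Z1,th1=map(float,sys.argv[1:7]); n=int(sys.argv[7])
o=ctrl.get_obs(); R0=R.from_rotvec(o["orientation"]); c=o["ee_pos"]+R0.apply([0,-s,h]); d=c[:2]-D
cs,sn=np.cos(YAW),np.sin(YAW); X0=cs*d[0]+sn*d[1]+55; y0=-sn*d[0]+cs*d[1]; Z0=c[2]-14; th0=np.arcsin(R0.apply([0,1,0])[2])
print("F",o["ft_force"],X0,y0,Z0,th0)
Pp,Rp=tgt(y0,X0,Z0,th0,s,h)
for i in range(1,n+1):
    f=i/n; P,Rn=tgt(y0+(by-y0)*f,X0+(X1-X0)*f,Z0+(Z1-Z0)*f,th0+(th1-th0)*f,s,h)
    print((th0-th1)/n, Rp.inv().apply(P-Pp).round(2).tolist()); Pp,Rp=P,Rn
E
python3 lay.py 31 47.7 9.35 3.5 0.5 0 12
```

```text
F [ 3.66 -0.19 -4.84] 4.102278421834328 31.660065911244537 1.8448126083455634 0.32600658879617833
0.027167215733014862 [-0.06, 0.15, 1.39]
0.027167215733014862 [-0.06, 0.16, 1.39]
0.027167215733014862 [-0.06, 0.16, 1.39]
0.027167215733014862 [-0.06, 0.16, 1.4]
0.027167215733014862 [-0.06, 0.16, 1.4]
0.027167215733014862 [-0.06, 0.17, 1.4]
0.027167215733014862 [-0.06, 0.17, 1.4]
0.027167215733014862 [-0.06, 0.17, 1.4]
0.027167215733014862 [-0.06, 0.17, 1.41]
0.027167215733014862 [-0.06, 0.18, 1.41]
0.027167215733014862 [-0.06, 0.18, 1.41]
0.027167215733014862 [-0.06, 0.18, 1.41]
```

```bash
python3 -m handwheel '[[[0.027,0,0],[-0.1,0.4,1.4],0],[[0.027,0,0],[-0.1,0.2,1.4],0],[[0.027,0,0],[-0.1,0.2,1.4],0],[[0.027,0,0],[-0.1,0.2,1.4],0],[[0.027,0,0],[0,0.2,1.4],0],[[0.027,0,0],[0,0.2,1.4],0],[[0.027,0,0],[0,0.2,1.4],0],[[0,0,0],[0,0,0],0],[[0,0,0],[0,0,0],0],[[0,0,0],[0,0,0],0]]'
python3 lay.py 31 47.7 9.35 3.5 0.3 0 5
```

```text
t: 24.03
ee_pos: [550.6, 178.1, 31.0]
orientation: [2.041, 2.276, 0.142]
ft_force: [-0.4, -0.6, -1.2]
width: 33.6
F [-0.42 -0.58 -1.25] -0.2489134791205032 31.485387931001068 1.846671654609736 0.12327569078994023
0.024655138157988046 [-0.1, 0.92, 1.58]
0.024655138157988046 [-0.1, 0.93, 1.56]
0.024655138157988046 [-0.1, 0.94, 1.54]
0.024655138157988046 [-0.1, 0.95, 1.52]
0.024655138157988046 [-0.1, 0.96, 1.51]
```

```bash
python3 -m handwheel '[[[0.025,0,0],[-0.1,0.5,1.5],0],[[0.025,0,0],[-0.1,0.5,1.5],0],[[0.025,0,0],[-0.1,0.5,1.5],0],[[0.025,0,0],[-0.1,0.5,1.5],0],[[0.02,0,0],[0,0.4,1],0],[[0,0,0],[0,0,0],0],[[0,0,0],[0,0,0],0],[[0,0,0],[0,0,0],0],[[0,0,0],[0,0,0],0],[[0,0,0],[0,0,0],0]]'
python3 lay.py 31 47.7 9.35 1.5 0 0 5
python3 - <<'E'
from h import *
p=ctrl.get_image("wrist"); save(p,"j_wrist")
p=ctrl.get_image("scene"); save(p,"j_scene",(240,110,390,240),5)
E
```

```text
t: 24.87
ee_pos: [550.2, 177.6, 24.5]
orientation: [2.094, 2.339, 0.004]
ft_force: [1.4, 0.5, -1.6]
width: 33.8
F [ 1.41  0.45 -1.61] -2.1808700584369163 30.964612800178145 0.9750032008438545 0.003084576680539017
0.0006169153361078034 [0.01, 0.74, 0.23]
0.0006169153361078034 [0.01, 0.74, 0.23]
0.0006169153361078034 [0.01, 0.74, 0.23]
0.0006169153361078034 [0.01, 0.74, 0.23]
0.0006169153361078034 [0.01, 0.74, 0.22]
```

View pics/j_wrist.png

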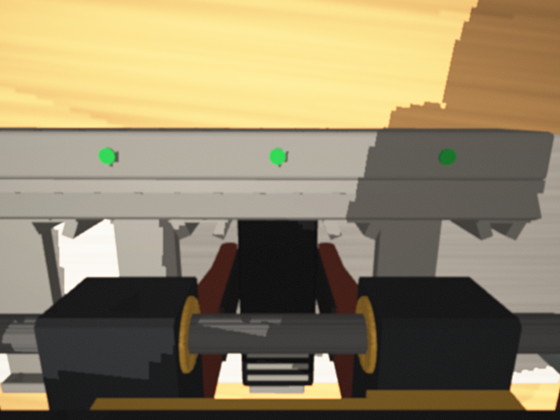

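View pics/j_scene.png

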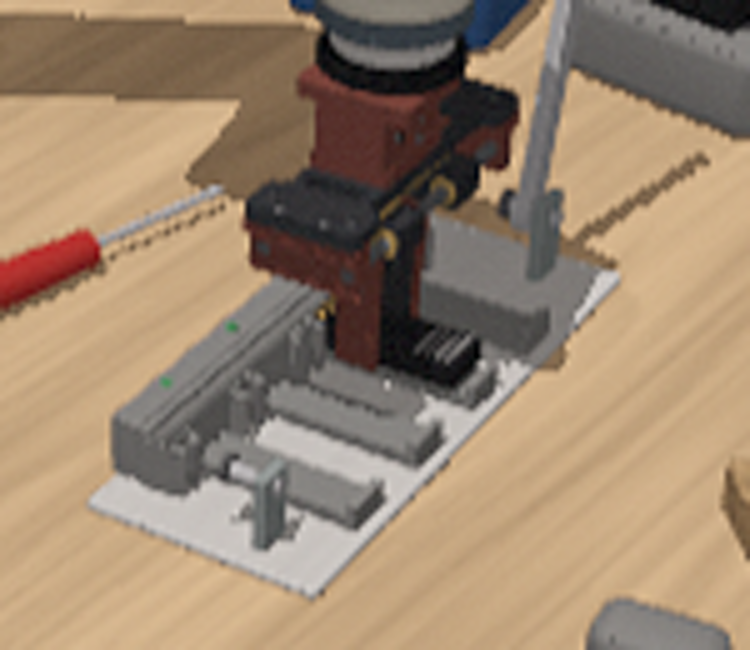

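```bash
python3 -m handwheel '[[[0,0,0],[0,0,0.7],0],[[0,0,0],[0,0,0.5],0],[[0,0,0],[0,0,0],0],[[0,0,0],[0,0,0],0.45],[[0,0,0],[0,0,0],0.5],[[0,0,0],[0,0,0],0.5],[[0,0,0],[0,0,0],0.5],[[0,0,0],[0,0,0],0.5],[[0,0,0],[0,0,0],0.5],[[0,0,0],[0,0,0],0.5]]'
python3 - <<'E'
from h import *
plan([0,0,0],Rt(0))
p=ctrl.get_image("wrist"); save(p,"j2_wrist")
E
```

```text
t: 25.8
ee_pos: [549.0, 177.4, 23.4]
orientation: [2.095, 2.34, 0.001]
ft_force: [0.4, -0.5, -0.5]
width: 43.8
t 25.8 pos [548.99 177.41  23.38] w 43.8 F [ 0.37 -0.53 -0.48]
turn [ 0.   -0.    1.68] shift(now axes) [-115.88 -565.21   22.77] shift(after turn) [-548.99  177.41   23.38] | 577.4139145826134
```

View pics/j2_wrist.png

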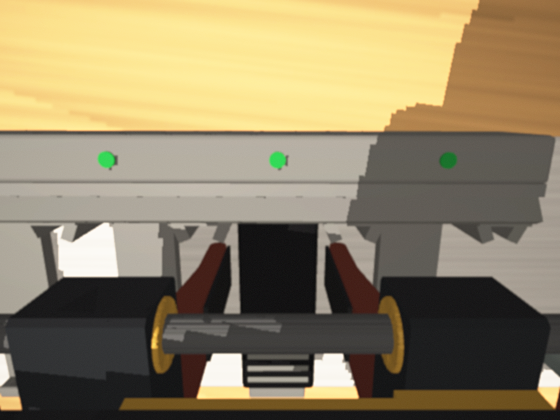

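```bash
python3 -m handwheel '[[[0,0,0],[0,0,-5],0.5],[[0,0,0],[0,0,-10],0.5],[[0,0,0],[0,0,-15],0.5],[[0,0,0],[0,0,-20],0.5],[[0,0,0],[0,0,-30],0.7],[[0,0,0],[0,0,-35],0.8],[[0,0,0],[0,0,-35],0.8],[[0,0,0],[0,0,-30],0.8],[[0,0,0],[0,0,0],0.8],[[0,0,0],[0,0,0],0.8]]'
python3 - <<'E'
from h import *
plan([442,-326,220],Rt(np.radians(25.5)+np.pi/2))
p=ctrl.get_image("wrist"); save(p,"k_wrist")
p=ctrl.get_image("scene"); save(p,"k_scene",(100,110,390,330),2.7)
E
```

```text
t: 26.68
ee_pos: [547.8, 177.1, 217.5]
orientation: [2.095, 2.34, 0.002]
ft_force: [-0.4, 0.6, -0.7]
width: 69.9
t 26.68 pos [547.81 177.05 217.48] w 69.9 F [-0.41  0.59 -0.66]
turn [ 0.   -0.   -0.33] shift(now axes) [-488.33 -160.59   -2.82] shift(after turn) [-408.5  -312.07   -2.52] | 514.0660951693827
```

View pics/k_wrist.png

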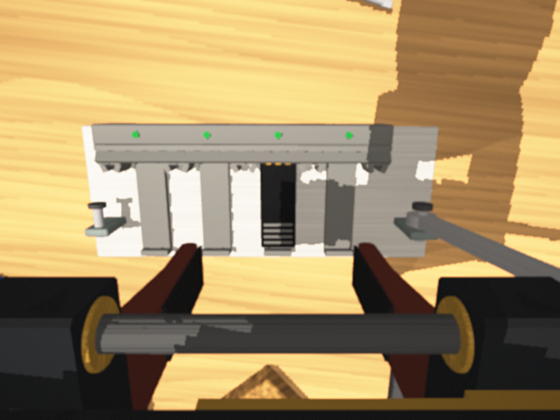

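View pics/k_scene.png

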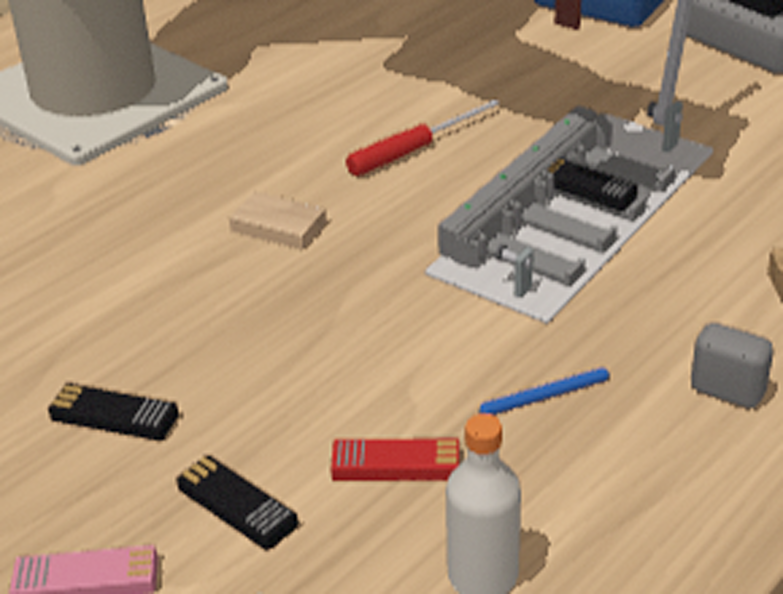

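```bash
sed -i 's/^D=.*/D=np.array([561.3,147.5]); YAW=0.108/' h.py
python3 -m handwheel '[[[0,0,-0.11],[0,0,0],0.8],[[0,0,-0.11],[0,0,0],0.8],[[0,0,-0.11],[0,0,0],0.8],[[0,0,0],[-20,-16,-5],0.8],[[0,0,0],[-29,-22,-5],0.8],[[0,0,0],[-29,-22,-5],0.8],[[0,0,0],[-29,-22,-5],0.8],[[0,0,0],[-29,-22,0],0.8],[[0,0,0],[-29,-22,0],0.8],[[0,0,0],[-29,-22,0],0.8]]'
python3 -m handwheel '[[[0,0,0],[-29,-22,0],0.8],[[0,0,0],[-29,-22,0],0.8],[[0,0,0],[-29,-22,0],0.8],[[0,0,0],[-29,-22,0],0.8],[[0,0,0],[-29,-22,0],0.8],[[0,0,0],[-25,-18,0],0.8],[[0,0,0],[-12,-10,0],0.8],[[0,0,0],[0,0,0],0.8],[[0,0,0],[0,0,0],0.8],[[0,0,0],[0,0,0],0.8]]'
python3 - <<'E'
from h import *
plan([442,-326,220],Rt(np.radians(25.5)+np.pi/2))
p=ctrl.get_image("wrist"); save(p,"l_wrist")
E
```

```text
t: 27.62
ee_pos: [490.9, -66.1, 222.2]
orientation: [-1.633, -2.657, 0.025]
ft_force: [0.7, 0.9, -0.1]
width: 70.4
t: 28.45
ee_pos: [443.7, -287.9, 208.3]
orientation: [-1.669, -2.603, 0.075]
ft_force: [-0.1, 0.4, -0.3]
width: 70.5
t 28.45 pos [ 443.72 -287.86  208.27] w 70.5 F [-0.1   0.4  -0.25]
turn [-0.07 -0.02 -0.01] shift(now axes) [-33.78 -18.25 -11.03] shift(after turn) [-33.69 -17.97 -11.73] | 39.94366880965463
```

View pics/l_wrist.png

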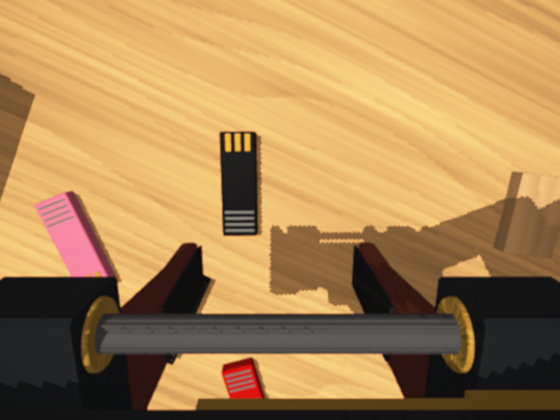

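Run:
```python
from h import *
p=ctrl.get_image("wrist")
q=np.array([ray(p,uv,16) for uv in [(221,132),(256,132),(222,234),(257,234)]]); print(q,q.mean(0),[np.degrees(np.arctan2(*(q[a]-q[b])[[1,0]])) for a,b in ((2,0),(3,1))])
c=np.array([441.8,-326]); y=np.radians(25.5); g=c-3*np.array([np.cos(y),np.sin(y)]); print(g)
plan([g[0],g[1],60],Rt(y+np.pi/2))
```

```text
[[ 403.64 -358.63   16.  ]
 [ 390.16 -329.38   16.  ]
 [ 492.23 -319.77   16.  ]
 [ 478.18 -288.92   16.  ]] [ 441.06 -324.18   16.  ] [np.float64(23.68598755755536), np.float64(24.685118702227427)]
[ 439.09 -327.29]
t 28.55 pos [ 443.96 -287.52  208.58] w 70.3 F [ 0.51  0.13 -0.34]
turn [-0.07 -0.01 -0.01] shift(now axes) [-36.25 -11.03 149.15] shift(after turn) [-33.8  -21.51 148.58] | 153.88637771635393
```

```bash
python3 -m handwheel '[[[-0.07,-0.01,0],[0,0,0],0.8],[[0,0,0],[-17,-11,10],0.8],[[0,0,0],[-17,-10,20],0.8],[[0,0,0],[0,0,28],0.8],[[0,0,0],[0,0,28],0.8],[[0,0,0],[0,0,28],0.8],[[0,0,0],[0,0,20],0.8],[[0,0,0],[0,0,10],0.8],[[0,0,0],[0,0,0],0.8],[[0,0,0],[0,0,0],0.8]]'
python3 - <<'E'
from h import *
plan([438.7,-326.5,10],Rt(2.006))
p=ctrl.get_image("wrist"); save(p,"l2_wrist")
E
```

```text
t: 29.38
ee_pos: [455.2, -303.6, 63.5]
orientation: [1.712, 2.622, -0.055]
ft_force: [0.5, -0.6, 0.8]
width: 70.5
t 29.38 pos [ 455.23 -303.65   63.52] w 70.5 F [ 0.5  -0.6   0.82]
turn [-0.02  0.03 -0.02] shift(now axes) [-12.79 -23.04  54.45] shift(after turn) [-13.75 -24.62  53.52] | 60.492274536931276
```

View pics/l2_wrist.png

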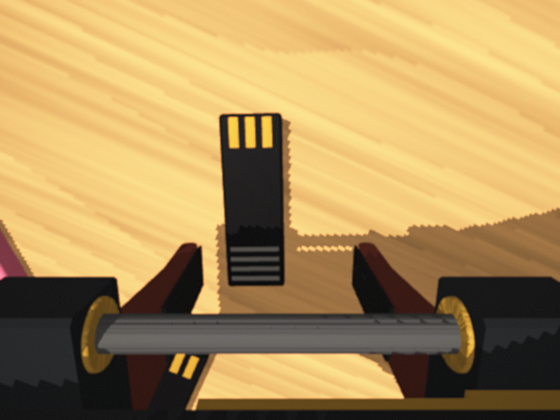

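```bash
python3 -m handwheel '[[[-0.02,0.03,-0.02],[0,0,0],0.8],[[0,0,0],[-7,-12,0],0.8],[[0,0,0],[-6.5,-12,0],0.8],[[0,0,0],[0,0,9],0.8],[[0,0,0],[0,0,9],0.8],[[0,0,0],[0,0,9],0.8],[[0,0,0],[0,0,0],0.8],[[0,0,0],[0,0,0],0.8],[[0,0,0],[0,0,0],0.8],[[0,0,0],[0,0,0],0.8]]'
python3 - <<'E'
from h import *
plan([438.7,-326.5,10],Rt(2.006))
p=ctrl.get_image("wrist"); save(p,"l3_wrist")
E
```

```text
t: 30.27
ee_pos: [448.1, -316.4, 38.5]
orientation: [1.719, 2.624, -0.067]
ft_force: [-0.3, 0.9, -0.5]
width: 70.2
t 30.27 pos [ 448.07 -316.44   38.51] w 70.2 F [-0.29  0.89 -0.5 ]
turn [-0.03  0.03 -0.02] shift(now axes) [ -4.72 -11.65  29.05] shift(after turn) [ -5.17 -12.74  28.51] | 31.648278499575827
```

View pics/l3_wrist.png

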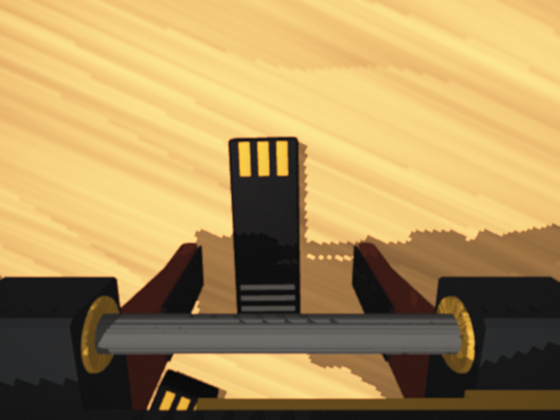

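Run:
```python
from h import *
o=ctrl.get_obs(); print(o["qpos"])
R0=R.from_rotvec(o["orientation"]); x=R0.apply([1,0,0]); print("yaw",np.arctan2(x[1],x[0]),R0.apply([0,0,1]))
for y in (1.9,1.93,1.96): plan([438.7,-326.5,10],Rt(y))
```

```text
[-0.61  0.6   1.9  -0.07  0.63 -2.54]
yaw 1.9820011658168153 [-0.02 -0.04 -1.  ]
t 30.32 pos [ 448.1  -316.41   38.57] w 69.9 F [ 0.28 -0.37  0.12]
turn [-0.03  0.03  0.08] shift(now axes) [ -4.72 -11.68  29.11] shift(after turn) [ -6.51 -12.16  28.57] | 31.724138154379286
t 30.32 pos [ 448.1  -316.41   38.57] w 69.9 F [ 0.28 -0.37  0.12]
turn [-0.03  0.03  0.05] shift(now axes) [ -4.72 -11.68  29.11] shift(after turn) [ -6.14 -12.35  28.57] | 31.724138154379286
t 30.32 pos [ 448.1  -316.41   38.57] w 69.9 F [ 0.28 -0.37  0.12]
turn [-0.03  0.03  0.02] shift(now axes) [ -4.72 -11.68  29.11] shift(after turn) [ -5.77 -12.52  28.57] | 31.724138154379286
```

```bash
python3 -m handwheel '[[[-0.03,0.03,0.1],[0,0,0],0.8],[[0,0,0],[-3.5,-6,0],0.8],[[0,0,0],[-3.5,-6,0],0.8],[[0,0,0],[0,0,9],0.8],[[0,0,0],[0,0,0],0.8],[[0,0,0],[0,0,0],0.8],[[0,0,0],[0,0,0],0.8],[[0,0,0],[0,0,0],0.8],[[0,0,0],[0,0,0],0.8],[[0,0,0],[0,0,0],0.8]]'
python3 - <<'E'
from h import *
print(ctrl.get_obs()["qpos"])
plan([438.7,-326.5,10],Rt(1.88))
p=ctrl.get_image("wrist"); save(p,"l4_wrist")
E
```

```text
t: 31.15
ee_pos: [438.2, -327.4, 29.1]
orientation: [-1.845, -2.541, 0.006]
ft_force: [0.7, -0.3, 0.3]
width: 70.2
[-0.66  0.62  1.9  -0.01  0.62 -2.54]
t 31.15 pos [ 438.25 -327.35   29.11] w 70.2 F [ 0.7  -0.3   0.25]
turn [-0.    0.    0.01] shift(now axes) [ 0.69  0.77 19.11] shift(after turn) [ 0.68  0.69 19.11] | 19.134849840244105
```

View pics/l4_wrist.png

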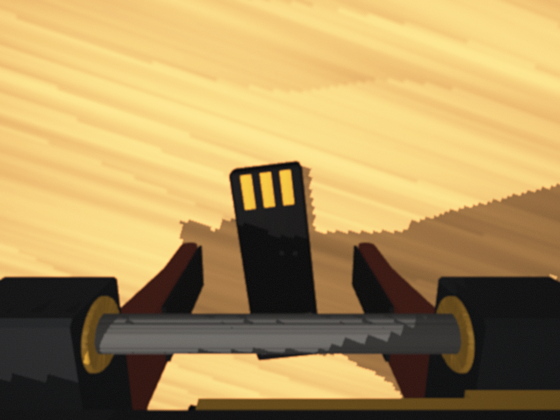

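```bash
python3 -m handwheel '[[[0,0,0.03],[1,1,7],0.8],[[0,0,0],[0,0,7],0.8],[[0,0,0],[0,0,5],0.8],[[0,0,0],[0,0,0],0.6],[[0,0,0],[0,0,0],0.45],[[0,0,0],[0,0,0],0.4],[[0,0,0],[0,0,0],0],[[0,0,0],[0,0,0],0],[[0,0,0],[0,0,0],0],[[0,0,0],[0,0,0],0]]'
python3 -m handwheel '[[[0,0,0],[0,0,0],0],[[0,0,0],[0,0,0],0],[[0,0,0],[0,0,0],0],[[0,0,0],[0,0,0],0],[[0,0,0],[0,0,-1],0],[[0,0,0],[0,0,0],0],[[0,0,0],[0,0,0],0],[[0,0,0],[0,0,0],0],[[0,0,0],[0,0,0],0],[[0,0,0],[0,0,0],0]]'
python3 - <<'E'
from h import *
print(ctrl.get_obs()["qpos"])
plan([438.7,-326.5,10],Rt(1.88))
p=ctrl.get_image("wrist"); save(p,"l5_wrist")
E
```

```text
t: 32.03
ee_pos: [439.5, -326.4, 9.7]
orientation: [-1.876, -2.52, 0.006]
ft_force: [-0.4, -0.1, -1.4]
width: 35.4
t: 32.87
ee_pos: [439.3, -326.2, 10.8]
orientation: [-1.875, -2.52, 0.006]
ft_force: [-0.0, -0.7, -1.2]
width: 35.9
[-0.66  0.65  1.9  -0.01  0.59 -2.51]
t 32.87 pos [ 439.29 -326.16   10.78] w 35.9 F [-0.03 -0.7  -1.25]
turn [-0.    0.   -0.02] shift(now axes) [-0.15 -0.66  0.78] shift(after turn) [-0.14 -0.67  0.78] | 1.0369851487654165
```

View pics/l5_wrist.png

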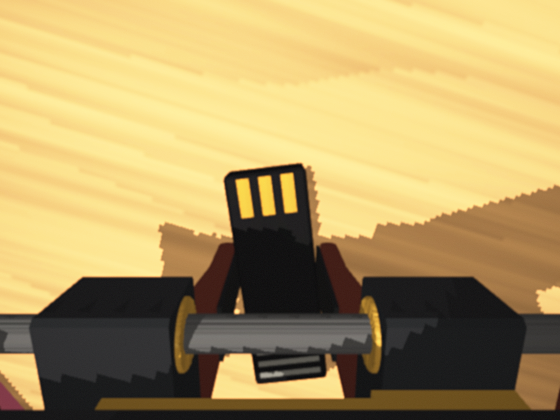

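```bash
python3 -m handwheel '[[[0,0,0],[0,0,-8],0],[[0,0,0],[0,0,-12],0],[[0,0,0],[0,0,-12],0],[[0,0,0.09],[0,0,-8],0],[[0,0,0.09],[0,0,0],0],[[0,0,0.09],[0,0,0],0],[[0,0,0.09],[0,0,0],0],[[0,0,0.09],[0,0,0],0],[[0,0,0],[0,0,0],0],[[0,0,0],[0,0,0],0]]'
python3 - <<'E'
from h import *
plan([470,-170,50],Rt(1.41))
E
```

```text
t: 33.75
ee_pos: [441.7, -327.8, 64.0]
orientation: [2.402, 2.01, -0.003]
ft_force: [-0.1, -0.4, -1.3]
width: 35.3
t 33.75 pos [ 441.72 -327.79   63.99] w 35.3 F [-0.07 -0.35 -1.28]
turn [ 0.01  0.01 -0.02] shift(now axes) [160.4   -0.03  12.83] shift(after turn) [160.28   2.65  13.99] | 160.91540381256485
```

```bash
python3 -m handwheel '[[[0.01,0.01,-0.02],[15,0,0],0],[[0,0,0],[25,0.5,0],0],[[0,0,0],[30,0.5,0],0],[[0,0,0],[30,0.5,0],0],[[0,0,0],[25,0.5,0],0],[[0,0,0],[18,0.5,8],0],[[0,0,0],[8,0,8],0],[[0,0,0],[0,0,8],0],[[0,0,0],[0,0,0],0],[[0,0,0],[0,0,0],0]]'
python3 - <<'E'
from h import *
plan([470,-170,10.8],Rt(1.41))
p=ctrl.get_image("wrist"); save(p,"m_wrist")
E
```

```text
t: 34.58
ee_pos: [469.4, -170.9, 43.1]
orientation: [-2.36, -2.069, -0.001]
ft_force: [0.1, -0.2, -1.7]
width: 35.4
t 34.58 pos [ 469.37 -170.93   43.09] w 35.4 F [ 0.07 -0.22 -1.66]
turn [-0.   -0.    0.03] shift(now axes) [ 0.91  0.57 32.29] shift(after turn) [ 1.02  0.48 32.29] | 32.31144488393398
```

View pics/m_wrist.png

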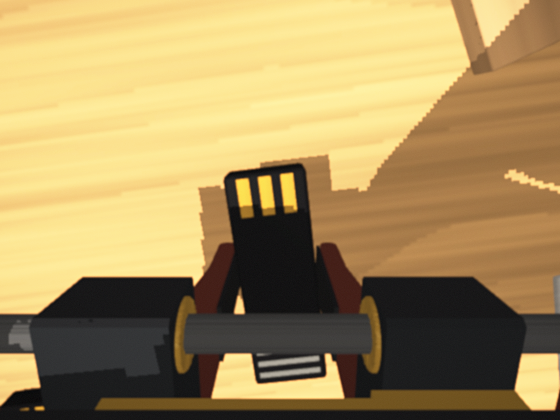

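```bash
python3 -m handwheel '[[[0,0,0],[0,0,10],0],[[0,0,0],[0,0,11],0],[[0,0,0],[0,0,8],0],[[0,0,0],[0,0,2.5],0],[[0,0,0],[0,0,0],0.5],[[0,0,0],[0,0,0],0.65],[[0,0,0],[0,0,0],0.65],[[0,0,0],[0,0,0],0.65],[[0,0,-0.075],[0,0,0],0.65],[[0,0,-0.075],[0,0,0],0.65]]'
python3 -m handwheel '[[[0,0,0],[0,0,0],0.65],[[0,0,0],[0,0,0],0.65],[[0,0,0],[0,0,0],0.65],[[0,0,0],[0,0,0],0.65],[[0,0,0],[0,0,0],0.65],[[0,0,0],[0,0,0],0.65],[[0,0,0],[0,0,0],0.65],[[0,0,0],[0,0,0],0.65],[[0,0,0],[0,0,0],0.65],[[0,0,0],[0,0,0],0.65]]'
python3 - <<'E'
from h import *
plan([470,-170,10.8],Rt(1.571))
p=ctrl.get_image("wrist"); save(p,"m2_wrist")
E
```

```text
t: 35.47
ee_pos: [470.3, -174.8, 9.0]
orientation: [-2.203, -2.238, -0.004]
ft_force: [0.3, -0.8, -0.6]
width: 56.7
t: 36.3
ee_pos: [470.6, -175.4, 9.6]
orientation: [-2.21, -2.233, -0.004]
ft_force: [-0.5, 0.8, 0.6]
width: 57.2
t 36.3 pos [ 470.55 -175.35    9.59] w 57.2 F [-0.5   0.78  0.58]
turn [ 0.   -0.    0.01] shift(now axes) [ 5.36 -0.5  -1.2 ] shift(after turn) [ 5.36 -0.55 -1.21] | 5.518671169732348
```

View pics/m2_wrist.png

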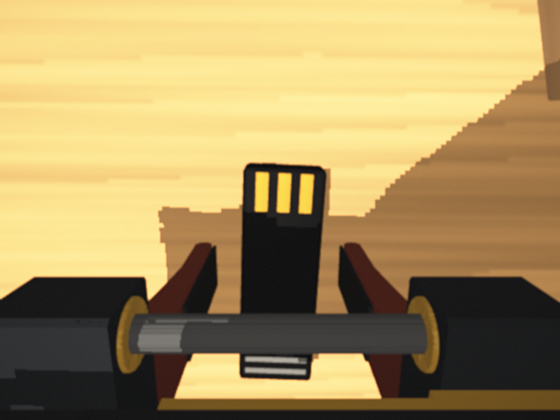

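```bash
python3 -m handwheel '[[[0,0,0.035],[0.5,0,0],0.65],[[0,0,0],[0,0,0],0.65],[[0,0,0],[0,0,0],0.4],[[0,0,0],[0,0,0],0],[[0,0,0],[0,0,0],0],[[0,0,0],[0,0,0],0],[[0,0,0],[0,0,0],0],[[0,0,0],[0,0,0],0],[[0,0,0],[0,0,0],0],[[0,0,0],[0,0,0],0]]'
python3 - <<'E'
from h import *
plan([470,-170,10.8],Rt(1.571))
p=ctrl.get_image("wrist"); save(p,"m3_wrist"); o=ctrl.get_obs(); R0=R.from_rotvec(o["orientation"])
for uv in [(278,171),(278,384)]: print(R0.inv().apply(ray(p,uv,16)-o["ee_pos"]))
E
```

```text
t: 37.18
ee_pos: [470.5, -174.8, 9.5]
orientation: [-2.246, -2.196, -0.004]
ft_force: [-0.3, -0.7, 0.2]
width: 33.9
t 37.18 pos [ 470.55 -174.82    9.54] w 33.9 F [-0.34 -0.68  0.15]
turn [ 0.   -0.   -0.02] shift(now axes) [ 4.81 -0.66 -1.25] shift(after turn) [ 4.82 -0.55 -1.26] | 5.012534022059575
[  0.97 -47.3   -6.52]
[ 1.11 52.39 -6.35]
```

View pics/m3_wrist.png

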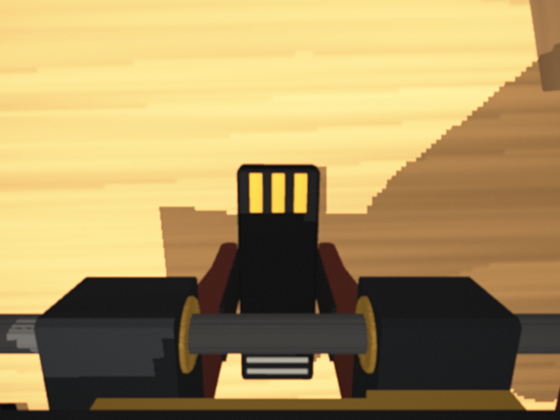

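```bash
python3 -m handwheel '[[[0,0,0],[0,0,-8],0],[[0,0,0],[0,0,-15],0],[[0,0,0],[0,0,-20],0],[[0,0,0],[0,0,-20],0],[[0,0,0],[0,0,-20],0],[[0,0,0],[0,0,-15],0],[[0,0,0],[0,0,-5],0],[[0,0,0],[0,0,0],0],[[0,0,0],[0,0,0],0],[[0,0,0],[0,0,0],0]]'; python3 ins.py -31 50 60 0 50.3 9.54
```

```text
t: 38.07
ee_pos: [468.0, -174.2, 118.0]
orientation: [-2.243, -2.193, -0.001]
ft_force: [0.1, -0.3, -0.7]
width: 34.0
target [609.68 121.56  83.54]
t 38.07 pos [ 467.96 -174.21  118.01] w 34.0 F [ 0.07 -0.31 -0.69]
turn [-0.   -0.   -0.13] shift(now axes) [298.73 135.18  35.22] shift(after turn) [278.77 172.77  34.47] | 329.77252643772283
corner now: X -122.4 y -303.2 Z 94.6 tilt -0.003 M [-0.01  0.02  0.01]
```

```bash
python3 -m handwheel '[[[0,0,-0.065],[0,0,0],0],[[0,0,-0.065],[0,0,0],0],[[0,0,0],[14,9,0],0],[[0,0,0],[24,15,0],0],[[0,0,0],[24,15,0],0],[[0,0,0],[24,15,0],0],[[0,0,0],[24,15,0],0],[[0,0,0],[24,15,0],0],[[0,0,0],[24,15,0],0],[[0,0,0],[24,15,0],0]]'; python3 -m handwheel '[[[0,0,0],[24,15,0],0],[[0,0,0],[24,15,0],0],[[0,0,0],[20,13,0],0],[[0,0,0],[8,5,0],0],[[0,0,0],[0,0,0],0],[[-0.08,0,0],[0,0,0],0],[[-0.08,0,0],[0,0,0],0],[[-0.08,0,0],[0,0,0],0],[[-0.07,0,0],[0,0,0],0],[[0,0,0],[0,0,0],0]]';  python3 ins.py -31 50 25 0.31 50.3 9.54
```

```text
t: 38.9
ee_pos: [555.4, 24.2, 105.8]
orientation: [-2.086, -2.319, 0.017]
ft_force: [1.0, 0.1, -0.9]
width: 34.1
t: 39.73
ee_pos: [590.3, 109.6, 92.7]
orientation: [1.964, 2.192, 0.317]
ft_force: [-1.6, -0.1, -2.1]
width: 33.5
target [604.4  120.99  63.43]
t 39.73 pos [590.34 109.64  92.74] w 33.5 F [-1.58 -0.14 -2.08]
turn [-0.03 -0.01  0.  ] shift(now axes) [ 9.5   6.49 32.45] shift(after turn) [ 9.77  5.54 32.55] | 34.43372990981225
corner now: X 34.1 y -40.7 Z 55.6 tilt 0.281 M [ 0.01  0.25 -0.02]
```

```bash
python3 -m handwheel '[[[-0.03,-0.01,0],[0,0,0],0],[[0,0,0],[9,5,0],0],[[0,0,0],[0,0,8],0],[[0,0,0],[0,0,8],0],[[0,0,0],[0,0,8],0],[[0,0,0],[0,0,6],0],[[0,0,0],[0,0,0],0],[[0,0,0],[0,0,0],0],[[0,0,0],[0,0,0],0],[[0,0,0],[0,0,0],0]]';  python3 ins.py -31 40 3 0.31 50.3 9.54
python3 - <<'E'
from h import *
p=ctrl.get_image("wrist"); save(p,"n_wrist")
E
```

```text
t: 40.57
ee_pos: [600.3, 112.7, 58.0]
orientation: [1.959, 2.171, 0.315]
ft_force: [-0.6, 0.5, -1.7]
width: 33.9
target [594.46 119.91  41.43]
t 40.57 pos [600.26 112.66  58.02] w 33.9 F [-0.65  0.51 -1.66]
turn [-0.02  0.01 -0.  ] shift(now axes) [ 7.9  -9.6  14.39] shift(after turn) [ 7.84 -9.81 14.28] | 19.012931530706272
corner now: X 44.6 y -38.7 Z 20.4 tilt 0.293 M [0.05 0.25 0.03]
```

View pics/n_wrist.png

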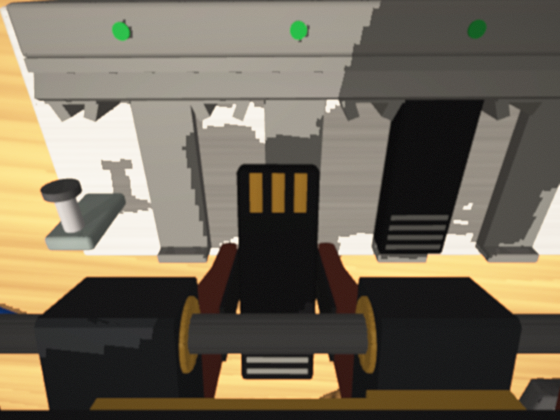

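```bash
python3 -m handwheel '[[[-0.02,0.01,0],[4,0,0],0],[[0,0,0],[4,-3,0],0],[[0,0,0],[0,-2,4],0],[[0,0,0],[0,-2,4],0],[[0,0,0],[0,-2,4],0],[[0,0,0],[0,0,0],0],[[0,0,0],[0,0,0],0],[[0,0,0],[0,0,0],0],[[0,0,0],[0,0,0],0],[[0,0,0],[0,0,0],0]]';  python3 ins.py -31 38 2.5 0.31 50.3 9.54
python3 - <<'E'
from h import *
p=ctrl.get_image("wrist"); save(p,"n2_wrist")
E
```

```text
t: 41.45
ee_pos: [594.8, 120.8, 43.8]
orientation: [1.95, 2.166, 0.346]
ft_force: [-0.1, -0.5, -1.7]
width: 33.4
target [592.47 119.7   40.93]
t 41.45 pos [594.8  120.79  43.78] w 33.4 F [-0.14 -0.5  -1.69]
turn [ 0. -0. -0.] shift(now axes) [-0.85 -3.19  1.96] shift(after turn) [-0.84 -3.18  1.97] | 3.8365651646344077
corner now: X 40.5 y -30.0 Z 5.2 tilt 0.314 M [ 0.    0.2  -0.02]
```

View pics/n2_wrist.png

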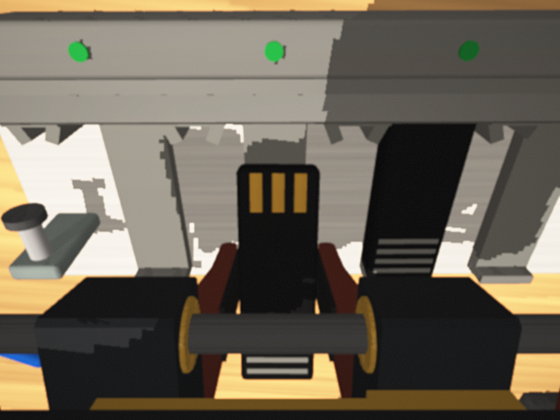

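```bash
python3 -m handwheel '[[[0,0,0],[-0.8,-3,2],0],[[0,0,0],[0,-3.8,-1.3],0],[[0,0,0],[0,-3.8,-1.3],0],[[0,0,0],[0,-3.8,-1.3],0],[[0,0,0],[0,-3.8,-1.3],0],[[0,0,0],[0,-3.8,-1.3],0],[[0,0,0],[0,-2,-0.7],0],[[0,0,0],[0,0,0],0],[[0,0,0],[0,0,0],0],[[0,0,0],[0,0,0],0]]'
python3 ins.py -31 6 2 0.31 50.3 9.54
python3 - <<'E'
from h import *
p=ctrl.get_image("wrist"); save(p,"n3_wrist")
E
```

```text
t: 42.33
ee_pos: [567.5, 116.9, 41.5]
orientation: [1.95, 2.165, 0.347]
ft_force: [1.1, 1.0, -0.8]
width: 33.9
target [560.66 116.25  40.43]
t 42.33 pos [567.49 116.92  41.54] w 33.9 F [ 1.06  1.02 -0.79]
turn [ 0. -0. -0.] shift(now axes) [ 0.04 -6.88 -1.07] shift(after turn) [ 0.06 -6.88 -1.04] | 6.95814521613779
corner now: X 13.0 y -30.9 Z 2.9 tilt 0.314 M [ 0.02  0.25 -0.04]
```

View pics/n3_wrist.png

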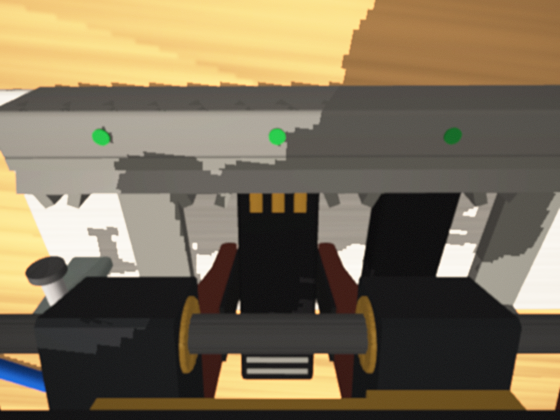

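```bash
python3 -m handwheel '[[[0,0,0],[0,-1,0.7],0],[[0,0,0],[0,-2,-0.5],0],[[0,0,0],[0,-2,-0.6],0],[[0,0,0],[0,-1.5,-0.5],0],[[0,0,0],[0,-1.5,-0.5],0],[[0,0,0],[0,-1,-0.3],0],[[0,0,0],[0,0,0],0],[[0,0,0],[0,0,0],0],[[0,0,0],[0,0,0],0],[[0,0,0],[0,0,0],0]]'
python3 ins.py -31 5 2 0.31 50.3 9.54
```

```text
t: 43.22
ee_pos: [561.2, 116.5, 40.7]
orientation: [1.947, 2.162, 0.354]
ft_force: [2.9, 0.3, -5.0]
width: 33.7
target [559.66 116.14  40.43]
t 43.22 pos [561.23 116.46  40.73] w 33.7 F [ 2.86  0.29 -5.04]
turn [ 0.01 -0.   -0.  ] shift(now axes) [-0.16 -1.61 -0.22] shift(after turn) [-0.15 -1.61 -0.2 ] | 1.6288034666931195
corner now: X 6.9 y -30.6 Z 1.8 tilt 0.321 M [ 0.09 -0.21  0.  ]
```

```bash
python3 -m handwheel '[[[0.02,0,0],[0,-0.6,0.8],0],[[0.027,0,0],[-0.1,-0.3,1.2],0],[[0.027,0,0],[-0.1,0,1.4],0],[[0.027,0,0],[0,0,1.4],0],[[0.027,0,0],[0,0.2,1.4],0],[[0.027,0,0],[0,0.2,1.4],0],[[0.027,0,0],[0,0.2,1.4],0],[[0.02,0,0],[0,0.2,1],0],[[0,0,0],[0,0,0],0],[[0,0,0],[0,0,0],0]]'
python3 lay.py -31 50.3 9.54 1.5 0.3 0 5
python3 - <<'E'
from h import *
p=ctrl.get_image("wrist"); save(p,"n4_wrist")
E
```

```text
t: 44.05
ee_pos: [560.1, 116.5, 30.5]
orientation: [2.055, 2.285, 0.124]
ft_force: [0.6, 0.6, -1.5]
width: 33.7
F [ 0.55  0.56 -1.48] 1.4351864696240142 -30.540899615324054 1.755401152835855 0.10422505570443137
0.020845011140886275 [-0.09, 0.17, 1.34]
0.020845011140886275 [-0.09, 0.18, 1.34]
0.020845011140886275 [-0.09, 0.18, 1.34]
0.020845011140886275 [-0.09, 0.19, 1.34]
0.020845011140886275 [-0.09, 0.19, 1.34]
```

View pics/n4_wrist.png

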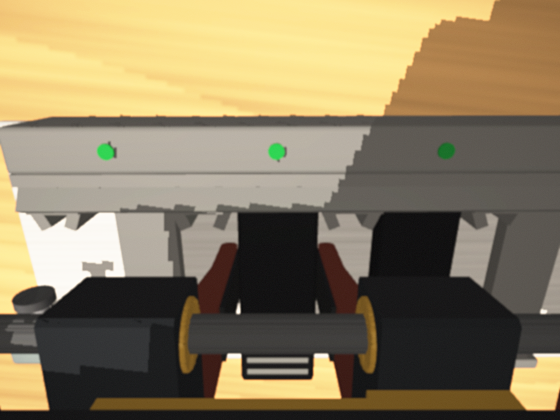

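```bash
python3 -m handwheel '[[[0.021,0,0],[-0.1,0,1.4],0],[[0.021,0,0],[-0.1,0,1.4],0],[[0.021,0,0],[-0.1,0,1.4],0],[[0.021,0,0],[-0.1,0,1.4],0],[[0.018,0,0],[0,0,1.2],0],[[0,0,0],[0,0,0.6],0],[[0,0,0],[0,0,0],0],[[0,0,0],[0,0,0],0],[[0,0,0],[0,0,0],0],[[0,0,0],[0,0,0],0]]'
python3 lay.py -31 50.3 9.54 1.5 0.3 0 5
python3 - <<'E'
from h import *
p=ctrl.get_image("wrist"); save(p,"n5_wrist")
p=ctrl.get_image("scene"); save(p,"n5_scene",(240,110,390,240),5)
E
```

```text
t: 44.93
ee_pos: [559.8, 116.4, 24.2]
orientation: [-2.1, -2.337, -0.011]
ft_force: [1.2, 0.2, -1.7]
width: 33.7
F [ 1.24  0.18 -1.72] -0.0837209840135742 -30.695806091278037 0.3730826060820611 0.005168585695312564
0.0010337171390625128 [-0.06, 0.33, 0.07]
0.0010337171390625128 [-0.06, 0.33, 0.07]
0.0010337171390625128 [-0.06, 0.33, 0.07]
0.0010337171390625128 [-0.06, 0.33, 0.07]
0.0010337171390625128 [-0.06, 0.33, 0.07]
```

View pics/n5_wrist.png

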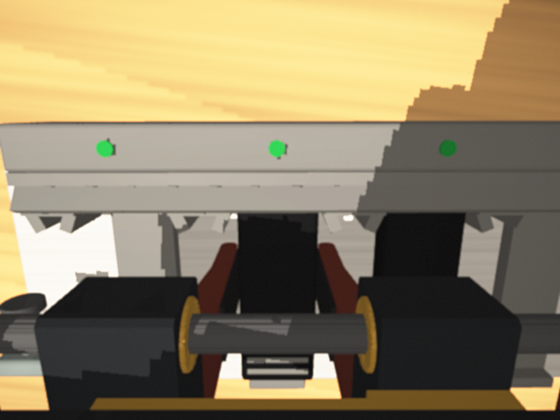

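View pics/n5_scene.png

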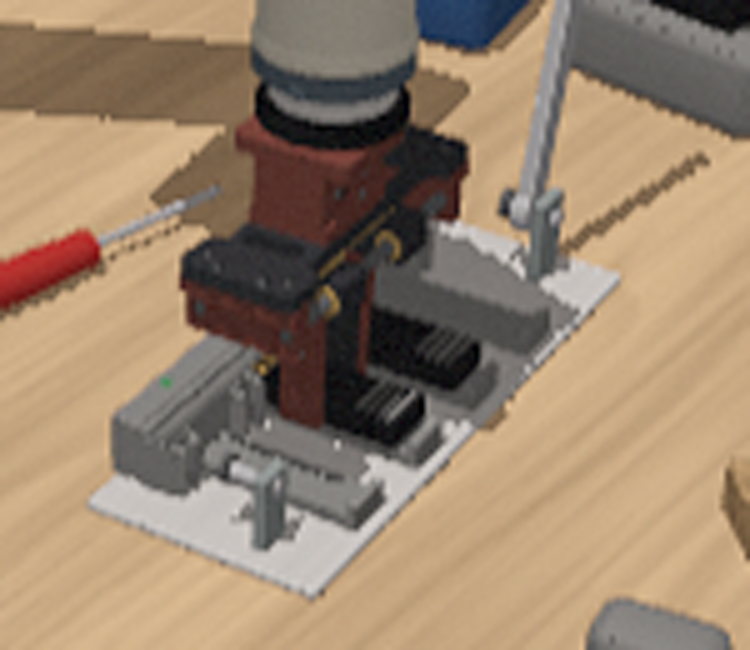

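```bash
python3 -m handwheel '[[[0,0,0],[0,0,0.3],0],[[0,0,0],[0,0,0],0.45],[[0,0,0],[0,0,0],0.48],[[0,0,0],[0,0,0],0.48],[[0,0,0],[0,0,0],0.48],[[0,0,0],[0,0,0],0.48],[[0,0,0],[0,0,-5],0.48],[[0,0,0],[0,0,-10],0.48],[[0,0,0],[0,0,-20],0.48],[[0,0,0],[0,0,-25],0.48]]'
python3 -m handwheel '[[[0,0,0],[0,0,-30],0.8],[[0,0,0],[0,0,-35],0.8],[[0,0,0],[0,0,-35],0.8],[[0,0,0],[0,0,-30],0.8],[[0,0,0],[0,0,0],0.8],[[0,0,0],[0,0,0],0.8],[[0,0,0],[0,0,0],0.8],[[0,0,0],[0,0,0],0.8],[[0,0,0],[0,0,0],0.8],[[0,0,0],[0,0,0],0.8]]'
python3 - <<'E'
from h import *
from packs import find
plan([593,-329,220],Rt(np.pi/2))
p=ctrl.get_image("wrist"); save(p,"o_wrist")
p=ctrl.get_image("scene"); save(p,"o_scene",(100,110,390,330),2.7)
p=ctrl.get_image("top"); save(p,"o_top")
cs,m=find(p,(310,170,480,340))
for c in cs: print(cv2.minAreaRect(np.array([ray(p,x[0],16)[:2] for x in c]).astype(np.float32)))
E
```

```text
t: 45.87
ee_pos: [554.8, 115.2, 82.6]
orientation: [-2.095, -2.331, 0.004]
ft_force: [-0.0, -0.1, -0.0]
width: 41.8
t: 46.7
ee_pos: [555.3, 114.7, 227.3]
orientation: [-2.098, -2.334, -0.005]
ft_force: [0.5, 0.3, 0.1]
width: 70.5
t 46.7 pos [555.25 114.67 227.31] w 70.5 F [0.48 0.34 0.13]
turn [ 0.   -0.    0.11] shift(now axes) [-445.19   -9.61    5.35] shift(after turn) [-443.67   37.75    7.31] | 445.329529513106
((593.684814453125, -327.723876953125), (90.22335052490234, 32.56465530395508), 0.18396694958209991)
```

View pics/o_wrist.png

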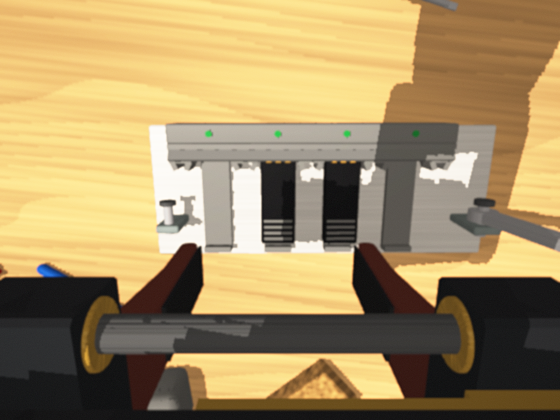

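View pics/o_scene.png

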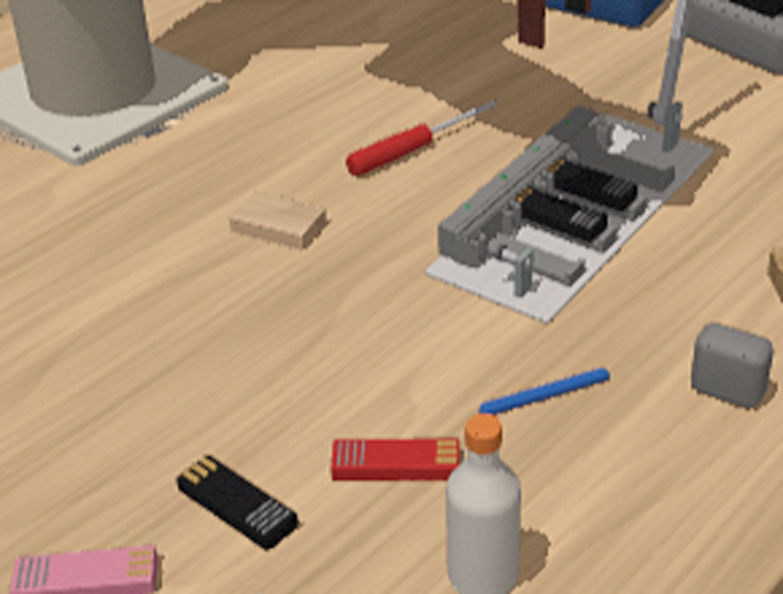

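View pics/o_top.png

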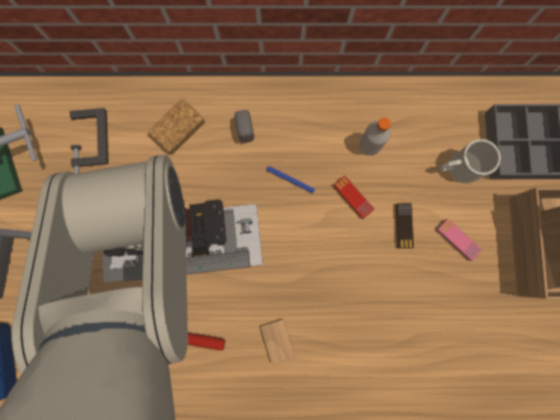

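```bash
python3 - <<'E'
from h import *
p=ctrl.get_image("wrist")
def dk(X): e=X[:2]-D; cs,sn=np.cos(YAW),np.sin(YAW); return np.array([cs*e[0]+sn*e[1],-sn*e[0]+cs*e[1]])
save(p,"o2",(150,190,220,260),8)
for uv in [(160,204),(177,204),(168,208),(168,202),(158,229),(188,218)]: print(uv,dk(ray(p,uv,43)))
E
python3 -m handwheel '[[[0,0,0.055],[0,0,0],0.8],[[0,0,0.055],[0,0,0],0.8],[[0,0,0],[-20,2,0],0.8],[[0,0,0],[-38,3.2,0],0.8],[[0,0,0],[-38,3.2,0],0.8],[[0,0,0],[-38,3.2,0],0.8],[[0,0,0],[-38,3.2,0],0.8],[[0,0,0],[-38,3.2,0],0.8],[[0,0,0],[-38,3.2,0],0.8],[[0,0,0],[-38,3.2,0],0.8]]'
python3 -m handwheel '[[[0,0,0],[-38,3.2,0],0.8],[[0,0,0],[-38,3.2,0],0.8],[[0,0,0],[-33,3.2,0],0.8],[[0,0,0],[-20,2,0],0.8],[[0,0,0],[-8,0,0],0.8],[[0,0,0],[0,0,0],0.8],[[0,0,0],[0,0,0],0.8],[[0,0,0],[0,0,0],0.8],[[0,0,0],[0,0,0],0.8],[[0,0,0],[0,0,0],0.8]]'
python3 - <<'E'
from h import *
plan([590,-329.5,60],Rt(1.557))
p=ctrl.get_image("wrist"); save(p,"p_wrist"); print(ctrl.get_obs()["qpos"])
E
```

```text
(160, 204) [   2.62 -139.9 ]
(177, 204) [   2.65 -124.02]
(168, 208) [   6.49 -132.72]
(168, 202) [   0.71 -132.28]
(158, 229) [  27.07 -143.75]
(188, 218) [  16.26 -114.58]
t: 47.73
ee_pos: [578.5, -175.4, 222.6]
orientation: [-2.213, -2.22, -0.003]
ft_force: [1.3, 0.3, 0.1]
width: 70.0
t: 48.57
ee_pos: [588.4, -323.1, 217.6]
orientation: [-2.215, -2.21, -0.0]
ft_force: [-0.2, 0.3, -0.6]
width: 70.2
t 48.57 pos [ 588.36 -323.05  217.64] w 70.2 F [-0.22  0.29 -0.55]
turn [-0.01 -0.01  0.01] shift(now axes) [ -7.82   2.98 157.56] shift(after turn) [ -6.42   1.72 157.64] | 157.78358907317613
[-0.52  0.51  1.52  0.    1.12 -2.09]
```

View pics/p_wrist.png

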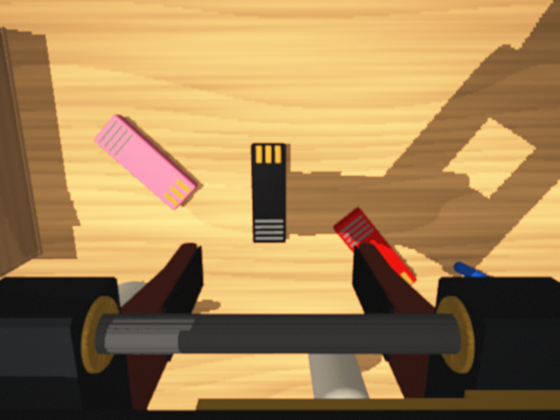

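View pics/o2.png

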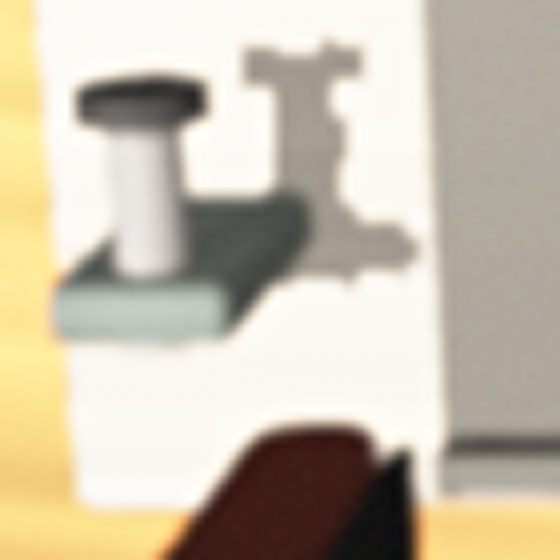

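Run:
```python
from h import *
p=ctrl.get_image("wrist")
q=np.array([ray(p,uv,16) for uv in [(252,144),(285,144),(254,242),(286,242)]]); print(q,q.mean(0),[np.degrees(np.arctan2(*(q[a]-q[b])[[1,0]])) for a,b in ((2,0),(3,1))])
plan([583.5,-329.5,60],Rt(1.557))
```

```text
[[ 544.57 -344.11   16.  ]
 [ 544.63 -312.91   16.  ]
 [ 642.12 -343.84   16.  ]
 [ 642.27 -311.54   16.  ]] [ 593.4 -328.1   16. ] [np.float64(0.15997049886859846), np.float64(0.8050909498425662)]
t 48.67 pos [ 588.48 -323.21  217.78] w 70.1 F [-0.08  0.26 -0.36]
turn [-0.01 -0.01  0.01] shift(now axes) [ -7.65  -3.68 157.75] shift(after turn) [ -6.36  -4.89 157.78] | 157.98007744837625
```

```bash
python3 -m handwheel '[[[-0.01,-0.01,0],[-6,-4.5,0],0.8],[[0,0,0],[0,0,20],0.8],[[0,0,0],[0,0,28],0.8],[[0,0,0],[0,0,28],0.8],[[0,0,0],[0,0,28],0.8],[[0,0,0],[0,0,25],0.8],[[0,0,0],[0,0,15],0.8],[[0,0,0],[0,0,6],0.8],[[0,0,0],[0,0,0],0.8],[[0,0,0],[0,0,0],0.8]]'
python3 - <<'E'
from h import *
plan([583.4,-329,10],Rt(1.571))
p=ctrl.get_image("wrist"); save(p,"p2_wrist")
E
```

```text
t: 49.5
ee_pos: [586.0, -330.8, 67.2]
orientation: [2.206, 2.213, 0.003]
ft_force: [0.8, -0.4, 1.3]
width: 70.2
t 49.5 pos [ 586.05 -330.85   67.21] w 70.2 F [ 0.77 -0.38  1.28]
turn [0.01 0.01 0.  ] shift(now axes) [ 2.48 -3.41 57.14] shift(after turn) [ 1.85 -2.65 57.21] | 57.299011741713024
```

View pics/p2_wrist.png

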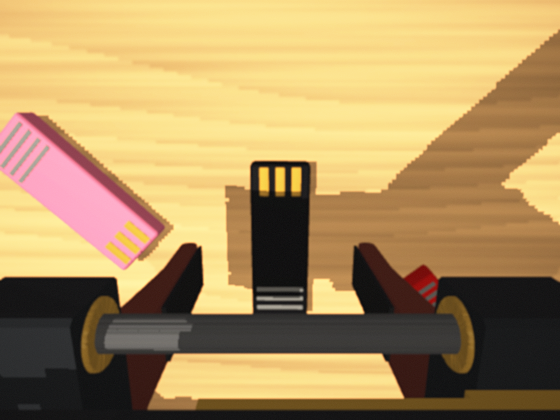

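```bash
python3 -m handwheel '[[[0.01,0.01,0],[2,-2.6,6],0.8],[[0,0,0],[0,0,10],0.8],[[0,0,0],[0,0,10],0.8],[[0,0,0],[0,0,10],0.8],[[0,0,0],[0,0,8],0.8],[[0,0,0],[0,0,5],0.8],[[0,0,0],[0,0,0],0.8],[[0,0,0],[0,0,0],0.8],[[0,0,0],[0,0,0],0.8],[[0,0,0],[0,0,0],0.8]]'
python3 - <<'E'
from h import *
plan([583.4,-329,10],Rt(1.571))
p=ctrl.get_image("wrist"); save(p,"p3_wrist")
E
```

```text
t: 50.38
ee_pos: [586.0, -330.3, 17.2]
orientation: [2.212, 2.219, 0.005]
ft_force: [0.6, 0.1, 1.3]
width: 70.2
t 50.38 pos [ 586.01 -330.28   17.16] w 70.2 F [0.59 0.1  1.33]
turn [0.01 0.   0.  ] shift(now axes) [ 1.32 -2.66  7.14] shift(after turn) [ 1.28 -2.61  7.16] | 7.730171441026679
```

View pics/p3_wrist.png

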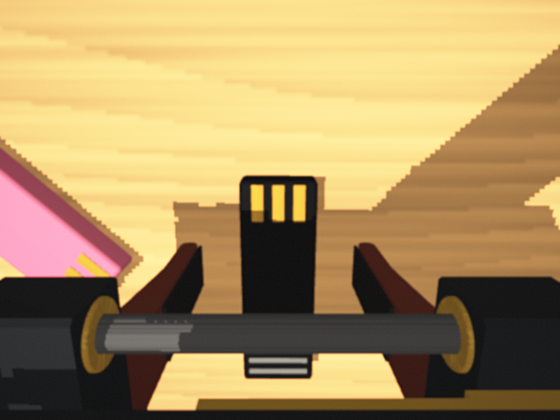

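```bash
python3 -m handwheel '[[[0,0,0],[1,-3.5,3.5],0.8],[[0,0,0],[0,0,3.5],0.8],[[0,0,0],[0,0,0],0.5],[[0,0,0],[0,0,0],0],[[0,0,0],[0,0,0],0],[[0,0,0],[0,0,0],0],[[0,0,0],[0,0,0],0],[[0,0,0],[0,0,0],0],[[0,0,0],[0,0,0],0],[[0,0,0],[0,0,0],0]]'
python3 - <<'E'
from h import *
plan([583.4,-329,10],Rt(1.571))
p=ctrl.get_image("wrist"); save(p,"p4_wrist"); o=ctrl.get_obs(); R0=R.from_rotvec(o["orientation"])
for v in range(160,200,6): print(v,R0.inv().apply(ray(p,(278,v),16)-o["ee_pos"])[1])
for v in range(384,400,4): print(v,R0.inv().apply(ray(p,(278,v),16)-o["ee_pos"])[1])
E
```

```text
t: 51.27
ee_pos: [583.0, -329.7, 11.0]
orientation: [2.21, 2.217, 0.006]
ft_force: [-0.6, -1.1, -0.6]
width: 33.7
t 51.27 pos [ 583.02 -329.73   11.02] w 33.7 F [-0.57 -1.12 -0.61]
turn [0.01 0.   0.  ] shift(now axes) [0.73 0.37 1.02] shift(after turn) [0.73 0.38 1.02] | 1.305227583816375
160 -51.48525256589105
166 -49.09259694532582
172 -46.67957557560095
178 -44.24592732230901
184 -41.79138656744425
190 -39.31568311275965
196 -36.81854208061439
384 54.09772835419873
388 56.34322368577804
392 58.60381717584448
396 60.879661612510915
```

View pics/p4_wrist.png

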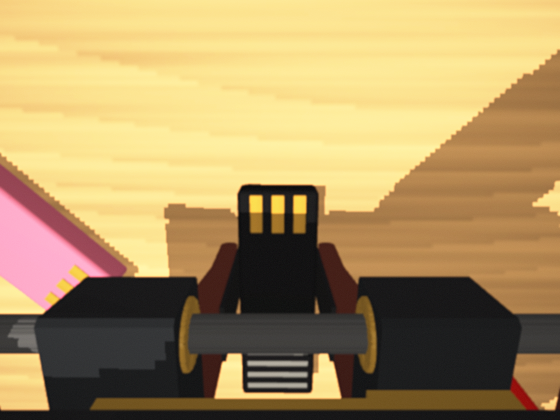

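```bash
python3 -m handwheel '[[[0,0,0],[0,0,-8],0],[[0,0,0],[0,0,-15],0],[[0,0,0],[0,0,-20],0],[[0,0,0],[0,0,-20],0],[[0,0,0],[0,0,-20],0],[[0,0,0],[0,0,-20],0],[[0,0,0],[0,0,-10],0],[[0,0,0],[0,0,0],0],[[0,0,0],[0,0,0],0],[[0,0,0],[0,0,0],0]]'; python3 ins.py -88 45 70 0 41.5 11
```

```text
t: 52.15
ee_pos: [581.4, -328.9, 135.9]
orientation: [2.209, 2.217, 0.007]
ft_force: [-0.1, -0.0, -1.1]
width: 33.5
target [602.1   63.41  95.  ]
t 52.15 pos [ 581.36 -328.87  135.89] w 33.5 F [-0.14 -0.02 -1.12]
turn [ 0.01  0.01 -0.1 ] shift(now axes) [392.43  21.63  38.97] shift(after turn) [387.76  62.91  40.89] | 394.9531164700827
corner now: X -17.6 y -471.5 Z 110.4 tilt 0.012 M [0.03 0.03 0.03]
```

```bash
python3 -m handwheel '[[[0.01,0.01,-0.05],[0,0,0],0],[[0,0,-0.05],[0,0,0],0],[[0,0,0],[18,3,0],0],[[0,0,0],[32,5.2,0],0],[[0,0,0],[32,5.2,0],0],[[0,0,0],[32,5.2,0],0],[[0,0,0],[32,5.2,0],0],[[0,0,0],[32,5.2,0],0],[[0,0,0],[32,5.2,0],0],[[0,0,0],[32,5.2,0],0]]'; python3 -m handwheel '[[[0,0,0],[32,5.2,0],0],[[0,0,0],[32,5.2,0],0],[[0,0,0],[28,5.2,0],0],[[0,0,0],[15,2,0],0],[[0,0,0],[0,0,0],0],[[-0.08,0,0],[0,0,0],0],[[-0.08,0,0],[0,0,0],0],[[-0.08,0,0],[0,0,0],0],[[-0.07,0,0],[0,0,0],0],[[0,0,0],[0,0,0],0]]';  python3 ins.py -88 36 60 0.31 41.5 11
```

```text
t: 52.98
ee_pos: [587.8, -73.9, 125.3]
orientation: [-2.105, -2.306, 0.005]
ft_force: [-0.6, -0.8, -1.2]
width: 33.4
t: 53.82
ee_pos: [584.9, 51.9, 115.9]
orientation: [1.982, 2.171, 0.331]
ft_force: [-0.9, -0.6, -1.2]
width: 33.6
target [587.85  61.86  97.14]
t 53.82 pos [584.91  51.85 115.92] w 33.6 F [-0.87 -0.58 -1.17]
turn [-0.02 -0.01 -0.02] shift(now axes) [ 9.41 -1.7  19.24] shift(after turn) [ 9.64 -1.92 19.11] | 21.485686662360074
corner now: X 31.5 y -96.8 Z 79.6 tilt 0.289 M [-0.04  0.27  0.04]
```

```bash
python3 -m handwheel '[[[-0.02,-0.01,-0.015],[0,0,0],0],[[0,0,0],[5,-1,0],0],[[0,0,0],[4.5,0,0],0],[[0,0,0],[0,0,8],0],[[0,0,0],[0,0,8],0],[[0,0,0],[0,0,6],0],[[0,0,0],[0,0,0],0],[[0,0,0],[0,0,0],0],[[0,0,0],[0,0,0],0],[[0,0,0],[0,0,0],0]]';  python3 ins.py -88 36 30 0.31 41.5 11
python3 - <<'E'
from h import *
p=ctrl.get_image("wrist"); save(p,"q_wrist")
E
```

```text
t: 54.65
ee_pos: [589.6, 61.8, 89.4]
orientation: [1.964, 2.17, 0.326]
ft_force: [0.1, -0.1, -1.2]
width: 33.6
target [587.85  61.86  67.14]
t 54.65 pos [589.58  61.75  89.37] w 33.6 F [ 0.1  -0.1  -1.23]
turn [-0.01  0.   -0.01] shift(now axes) [ 0.24 -8.13 20.77] shift(after turn) [ 0.3  -8.41 20.65] | 22.300422874201946
corner now: X 37.4 y -88.0 Z 52.7 tilt 0.296 M [ 0.02  0.22 -0.05]
```

View pics/q_wrist.png

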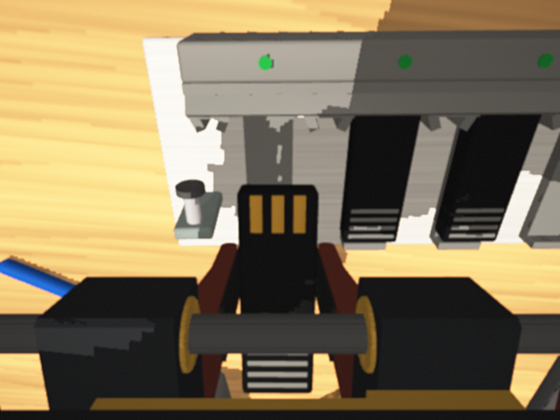

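```bash
python3 -m handwheel '[[[-0.012,0,-0.008],[0.3,-2,4],0],[[0,0,0],[0,-2.5,8],0],[[0,0,0],[0,-2.5,8],0],[[0,0,0],[0,-2.5,8],0],[[0,0,0],[0,-1,4],0],[[0,0,0],[0,0,0],0],[[0,0,0],[0,0,0],0],[[0,0,0],[0,0,0],0],[[0,0,0],[0,0,0],0],[[0,0,0],[0,0,0],0]]';  python3 ins.py -89 35 3 0.31 41.5 11
python3 - <<'E'
from h import *
p=ctrl.get_image("wrist"); save(p,"q2_wrist")
E
```

```text
t: 55.53
ee_pos: [590.2, 61.8, 53.6]
orientation: [1.949, 2.169, 0.338]
ft_force: [0.2, 0.2, -1.9]
width: 33.5
target [586.97  60.76  40.14]
t 55.53 pos [590.15  61.8   53.59] w 33.5 F [ 0.2   0.21 -1.93]
turn [-0.  0. -0.] shift(now axes) [-0.69 -7.22 11.82] shift(after turn) [-0.69 -7.23 11.81] | 13.862935259606019
corner now: X 38.3 y -88.3 Z 16.5 tilt 0.309 M [0.02 0.28 0.01]
```

View pics/q2_wrist.png

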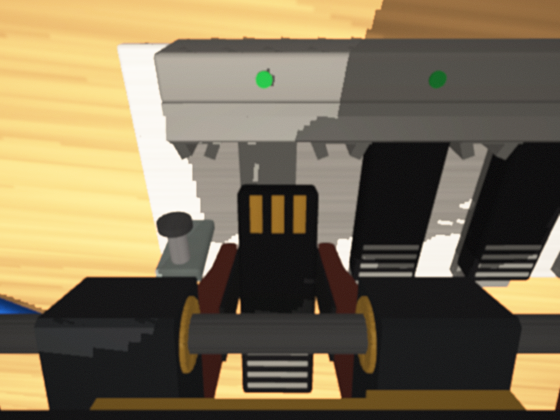

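```bash
python3 -m handwheel '[[[0,0,0],[-0.5,-2,3],0],[[0,0,0],[0,-2,3],0],[[0,0,0],[0,-2,3],0],[[0,0,0],[0,-2,2.5],0],[[0,0,0],[0,-1.9,-0.6],0],[[0,0,0],[-1,-1.9,-0.6],0],[[0,0,0],[-1,-1.9,-0.6],0],[[0,0,0],[0,0,0],0],[[0,0,0],[0,0,0],0],[[0,0,0],[0,0,0],0]]';  python3 ins.py -93 26 3 0.31 41.5 11
python3 - <<'E'
from h import *
p=ctrl.get_image("wrist"); save(p,"q3_wrist")
E
```

```text
t: 56.42
ee_pos: [579.4, 57.8, 39.4]
orientation: [1.948, 2.169, 0.339]
ft_force: [0.9, -0.3, -0.2]
width: 34.0
target [578.45  55.81  40.14]
t 56.42 pos [579.38  57.8   39.38] w 34.0 F [ 0.89 -0.3  -0.22]
turn [-0.  0. -0.] shift(now axes) [-1.87 -0.85 -1.07] shift(after turn) [-1.87 -0.85 -1.07] | 2.319307909140347
corner now: X 27.1 y -91.1 Z 2.2 tilt 0.310 M [-0.01  0.22  0.03]
```

View pics/q3_wrist.png

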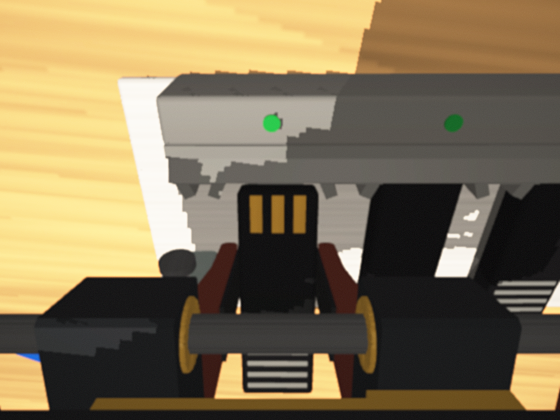

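```bash
python3 -m handwheel '[[[0,0,0],[-2,0,-0.5],0],[[0,0,0],[0,-1.9,-0.6],0],[[0,0,0],[0,-2.9,-1],0],[[0,0,0],[0,-2.9,-1],0],[[0,0,0],[0,-2.9,-1],0],[[0,0,0],[0,-1.9,-0.6],0],[[0,0,0],[0,0,0],0],[[0,0,0],[0,0,0],0],[[0,0,0],[0,0,0],0],[[0,0,0],[0,0,0],0]]';  python3 ins.py -93 7 2 0.31 41.5 11
python3 - <<'E'
from h import *
p=ctrl.get_image("wrist"); save(p,"q4_wrist")
E
```

```text
t: 57.3
ee_pos: [565.1, 54.1, 40.6]
orientation: [1.948, 2.168, 0.34]
ft_force: [-0.3, -0.8, -1.4]
width: 33.7
target [559.56  53.77  39.14]
t 57.3 pos [565.14  54.08  40.59] w 33.7 F [-0.26 -0.76 -1.39]
turn [ 0.  0. -0.] shift(now axes) [ 0.28 -5.76 -0.32] shift(after turn) [ 0.29 -5.76 -0.31] | 5.778533898518416
corner now: X 12.6 y -93.3 Z 3.4 tilt 0.311 M [0.03 0.28 0.06]
```

View pics/q4_wrist.png

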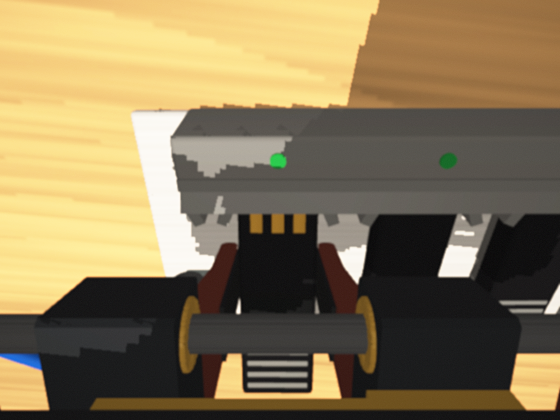

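```bash
python3 -m handwheel '[[[0,0,0],[0,-1,0.8],0],[[0,0,0],[0,-2,-0.2],0],[[0,0,0],[0,-2,-0.6],0],[[0,0,0],[0,-1.5,-0.5],0],[[0,0,0],[0,-1,-0.3],0],[[0,0,0],[0,0,0],0],[[0,0,0],[0,0,0],0],[[0,0,0],[0,0,0],0],[[0,0,0],[0,0,0],0],[[0,0,0],[0,0,0],0]]'
python3 ins.py -93 5 2 0.31 41.5 11
```

```text
t: 58.18
ee_pos: [561.0, 53.6, 39.3]
orientation: [1.944, 2.163, 0.347]
ft_force: [1.5, 0.3, -3.3]
width: 34.0
target [557.57  53.55  39.14]
t 58.18 pos [561.04  53.59  39.28] w 34.0 F [ 1.52  0.34 -3.3 ]
turn [ 0.01  0.   -0.  ] shift(now axes) [ 0.33 -3.33 -0.94] shift(after turn) [ 0.33 -3.34 -0.91] | 3.4765008864222495
corner now: X 8.6 y -93.3 Z 1.9 tilt 0.318 M [ 0.12 -0.1  -0.  ]
```

```bash
python3 -m handwheel '[[[0,0,0],[0,-1,-0.3],0],[[0,0,0],[0,-1,-0.3],0],[[0,0,0],[0,0,0],0],[[0.02,0,0],[0,-0.5,0.7],0],[[0.025,0,0],[0,-0.2,1],0],[[0.025,0,0],[0,-0.2,1.1],0],[[0.025,0,0],[0,0,1.1],0],[[0.025,0,0],[0,0,1.1],0],[[0,0,0],[0,0,0],0],[[0,0,0],[0,0,0],0]]'
python3 lay.py -93 41.5 11 3 0.5 0 8
python3 - <<'E'
from h import *
p=ctrl.get_image("wrist"); save(p,"q5_wrist")
E
```

```text
t: 59.02
ee_pos: [560.4, 53.3, 34.5]
orientation: [2.006, 2.232, 0.219]
ft_force: [0.9, 0.1, -2.9]
width: 34.0
F [ 0.89  0.14 -2.91] 5.451777947078952 -93.47913821493069 1.6334410620588002 0.19687455651532504
0.02460931956441563 [0.06, -0.07, 1.1]
0.02460931956441563 [0.06, -0.07, 1.11]
0.02460931956441563 [0.06, -0.07, 1.12]
0.02460931956441563 [0.06, -0.06, 1.13]
0.02460931956441563 [0.06, -0.06, 1.14]
0.02460931956441563 [0.06, -0.06, 1.14]
0.02460931956441563 [0.06, -0.05, 1.15]
0.02460931956441563 [0.06, -0.05, 1.16]
```

View pics/q5_wrist.png

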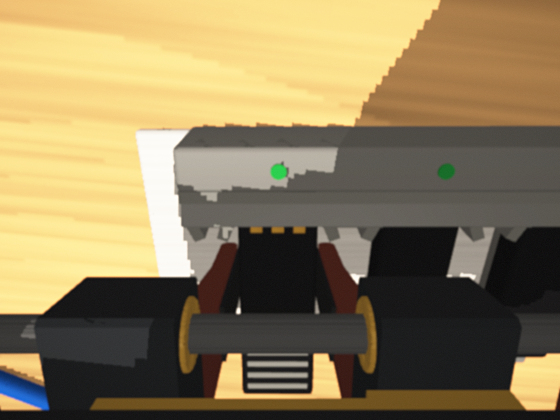

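```bash
python3 -m handwheel '[[[0.025,0,0],[0,-0.3,1.1],0],[[0.025,0,0],[0,-0.3,1.1],0],[[0.025,0,0],[0,-0.3,1.1],0],[[0.025,0,0],[0,-0.2,1.1],0],[[0.025,0,0],[0,-0.2,1.1],0],[[0.025,0,0],[0,-0.1,1.1],0],[[0.025,0,0],[0,-0.1,1.1],0],[[0.018,0,0],[0,0,1],0],[[0,0,0],[0,0,0],0],[[0,0,0],[0,0,0],0]]'
python3 lay.py -93 41.5 11 3 0 0 8
python3 - <<'E'
from h import *
p=ctrl.get_image("wrist"); save(p,"q6_wrist")
p=ctrl.get_image("scene"); save(p,"q6_scene",(240,110,390,240),5)
E
```

```text
t: 59.9
ee_pos: [557.3, 53.0, 26.2]
orientation: [2.099, 2.335, 0.001]
ft_force: [1.6, 0.6, -0.2]
width: 33.9
F [ 1.61  0.57 -0.23] -0.6671868914649508 -93.41743921959271 1.097959126340042 0.001333786112457858
0.00016672326405723224 [0.05, 0.46, 0.14]
0.00016672326405723224 [0.05, 0.46, 0.14]
0.00016672326405723224 [0.05, 0.46, 0.14]
0.00016672326405723224 [0.05, 0.46, 0.14]
0.00016672326405723224 [0.05, 0.46, 0.14]
0.00016672326405723224 [0.05, 0.46, 0.14]
0.00016672326405723224 [0.05, 0.46, 0.14]
0.00016672326405723224 [0.05, 0.46, 0.14]
```

View pics/q6_wrist.png

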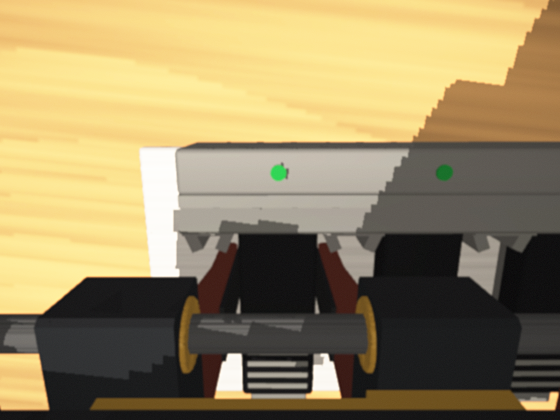

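View pics/q6_scene.png

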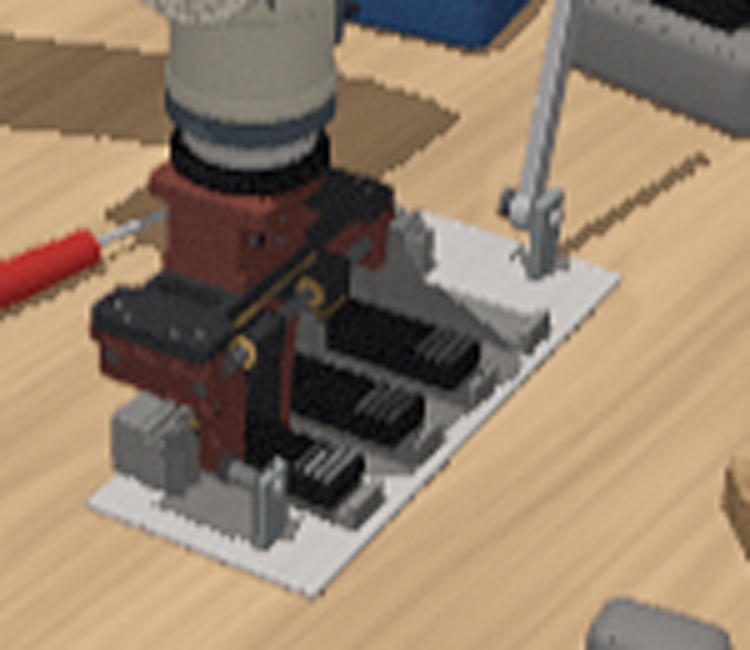

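```bash
python3 -m handwheel '[[[0,0,0],[0,0,0.6],0],[[0,0,0],[0,0,0.5],0],[[0,0,0],[0,0,0],0.43],[[0,0,0],[0,0,0],0.46],[[0,0,0],[0,0,0],0.46],[[0,0,0],[0,0,0],0.46],[[0,0,0],[0,0,0],0.46],[[0,0,0],[0,0,-5],0.46],[[0,0,0],[0,0,-10],0.46],[[0,0,0],[0,0,-20],0.46]]'
python3 -m handwheel '[[[0,0,0],[0,0,-30],0.46],[[0,0,0],[0,0,-35],0.5],[[0,0,0],[0,0,-35],0.5],[[0,0,0],[0,0,-30],0.5],[[0,0,0],[0,0,0],0.5],[[0,0,0],[0,0,0],0.5],[[0,0,0],[0,0,0],0.5],[[0,0,0],[0,0,0],0.5],[[0,0,0],[0,0,0],0.5],[[0,0,0],[0,0,0],0.5]]'
python3 - <<'E'
from h import *
p=ctrl.get_image("wrist"); save(p,"r_wrist",(100,90,460,300),2.2)
p=ctrl.get_image("scene"); save(p,"r_scene",(240,110,390,240),5)
E
```

```text
t: 60.83
ee_pos: [554.5, 52.7, 59.0]
orientation: [-2.099, -2.335, 0.004]
ft_force: [0.1, 0.6, 0.3]
width: 40.4
t: 61.67
ee_pos: [551.1, 52.6, 200.7]
orientation: [-2.098, -2.333, 0.008]
ft_force: [-0.1, -0.1, 0.2]
width: 44.1
```

View pics/r_wrist.png

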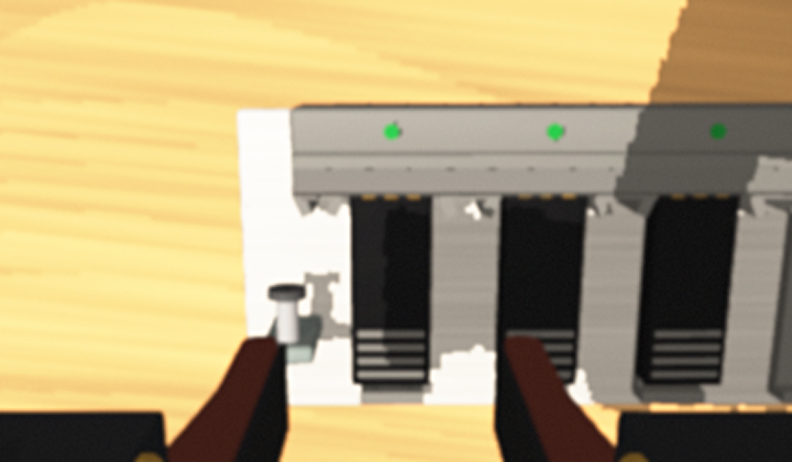

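View pics/r_scene.png

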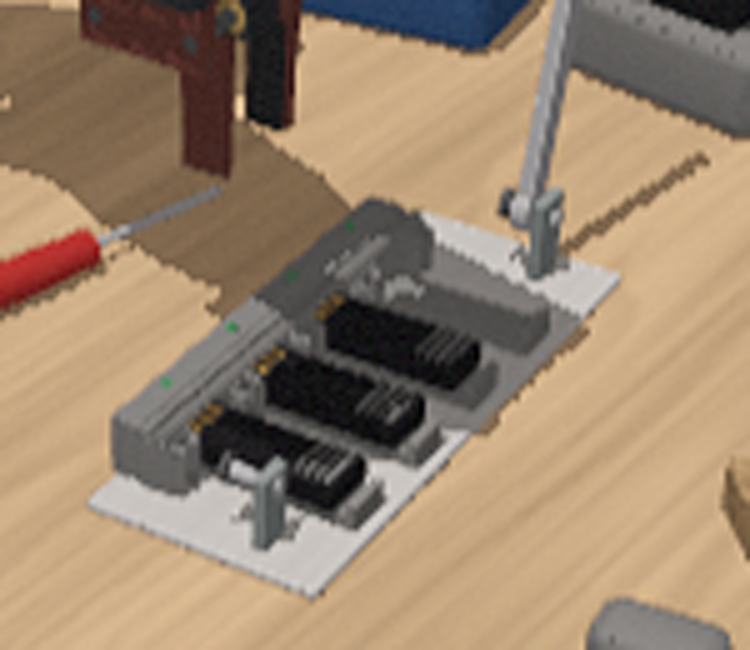

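```bash
cat > bar.py <<'E'
from h import *
H=np.array([558.1,311.1,43.]); U=np.array([np.sin(.108),-np.cos(.108),0])
def bt(a,phi,r=268,back=0):
    Rg=Rt(.108)*R.from_rotvec([phi,0,0]); return H+r*(np.cos(a)*U+np.array([0,0,np.sin(a)]))-Rg.apply([0,0,back]),Rg
E
python3 -m handwheel '[[[0,0,0],[0,0,-30],0.5],[[0,0,0],[0,0,-38],0.5],[[0,0,0.11],[0,0,-38],0.5],[[0,0,0.11],[0,0,-38],0.5],[[0,0,0.11],[0,0,-38],0.5],[[0,0,0.11],[0,0,-30],0.5],[[0,0,0.11],[0,0,-10],0.5],[[0,0,0.11],[0,0,0],0.5],[[0,0,0.11],[0,0,0],0.5],[[0,0,0.11],[0,0,0],0.5]]'
python3 - <<'E'
from bar import *
P,Rg=bt(1.81,-.35,back=100); print(P); plan(P,Rg)
E
```

```text
t: 62.6
ee_pos: [551.5, 52.7, 426.0]
orientation: [-2.912, -1.161, 0.034]
ft_force: [0.5, -0.0, 0.4]
width: 44.0
[547.56 408.32 397.31]
t 62.6 pos [551.46  52.69 426.04] w 44.0 F [ 0.51 -0.04  0.37]
turn [-0.35 -0.09  0.65] shift(now axes) [ 242.31 -260.41   28.07] shift(after turn) [  34.46 -342.37  -94.39] | 356.8092843021315
```

```bash
python3 -m handwheel '[[[0,0,0.11],[0,0,0],0.5],[[0,0,0.11],[0,0,0],0.5],[[0,0,0.11],[0,0,0],0.5],[[0,0,0.11],[0,0,0],0.5],[[0,0,0.11],[0,0,0],0.5],[[0,0,0.1],[0,0,0],0.5],[[0,0,0],[2,-20,0],0.5],[[0,0,0],[3,-34,0],0.5],[[0,0,0],[3,-34,0],0.5],[[0,0,0],[3,-34,0],0.5]]'
python3 -m handwheel '[[[0,0,0],[3,-34,0],0.5],[[0,0,0],[3,-34,0],0.5],[[0,0,0],[3,-34,0],0.5],[[0,0,0],[3,-34,0],0.5],[[0,0,0],[3,-34,0],0.5],[[0,0,0],[3,-25,0],0.5],[[-0.1,0,0],[2,-10,0],0.5],[[-0.1,0,0],[0,0,0],0.5],[[-0.1,0,0],[0,0,0],0.5],[[-0.05,0,0],[0,0,0],0.5]]'
python3 - <<'E'
from bar import *
P,Rg=bt(1.81,-.35,back=100); print(P); plan(P,Rg)
p=ctrl.get_image("wrist"); save(p,"s_wrist")
p=ctrl.get_image("scene"); save(p,"s_scene",(240,10,520,240),2.8)
for d in ctrl.spot_point(p,"bar_grip"): print(d["score"],w(p,d["position"]))
E
```

```text
t: 63.43
ee_pos: [554.0, 172.9, 418.1]
orientation: [3.135, 0.091, -0.056]
ft_force: [1.1, 0.9, -0.4]
width: 43.8
t: 64.27
ee_pos: [560.1, 394.0, 406.8]
orientation: [2.766, 0.093, -0.048]
ft_force: [-0.2, 0.1, -0.3]
width: 44.1
[547.56 408.32 397.31]
t 64.27 pos [560.1  394.04 406.79] w 44.1 F [-0.23  0.14 -0.32]
turn [ 0.02  0.06 -0.03] shift(now axes) [-11.23 -17.61   3.86] shift(after turn) [-10.92 -17.86   3.58] | 21.238474375842195
0.66 [553.52 371.75 304.17]
0.46 [558.62 181.06  19.26]
```

View pics/s_wrist.png

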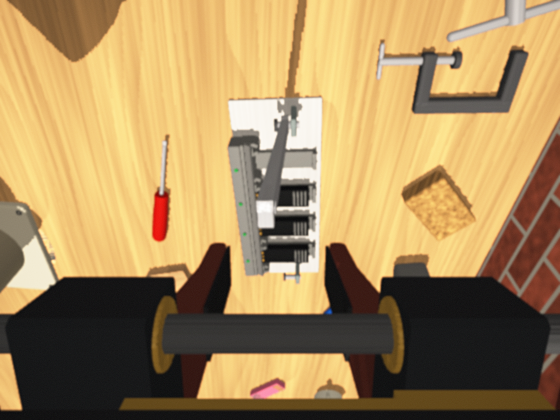

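View pics/s_scene.png

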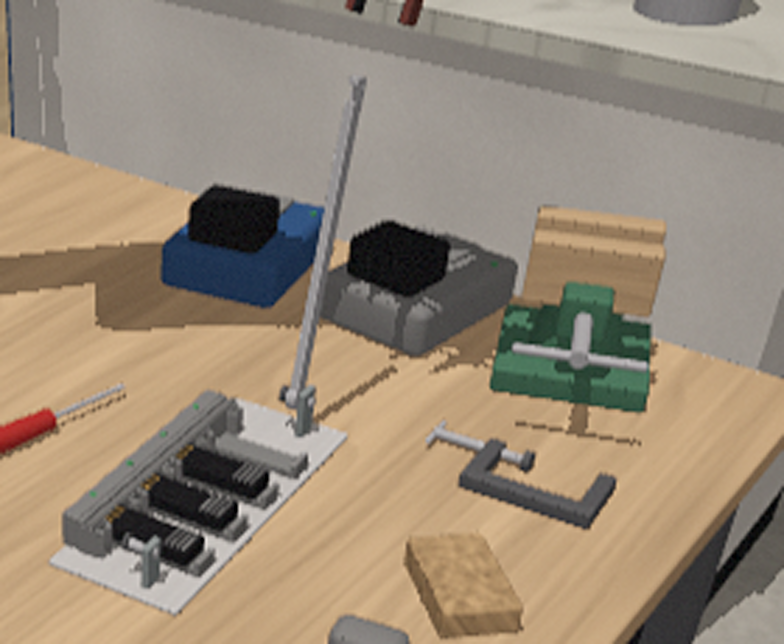

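```bash
python3 -m handwheel '[[[0.02,0.06,-0.03],[0,0,0],0.5],[[0,0,0],[-5.5,-9,0],0.5],[[0,0,0],[-5.5,-9,0],0.5],[[0,0,0],[0,0,0],0.5],[[0,0,0],[0,0,0],0.5],[[0,0,0],[0,0,0],0.5],[[0,0,0],[0,0,0],0.5],[[0,0,0],[0,0,0],0.5],[[0,0,0],[0,0,0],0.5],[[0,0,0],[0,0,0],0.5]]'
python3 - <<'E'
from bar import *
P,Rg=bt(1.80,-.35,back=0); print(P); plan(P,Rg)
p=ctrl.get_image("wrist"); save(p,"s2_wrist")
E
```

```text
t: 65.25
ee_pos: [548.2, 407.1, 400.8]
orientation: [2.8, 0.139, 0.021]
ft_force: [-0.3, 0.4, 0.1]
width: 43.8
[551.54 371.64 303.99]
t 65.25 pos [548.21 407.08 400.79] w 43.8 F [-0.31  0.42  0.06]
turn [-0.01  0.01 -0.01] shift(now axes) [  0.03   1.42 103.12] shift(after turn) [ -0.51   0.25 103.13] | 103.13389388966995
```

View pics/s2_wrist.png

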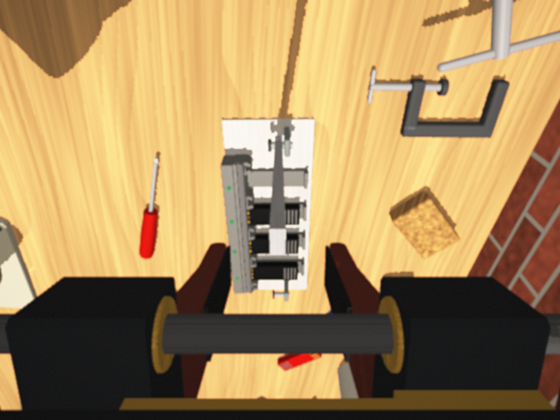

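```bash
python3 -m handwheel '[[[-0.01,0.01,-0.01],[0,0.5,8],0.5],[[0,0,0],[0,0,15],0.5],[[0,0,0],[0,0,20],0.5],[[0,0,0],[0,0,20],0.5],[[0,0,0],[0,0,20],0.5],[[0,0,0],[0,0,12],0.5],[[0,0,0],[0,0,6],0.5],[[0,0,0],[0,0,0],0.5],[[0,0,0],[0,0,0],0.5],[[0,0,0],[0,0,0],0.5]]'
python3 - <<'E'
from bar import *
P,Rg=bt(1.80,-.35,back=0); print(P); plan(P,Rg)
p=ctrl.get_image("wrist"); save(p,"s3_wrist")
E
```

```text
t: 66.13
ee_pos: [552.4, 369.8, 299.7]
orientation: [2.785, 0.163, 0.038]
ft_force: [-0.5, -0.4, 0.2]
width: 43.8
[551.54 371.64 303.99]
t 66.13 pos [552.38 369.79 299.67] w 43.8 F [-0.5  -0.36  0.15]
turn [ 0.   -0.01  0.01] shift(now axes) [-0.6  -0.32 -4.73] shift(after turn) [-0.64 -0.33 -4.72] | 4.777250428623725
```

View pics/s3_wrist.png

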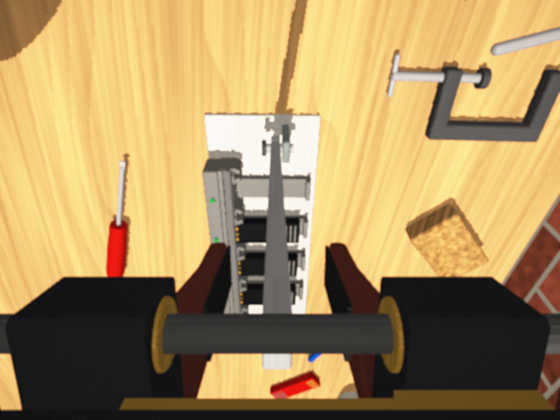

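```bash
python3 -m handwheel '[[[0,0,0],[-0.5,0,-4],0.4],[[0,0,0],[0,0,0],0.2],[[0,0,0],[0,0,0],0],[[0,0,0],[0,0,0],0],[[0,0,0],[0,0,0],0],[[0,0,0],[0,0,0],0],[[0,0,0],[0,0,0],0],[[0,0,0],[0,0,0],0],[[0,0,0],[0,0,0],0],[[0,0,0],[0,0,0],0]]'
cat > arc2.py <<'E'
import sys
from bar import *
o=ctrl.get_obs(); R0=R.from_rotvec(o["orientation"]); P0=o["ee_pos"]; v=P0-H
a0=np.arctan2(v[2],v@U); r=np.hypot(v[2],v@U); lat=v-U*(v@U)-[0,0,v[2]]
print("a0",a0,"r",r,"lat",lat,"F",o["ft_force"],"M",o["moment"],"w",o["width"],"t",o["t"],"z",P0[2], "zt",R0.apply([0,0,1]))
a1,n,phi,r1=float(sys.argv[1]),int(sys.argv[2]),float(sys.argv[3]),float(sys.argv[4])
Rp,Pp=R0,P0
for i in range(1,n+1):
    f=i/n;a=a0+(a1-a0)*f; rr=r+(r1-r)*f; Rn=R0*R.from_rotvec([phi*f,0,0]); Pn=H+lat+rr*(np.cos(a)*U+np.array([0,0,np.sin(a)]))
    print([round(phi/n,4),Rp.inv().apply(Pn-Pp).round(1).tolist()]); Rp,Pp=Rn,Pn
E
python3 arc2.py 0.3 30 0.3 268
```

```text
t: 67.02
ee_pos: [551.5, 373.2, 307.5]
orientation: [2.789, 0.162, 0.04]
ft_force: [1.8, 1.5, 0.9]
width: 9.6
a0 1.8026499054119727 r 271.7902012039764 lat [0.12 0.01 0.  ] F [1.77 1.49 0.93] M [-0.01  0.94 -0.31] w 9.618876209951434 t 67.0167 z 307.51767931917055 zt [ 0.05 -0.34 -0.94]
[0.01, [-0.1, 13.5, 2.0]]
[0.01, [-0.1, 13.4, 2.6]]
[0.01, [-0.1, 13.2, 3.1]]
[0.01, [-0.1, 13.1, 3.6]]
[0.01, [-0.1, 12.9, 4.2]]
[0.01, [-0.1, 12.7, 4.7]]
[0.01, [-0.1, 12.5, 5.2]]
[0.01, [-0.1, 12.3, 5.7]]
[0.01, [-0.1, 12.1, 6.2]]
[0.01, [-0.1, 11.8, 6.6]]
[0.01, [-0.2, 11.5, 7.1]]
[0.01, [-0.2, 11.2, 7.6]]
[0.01, [-0.2, 10.9, 8.0]]
[0.01, [-0.2, 10.6, 8.4]]
[0.01, [-0.2, 10.2, 8.8]]
[0.01, [-0.2, 9.9, 9.2]]
[0.01, [-0.2, 9.5, 9.6]]
[0.01, [-0.2, 9.1, 10.0]]
[0.01, [-0.2, 8.7, 10.3]]
[0.01, [-0.2, 8.3, 10.7]]
[0.01, [-0.2, 7.8, 11.0]]
[0.01, [-0.2, 7.4, 11.3]]
[0.01, [-0.2, 6.9, 11.6]]
[0.01, [-0.2, 6.4, 11.8]]
[0.01, [-0.2, 5.9, 12.1]]
[0.01, [-0.2, 5.5, 12.3]]
[0.01, [-0.2, 5.0, 12.5]]
[0.01, [-0.1, 4.5, 12.7]]
[0.01, [-0.1, 3.9, 12.8]]
[0.01, [-0.1, 3.4, 13.0]]
```

```bash
python3 -m handwheel '[[[0.01,0,0],[0,13.5,2],0],[[0.01,0,0],[0,13.4,2.6],0],[[0.01,0,0],[0,13.2,3.1],0],[[0.01,0,0],[0,13.1,3.6],0],[[0.01,0,0],[0,12.9,4.2],0],[[0.01,0,0],[0,12.7,4.7],0],[[0.01,0,0],[0,12.5,5.2],0],[[0.01,0,0],[0,12.3,5.7],0],[[0.01,0,0],[0,12.1,6.2],0],[[0.01,0,0],[0,11.8,6.6],0]]'
python3 arc2.py 0.3 20 0.25 268
```

```text
t: 67.85
ee_pos: [567.0, 231.0, 304.5]
orientation: [2.904, 0.171, 0.034]
ft_force: [0.6, 3.0, 0.1]
width: 10.1
a0 1.2718188085171418 r 273.6545766065793 lat [0.18 0.02 0.  ] F [0.62 3.01 0.07] M [ 0.78  0.88 -0.05] w 10.10791175883415 t 67.85 z 304.51475433865807 zt [ 0.04 -0.23 -0.97]
[0.0125, [-0.2, 11.1, 7.3]]
[0.0125, [-0.2, 10.9, 7.6]]
[0.0125, [-0.2, 10.6, 8.0]]
[0.0125, [-0.2, 10.3, 8.4]]
[0.0125, [-0.2, 9.9, 8.7]]
[0.0125, [-0.2, 9.6, 9.1]]
[0.0125, [-0.2, 9.3, 9.4]]
[0.0125, [-0.2, 8.9, 9.7]]
[0.0125, [-0.2, 8.5, 10.0]]
[0.0125, [-0.2, 8.2, 10.3]]
[0.0125, [-0.2, 7.8, 10.6]]
[0.0125, [-0.2, 7.4, 10.9]]
[0.0125, [-0.2, 7.0, 11.1]]
[0.0125, [-0.2, 6.6, 11.4]]
[0.0125, [-0.2, 6.1, 11.6]]
[0.0125, [-0.2, 5.7, 11.8]]
[0.0125, [-0.2, 5.3, 12.0]]
[0.0125, [-0.2, 4.8, 12.1]]
[0.0125, [-0.2, 4.4, 12.3]]
[0.0125, [-0.2, 3.9, 12.4]]
```

```bash
python3 -m handwheel '[[[0.0125,0,0],[-0.1,11.1,7.3],0],[[0.0125,0,0],[-0.1,10.9,7.6],0],[[0.0125,0,0],[-0.1,10.6,8],0],[[0.0125,0,0],[-0.1,10.3,8.4],0],[[0.0125,0,0],[-0.1,9.9,8.7],0],[[0.0125,0,0],[-0.1,9.6,9.1],0],[[0.0125,0,0],[-0.1,9.3,9.4],0],[[0.0125,0,0],[-0.1,8.9,9.7],0],[[0.0125,0,0],[-0.1,8.5,10],0],[[0.0125,0,0],[-0.1,8.2,10.3],0]]'
python3 arc2.py 0.3 11 0.12 268
```

```text
t: 68.68
ee_pos: [580.9, 102.7, 229.4]
orientation: [3.038, 0.174, 0.038]
ft_force: [3.1, 7.4, -3.9]
width: 9.9
a0 0.7268445014472533 r 280.5351975303089 lat [0.25 0.03 0.  ] F [ 3.12  7.45 -3.86] M [1.39 0.26 0.14] w 9.874931398926831 t 68.6833 z 229.41982493119298 zt [ 0.03 -0.1  -0.99]
[0.0109, [-0.2, 5.3, 9.6]]
[0.0109, [-0.2, 5.0, 9.7]]
[0.0109, [-0.2, 4.7, 9.8]]
[0.0109, [-0.2, 4.4, 9.9]]
[0.0109, [-0.2, 4.1, 9.9]]
[0.0109, [-0.2, 3.8, 10.0]]
[0.0109, [-0.2, 3.5, 10.1]]
[0.0109, [-0.2, 3.2, 10.1]]
[0.0109, [-0.2, 2.9, 10.2]]
[0.0109, [-0.2, 2.6, 10.2]]
[0.0109, [-0.2, 2.3, 10.2]]
```

Run:
```python
from h import *
p=ctrl.get_image("scene"); save(p,"t_scene",(240,60,420,240),3.3)
```

```text
(no output)
```

View pics/t_scene.png

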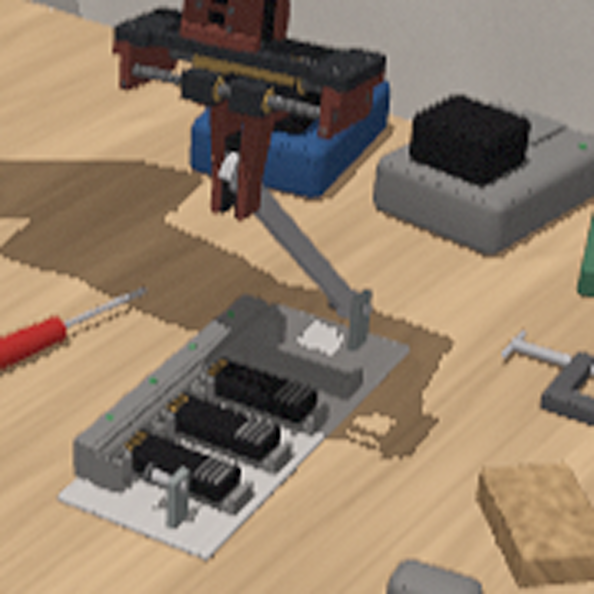

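```bash
python3 -m handwheel '[[[0.011,0,0],[-0.1,5.3,9.6],0],[[0.011,0,0],[-0.1,5,9.7],0],[[0.011,0,0],[-0.1,4.7,9.8],0],[[0.011,0,0],[-0.1,4.4,9.9],0],[[0.011,0,0],[-0.1,4.1,9.9],0],[[0.011,0,0],[-0.1,3.8,10],0],[[0.011,0,0],[-0.1,3.5,10.1],0],[[0.011,0,0],[-0.1,3.2,10.1],0],[[0.011,0,0],[-0.1,2.9,10.2],0],[[0,0,0],[0,0,0],0]]'
python3 arc2.py 0.3 2 0 268
python3 - <<'E'
from h import *
p=ctrl.get_image("scene"); save(p,"t2_scene",(240,60,420,240),3.3)
E
```

```text
t: 69.57
ee_pos: [587.4, 42.8, 133.3]
orientation: [3.135, 0.175, 0.037]
ft_force: [3.5, 3.9, -2.1]
width: 9.3
a0 0.3230385522053364 r 284.5696835710423 lat [0.25 0.03 0.  ] F [ 3.53  3.91 -2.11] M [ 0.68 -0.29 -0.01] w 9.309713212220512 t 69.5667 z 133.33647684075987 zt [ 0.02 -0.   -1.  ]
[0.0, [-0.1, -6.9, 5.6]]
[0.0, [-0.1, -7.0, 5.5]]
```

View pics/t2_scene.png

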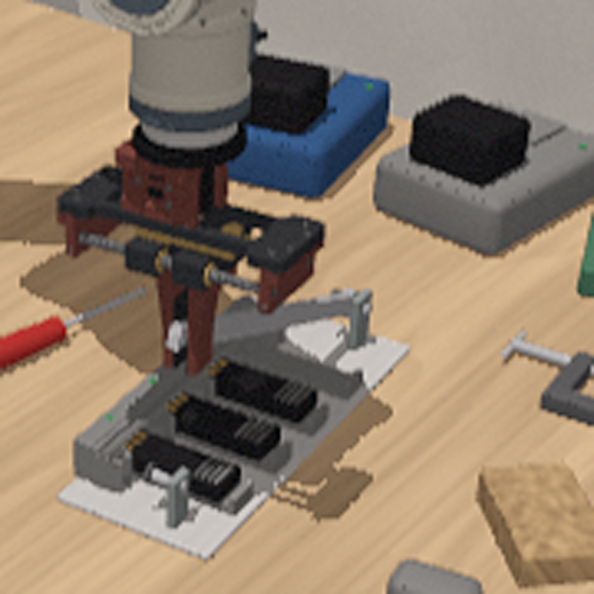

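```bash
python3 -m handwheel '[[[0,0,0],[0,0,0],0.3],[[0,0,0],[0,0,0],0.35],[[0,0,0],[0,0,0],0.35],[[0,0,0],[0,0,0],0.35],[[0,0,0],[0,0,-10],0.35],[[0,0,0],[0,0,-20],0.35],[[0,0,0],[0,0,-20],0.35],[[0,0,0],[0,-10,0],0],[[0,0,0],[0,-10,0],0],[[0,0,0],[0,0,0],0]]'
python3 - <<'E'
from bar import *
P,Rg=bt(0.32,0,r=258); P[2]+=40; print(P); plan(P,Rg)
p=ctrl.get_image("scene"); save(p,"t3_scene",(240,60,420,240),3.3)
for d in ctrl.spot_point(p,"bar_grip"): print(d["score"],w(p,d["position"]))
E
```

```text
t: 70.45
ee_pos: [581.9, 66.2, 186.7]
orientation: [3.136, 0.178, 0.033]
ft_force: [-0.0, 0.1, -0.4]
width: 14.5
[584.5   67.62 164.16]
t 70.45 pos [581.94  66.25 186.66] w 14.5 F [-0.04  0.07 -0.43]
turn [ 0.   -0.02  0.01] shift(now axes) [ 2.22 -1.12 22.55] shift(after turn) [ 2.69 -1.1  22.5 ] | 22.686548034127465
0.86 [587.54  65.52 144.12]
0.59 [564.12 149.42   1.21]
```

View pics/t3_scene.png

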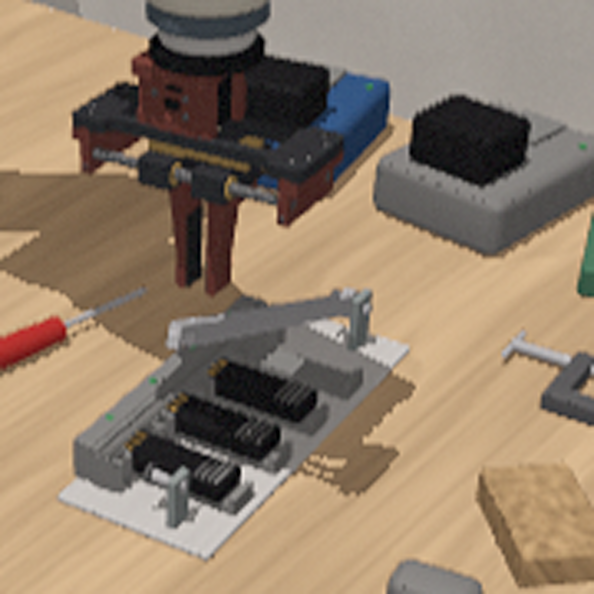

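```bash
python3 -m handwheel '[[[0,-0.02,0.01],[2.7,0,0],0],[[0,0,0],[0,0,10],0],[[0,0,0],[0,0,10],0],[[0,0,0],[0,0,8],0],[[0,0,0],[0,0,8],0],[[0,0,0],[0,0,8],0],[[0,0,0],[0,0,8],0],[[0,0,0],[0,0,8],0],[[0,0,0],[0,0,8],0],[[0,0,0],[0,0,0],0]]'
python3 - <<'E'
from bar import *
P,Rg=bt(0,0,r=248); P[2]+=17; print(P); plan(P,Rg)
p=ctrl.get_image("scene"); save(p,"t4_scene",(240,60,420,240),3.3)
E
```

```text
t: 71.38
ee_pos: [579.9, 64.6, 105.2]
orientation: [3.134, 0.165, -0.014]
ft_force: [0.3, -0.0, -0.2]
width: 0.4
[584.83  64.54  60.  ]
t 71.38 pos [579.86  64.63 105.17] w 0.4 F [ 0.29 -0.01 -0.24]
turn [ 0.    0.01 -0.  ] shift(now axes) [ 5.35  0.49 45.12] shift(after turn) [ 4.94  0.63 45.17] | 45.4404842880986
```

View pics/t4_scene.png

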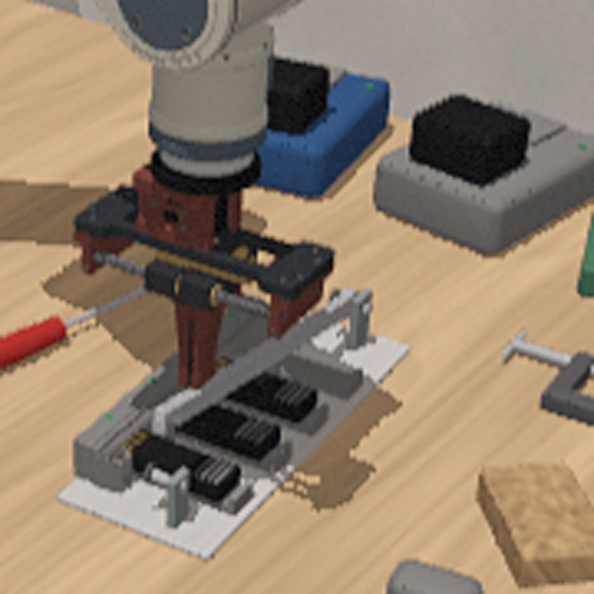

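```bash
python3 -m handwheel '[[[0,0.01,0],[2,0,-3],0],[[0,0,0],[3,0,0],0],[[0,0,0],[0,0,6],0],[[0,0,0],[0,0,7],0],[[0,0,0],[0,0,7],0],[[0,0,0],[0,0,7],0],[[0,0,0],[0,0,7],0],[[0,0,0],[0,0,5],0],[[0,0,0],[0,0,0],0],[[0,0,0],[0,0,0],0]]'
python3 - <<'E'
from bar import *
P,Rg=bt(0,0,r=248); P[2]+=17; print(P); plan(P,Rg)
p=ctrl.get_image("scene"); save(p,"t5_scene",(240,100,390,240),4)
p=ctrl.get_image("wrist"); save(p,"t5_wrist")
E
```

```text
t: 72.27
ee_pos: [587.1, 65.3, 67.1]
orientation: [3.135, 0.165, 0.009]
ft_force: [0.4, 0.2, 1.8]
width: 0.6
[584.83  64.54  60.  ]
t 72.27 pos [587.15  65.28  67.1 ] w 0.6 F [0.38 0.21 1.81]
turn [ 0.   -0.01 -0.  ] shift(now axes) [-2.42  0.47  7.09] shift(after turn) [-2.38  0.48  7.1 ] | 7.507289618596196
```

View pics/t5_scene.png

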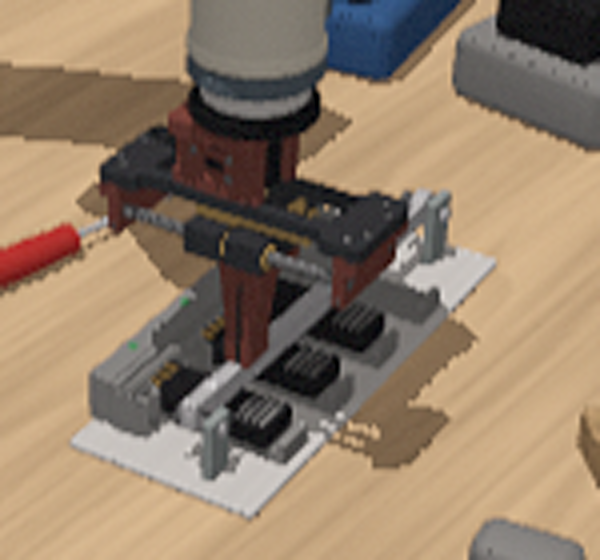

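View pics/t5_wrist.png

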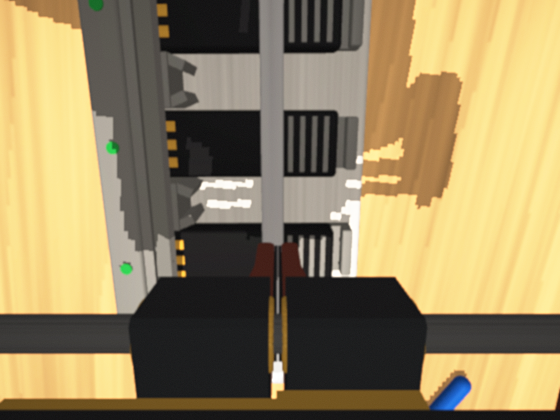

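```bash
python3 -m handwheel '[[[0,0,0],[-1,0,2],0],[[0,0,0],[0,0,2],0],[[0,0,0],[0,0,2],0],[[0,0,0],[0,0,2],0],[[0,0,0],[0,0,1.5],0],[[0,0,0],[0,0,1.5],0],[[0,0,0],[0,0,1],0],[[0,0,0],[0,0,0],0],[[0,0,0],[0,0,0],0],[[0,0,0],[0,0,0],0]]'
python3 - <<'E'
from bar import *
P,Rg=bt(0,0,r=248); P[2]+=17; plan(P,Rg)
E
```

```text
t: 73.2
ee_pos: [586.9, 65.3, 61.0]
orientation: [3.135, 0.165, 0.013]
ft_force: [1.0, 0.3, 0.7]
width: 0.4
t 73.2 pos [586.94  65.26  61.  ] w 0.4 F [1.02 0.3  0.7 ]
turn [ 0.   -0.01 -0.  ] shift(now axes) [-2.18  0.49  0.98] shift(after turn) [-2.17  0.49  1.  ] | 2.439688128400702
```

```bash
python3 -m handwheel '[[[0,0,0],[0,0,3],0],[[0,0,0],[0,0,3],0],[[0,0,0],[0,0,3],0],[[0,0,0],[0,0,3],0],[[0,0,0],[0,0,3],0],[[0,0,0],[0,0,3],0],[[0,0,0],[0,0,3],0],[[0,0,0],[0,0,3],0],[[0,0,0],[0,0,3],0],[[0,0,0],[0,0,3],0]]'
python3 - <<'E'
from bar import *
P,Rg=bt(0,0,r=248); P[2]+=17; plan(P,Rg)
E
```

```text
t: 74.03
ee_pos: [587.4, 65.3, 59.7]
orientation: [3.134, 0.166, 0.012]
ft_force: [-11.1, -1.3, 35.2]
width: 0.2
t 74.03 pos [587.4   65.33  59.69] w 0.2 F [-11.06  -1.3   35.22]
turn [ 0.   -0.01 -0.  ] shift(now axes) [-2.64  0.51 -0.33] shift(after turn) [-2.64  0.51 -0.31] | 2.7062919747467507
```

Hard stop reached (35 N, tips at ~52 mm = level bar top). Lift off and check.

```bash
python3 -m handwheel '[[[0,0,0],[0,0,-5],0],[[0,0,0],[0,0,-15],0],[[0,0,0],[0,0,-30],0],[[0,0,0],[0,0,-35],0],[[0,0,0],[0,0,-35],0],[[0,0,0],[-25,0,-25],0],[[0,0,0],[-35,0,-10],0],[[0,0,0],[-35,0,0],0],[[0,0,0],[-35,0,0],0],[[0,0,0],[-20,0,0],0]]'
python3 - <<'E'
from bar import *
plan([400,60,240],Rt(.108))
for n in ("scene","top","wrist"):
    p=ctrl.get_image(n); save(p,"u_"+n,*(((240,110,390,240),5) if n=="scene" else ((90,190,330,350),3.3) if n=="top" else (None,1)))
    for q in ("bar_grip","pack0_mid"):
        for d in ctrl.spot_point(p,q)[:4]: print(n,q,round(d["score"],2),w(p,d["position"]))
E
```

```text
t: 74.87
ee_pos: [436.4, 49.9, 219.7]
orientation: [3.135, 0.165, 0.018]
ft_force: [-1.0, 0.7, -0.1]
width: 0.5
t 74.87 pos [436.4   49.94 219.72] w 0.5 F [-0.97  0.67 -0.09]
turn [ 0.   -0.01 -0.  ] shift(now axes) [-34.91 -13.78 -20.71] shift(after turn) [-35.1  -13.93 -20.28] | 42.86340669281352
scene bar_grip 0.69 [591.29  47.19  42.42]
scene pack0_mid 0.81 [561.75 118.19  21.11]
top bar_grip 0.56 [585.06  38.23  43.84]
top pack0_mid 0.91 [563.6  115.27  22.5 ]
wrist bar_grip 0.72 [587.58  49.33  42.52]
wrist pack0_mid 0.67 [557.82 117.1   20.66]
```

View pics/u_scene.png

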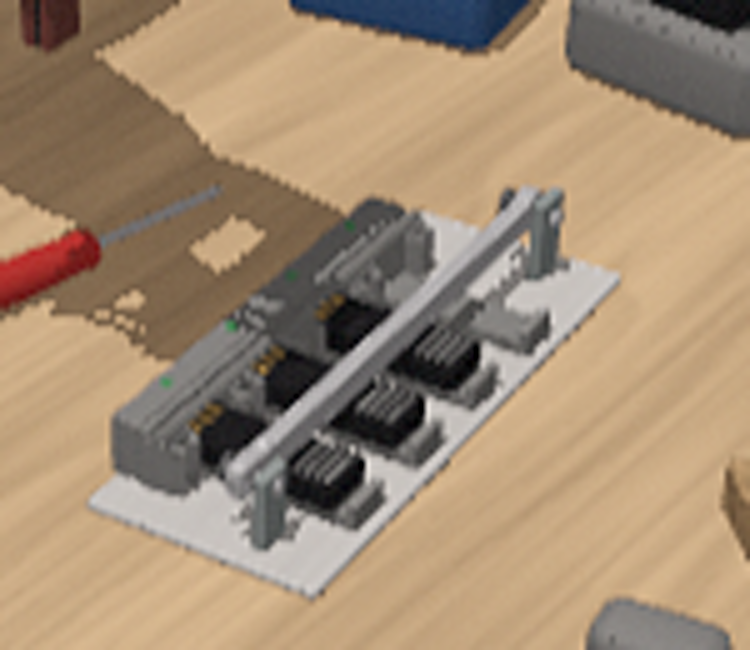

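View pics/u_top.png

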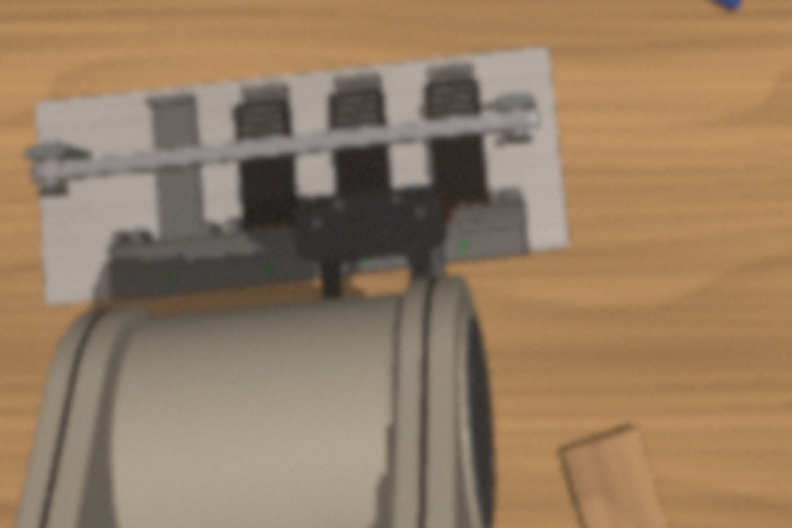

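View pics/u_wrist.png

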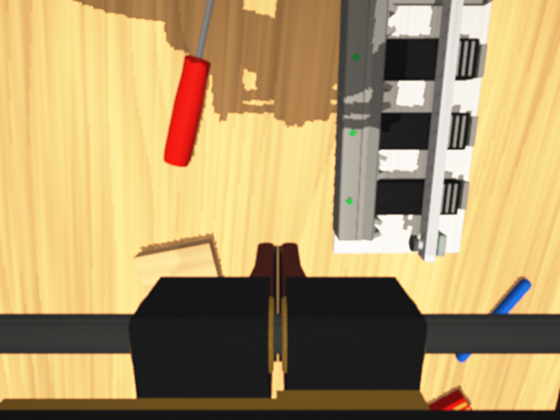

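```bash
python3 -m handwheel '[[[0,0,0],[0,0,0],0],[[0,0,0],[0,0,0],0],[[0,0,0],[0,0,0],0],[[0,0,0],[0,0,0],0],[[0,0,0],[0,0,0],0],[[0,0,0],[0,0,0],0],[[0,0,0],[0,0,0],0],[[0,0,0],[0,0,0],0],[[0,0,0],[0,0,0],0],[[0,0,0],[0,0,0],0]]'
python3 -c "
from workcell import ctrl
print(ctrl.close_job())"
```

```text
t: 76.15
ee_pos: [442.1, 50.5, 218.8]
orientation: [3.135, 0.165, 0.018]
ft_force: [-0.3, -0.4, -0.2]
width: 0.6
the job is handed in; nothing more can be done
None
```

I swung the bar up to about 1.8 rad and loaded the three black packs (only three were there) into bays 2, 1 and 0. Each went in contacts first, tilted about 18° under the lip to the wall, and was then laid level behind the kerb. I then swung the bar back down and pressed it onto its hard stop. I handed the job in at about 76 s; it reports no verdict.

**Last checks:**
- **Bar:** it took about 35 N at the stop with the fingertips at the level-bar height. The networks put the grip point at 42–44 mm against the 43 mm hinge, so the bar is level to within a few mm. The pictures show its end over the second bolt.
- **Packs:** all three tails lie in line behind their kerbs and look level. The network's one pack reading, for the bay 1 pack, gave a mid height of 21–22 mm (22 mm when seated).
- **Surroundings:** the robot is clear of everything. The glue bottle was standing in the last pictures that showed it.

**What went wrong or disagreed:**
- The second pack's first grasp was about 9° askew because the last joint was at its range limit. I set the pack down nearer the dock and regripped it straight.
- My estimate of where the contact wall is stayed 1–2 mm uncertain, so I used the contact force to tell when a pack had reached it.
- The top camera's bar-grip reading was about 10 mm off along the row from the other two.

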